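# Load the indexing table with brackets and turn it to the assembly position

### The job

First clear the indexing table: lay the orange file and the blue scraper flat in the tool-tray compartments of their own colour, blades in the narrow ends. Then, with the table still in its loading position, lay every aluminium bracket on the bench flat in a T-shaped nest of the table, one per nest, and only then turn the table by its red post a quarter turn counter-clockwise (seen from above) until it rests in the next detent, everything still lying in place. Leave the other things on the bench where they are.

Things in the scene. Friction and masses are not known exactly. Their poses are not given: they have to be found in the camera images.
- indexer: Fixed grey round base of the indexing table, 310 mm across, 18 mm high; origin under its centre, on the turning axis. On it turns a black disc, 300 mm across, top 34 mm above the work surface, with four yellow-floored T-shaped nests with green walls. A red-marked block and brass pin, 42 mm high, stand 145 to 195 mm from the axis on its -x side.
- table_turn (a joint): Turn of the black disc, rad, counter-clockwise from above positive. 0 = loading position (start), 1.571 = assembly position. Both are firm stops that serve as detents: an over-centre spring drives the disc into the nearer one, away from 0.785, with up to 0.3 N m, and holds it there (drag 0.35 N m per rad/s).
- turn_post (a point): Centre of the top of the red upright round post, 19 mm in diameter, 42 mm high above the disc and fixed to it 90 mm from the axis, midway between nest1 and nest2. The disc is turned by gripping or pushing it.
- parts_mat: Black rubber mat, 250 x 250 x 2 mm, fixed to the table; origin at the centre of its underside. The brackets start on it.
- tool_tray: Fixed low metal tool tray, 222 x 108 x 14 mm, with two compartments along its x axis, side by side, one with an orange and one with a blue floor; walls stand 10 mm above the floors. Origin on the underside, midway between slot_orange and slot_blue.
- nest0 (a point): Point on the floor of a T-shaped nest, 103 mm from the axis towards the disc's +x, where a bracket's origin belongs. The point's axes are the disc's and turn with it; the bracket's x (cross-head) must point outward, along the disc's +x. Walls 8 mm high, 4 mm clearance all round: stem slot 32 mm wide, head slot 64 mm wide at the outer end.
- nest1 (a point): Point on the floor of a T-shaped nest, 103 mm from the axis towards the disc's +y, where a bracket's origin belongs. The point's axes are the disc's and turn with it; the bracket's x (cross-head) must point outward, along the disc's +y. Walls 8 mm high, 4 mm clearance all round: stem slot 32 mm wide, head slot 64 mm wide at the outer end.
- nest2 (a point): Point on the floor of a T-shaped nest, 103 mm from the axis towards the disc's -x, where a bracket's origin belongs. The point's axes are the disc's and turn with it; the bracket's x (cross-head) must point outward, along the disc's -x. Walls 8 mm high, 4 mm clearance all round: stem slot 32 mm wide, head slot 64 mm wide at the outer end.
- nest3 (a point): Point on the floor of a T-shaped nest, 103 mm from the axis towards the disc's -y, where a bracket's origin belongs. The point's axes are the disc's and turn with it; the bracket's x (cross-head) must point outward, along the disc's -y. Walls 8 mm high, 4 mm clearance all round: stem slot 32 mm wide, head slot 64 mm wide at the outer end.
- bracket1: Flat T-shaped aluminium bracket, 6 mm thick, 65 g: stem 24 mm wide from x = -53 to 17 mm, cross-head 56 mm wide (y) from x = 17 to 37 mm. On it stands a lug, 24 mm (x) by 14 mm (y), up to 32 mm above the underside: grip it across the 14 mm. Origin on the underside beneath the lug, at the centre of mass; z up. May be absent.
- bracket2: Flat T-shaped aluminium bracket, 6 mm thick, 65 g: stem 24 mm wide from x = -53 to 17 mm, cross-head 56 mm wide (y) from x = 17 to 37 mm. On it stands a lug, 24 mm (x) by 14 mm (y), up to 32 mm above the underside: grip it across the 14 mm. Origin on the underside beneath the lug, at the centre of mass; z up. May be absent.
- bracket3: Flat T-shaped aluminium bracket, 6 mm thick, 65 g: stem 24 mm wide from x = -53 to 17 mm, cross-head 56 mm wide (y) from x = 17 to 37 mm. On it stands a lug, 24 mm (x) by 14 mm (y), up to 32 mm above the underside: grip it across the 14 mm. Origin on the underside beneath the lug, at the centre of mass; z up. May be absent.
- bracket4: Flat T-shaped aluminium bracket, 6 mm thick, 65 g: stem 24 mm wide from x = -53 to 17 mm, cross-head 56 mm wide (y) from x = 17 to 37 mm. On it stands a lug, 24 mm (x) by 14 mm (y), up to 32 mm above the underside: grip it across the 14 mm. Origin on the underside beneath the lug, at the centre of mass; z up. May be absent.
- file: Dark steel file with orange handle, 110 g: handle 24 wide x 24 mm high from x = -70 to 30 mm, blade 12 wide x 6 mm thick from x = 30 to 120 mm, undersides flush. Origin on the underside below the handle, 20 mm ahead of the handle's middle, near the centre of mass; x to the blade, z up. It starts lying across the walls of nest0, underside 42 mm above the work surface.
- slot_orange (a point): Point on the floor of the orange compartment, 4 mm above the work surface, where the file's origin belongs, its x axis (blade) along the tray's +x; axes as the tray's. The compartment is 34 mm wide for the handle (x = -78 to 34 mm) and 22 mm wide for the blade (x = 34 to 128 mm).
- scraper: Bright steel scraper with blue handle, 110 g: handle 24 wide x 24 mm high from x = -70 to 30 mm, blade 12 wide x 6 mm thick from x = 30 to 120 mm, undersides flush. Origin on the underside below the handle, 20 mm ahead of the handle's middle, near the centre of mass; x to the blade, z up. It starts lying across the walls of nest3, underside 42 mm above the work surface.
- slot_blue (a point): Point on the floor of the blue compartment, 4 mm above the work surface, where the scraper's origin belongs, its x axis (blade) along the tray's +x; axes as the tray's. The compartment is 34 mm wide for the handle (x = -78 to 34 mm) and 22 mm wide for the blade (x = 34 to 128 mm).
- screw_box1: Bystander, loose: cardboard screw box, 100 x 60 x 35 mm. Origin at the centre of its underside. Leave alone.
- screw_box2: Bystander, loose: cardboard screw box, 100 x 60 x 35 mm. Origin at the centre of its underside. Leave alone.
- threaded_rod: Bystander, loose: steel threaded rod, 240 mm long, 14 mm high, with two nuts. Origin at the centre of its underside. Leave alone.
- bolt_jar: Bystander, loose: small jar with red cap, 52 mm across, 55 mm high. Origin at the centre of its underside. Leave alone.
- tape_measure: Bystander, loose: yellow tape measure, 65 x 35 x 60 mm high. Origin at the centre of its underside. Leave alone.
- mug: Bystander, loose: white mug, 80 mm across, 90 mm high. Origin at the centre of its underside. Leave alone.

How it is judged:
On the way, in this order (a step that is already met when the one before it is completed fails the run):
1. file and scraper lie flat in the tool-tray compartments of their colour, released (x of file in the frame of slot_orange between -0.012 and 0.012 m and y of file in the frame of slot_orange between -0.009 and 0.009 m and z of file in the frame of slot_orange between -0.003 and 0.003 m and angle between the x axis of file and the x axis of slot_orange, either way round below 0.15 rad and angle between each of file, scraper's own z axis and vertical below 0.08 rad and x of scraper in the frame of slot_blue between -0.012 and 0.012 m and y of scraper in the frame of slot_blue between -0.009 and 0.009 m and z of scraper in the frame of slot_blue between -0.003 and 0.003 m and angle between the x axis of scraper and the x axis of slot_blue, either way round below 0.15 rad and contact force between each of file, scraper and the fingers below 0.5 N), for 0.2 s.
2. every bracket lies flat in a nest, released, while the table is in its loading position (((horizontal distance between bracket1 and nest0 below 0.009 m and z of bracket1 in the frame of nest0 between -0.003 and 0.003 m and angle between the x axis of bracket1 and the x axis of nest0, either way round below 0.17 rad and angle between bracket1's own z axis and vertical below 0.08 rad) or (horizontal distance between bracket1 and nest1 below 0.009 m and z of bracket1 in the frame of nest1 between -0.003 and 0.003 m and angle between the x axis of bracket1 and the y axis of nest1, either way round below 0.17 rad and angle between bracket1's own z axis and vertical below 0.08 rad) or (horizontal distance between bracket1 and nest2 below 0.009 m and z of bracket1 in the frame of nest2 between -0.003 and 0.003 m and angle between the x axis of bracket1 and the x axis of nest2, either way round below 0.17 rad and angle between bracket1's own z axis and vertical below 0.08 rad) or (horizontal distance between bracket1 and nest3 below 0.009 m and z of bracket1 in the frame of nest3 between -0.003 and 0.003 m and angle between the x axis of bracket1 and the y axis of nest3, either way round below 0.17 rad and angle between bracket1's own z axis and vertical below 0.08 rad)) and contact force between each of bracket1, bracket2, bracket3, bracket4 and the fingers below 0.5 N and ((horizontal distance between bracket2 and nest0 below 0.009 m and z of bracket2 in the frame of nest0 between -0.003 and 0.003 m and angle between the x axis of bracket2 and the x axis of nest0, either way round below 0.17 rad and angle between bracket2's own z axis and vertical below 0.08 rad) or (horizontal distance between bracket2 and nest1 below 0.009 m and z of bracket2 in the frame of nest1 between -0.003 and 0.003 m and angle between the x axis of bracket2 and the y axis of nest1, either way round below 0.17 rad and angle between bracket2's own z axis and vertical below 0.08 rad) or (horizontal distance between bracket2 and nest2 below 0.009 m and z of bracket2 in the frame of nest2 between -0.003 and 0.003 m and angle between the x axis of bracket2 and the x axis of nest2, either way round below 0.17 rad and angle between bracket2's own z axis and vertical below 0.08 rad) or (horizontal distance between bracket2 and nest3 below 0.009 m and z of bracket2 in the frame of nest3 between -0.003 and 0.003 m and angle between the x axis of bracket2 and the y axis of nest3, either way round below 0.17 rad and angle between bracket2's own z axis and vertical below 0.08 rad)) and ((horizontal distance between bracket3 and nest0 below 0.009 m and z of bracket3 in the frame of nest0 between -0.003 and 0.003 m and angle between the x axis of bracket3 and the x axis of nest0, either way round below 0.17 rad and angle between bracket3's own z axis and vertical below 0.08 rad) or (horizontal distance between bracket3 and nest1 below 0.009 m and z of bracket3 in the frame of nest1 between -0.003 and 0.003 m and angle between the x axis of bracket3 and the y axis of nest1, either way round below 0.17 rad and angle between bracket3's own z axis and vertical below 0.08 rad) or (horizontal distance between bracket3 and nest2 below 0.009 m and z of bracket3 in the frame of nest2 between -0.003 and 0.003 m and angle between the x axis of bracket3 and the x axis of nest2, either way round below 0.17 rad and angle between bracket3's own z axis and vertical below 0.08 rad) or (horizontal distance between bracket3 and nest3 below 0.009 m and z of bracket3 in the frame of nest3 between -0.003 and 0.003 m and angle between the x axis of bracket3 and the y axis of nest3, either way round below 0.17 rad and angle between bracket3's own z axis and vertical below 0.08 rad)) and ((horizontal distance between bracket4 and nest0 below 0.009 m and z of bracket4 in the frame of nest0 between -0.003 and 0.003 m and angle between the x axis of bracket4 and the x axis of nest0, either way round below 0.17 rad and angle between bracket4's own z axis and vertical below 0.08 rad) or (horizontal distance between bracket4 and nest1 below 0.009 m and z of bracket4 in the frame of nest1 between -0.003 and 0.003 m and angle between the x axis of bracket4 and the y axis of nest1, either way round below 0.17 rad and angle between bracket4's own z axis and vertical below 0.08 rad) or (horizontal distance between bracket4 and nest2 below 0.009 m and z of bracket4 in the frame of nest2 between -0.003 and 0.003 m and angle between the x axis of bracket4 and the x axis of nest2, either way round below 0.17 rad and angle between bracket4's own z axis and vertical below 0.08 rad) or (horizontal distance between bracket4 and nest3 below 0.009 m and z of bracket4 in the frame of nest3 between -0.003 and 0.003 m and angle between the x axis of bracket4 and the y axis of nest3, either way round below 0.17 rad and angle between bracket4's own z axis and vertical below 0.08 rad)) and value of joint table_turn between -0.12 and 0.12 rad), for 0.2 s.
3. the table has been turned to the assembly detent (value of joint table_turn between 1.49 and 1.65 rad), for 0.2 s.
At the end, for the whole second after the job is handed in: Every bracket flat in its own nest (9 mm, 3 mm in height, 0.17 rad); file in the orange, scraper in the blue compartment (12 mm along, 9 mm across, 3 mm in height, 0.15 rad); table within 0.08 rad of the quarter-turn detent; all released and at rest (all of step 1 and all of step 3 and ((horizontal distance between bracket1 and nest0 below 0.009 m and z of bracket1 in the frame of nest0 between -0.003 and 0.003 m and angle between the x axis of bracket1 and the x axis of nest0, either way round below 0.17 rad and angle between bracket1's own z axis and vertical below 0.08 rad) or (horizontal distance between bracket1 and nest1 below 0.009 m and z of bracket1 in the frame of nest1 between -0.003 and 0.003 m and angle between the x axis of bracket1 and the y axis of nest1, either way round below 0.17 rad and angle between bracket1's own z axis and vertical below 0.08 rad) or (horizontal distance between bracket1 and nest2 below 0.009 m and z of bracket1 in the frame of nest2 between -0.003 and 0.003 m and angle between the x axis of bracket1 and the x axis of nest2, either way round below 0.17 rad and angle between bracket1's own z axis and vertical below 0.08 rad) or (horizontal distance between bracket1 and nest3 below 0.009 m and z of bracket1 in the frame of nest3 between -0.003 and 0.003 m and angle between the x axis of bracket1 and the y axis of nest3, either way round below 0.17 rad and angle between bracket1's own z axis and vertical below 0.08 rad)) and contact force between each of bracket1, bracket2, bracket3, bracket4 and the fingers below 0.5 N and ((horizontal distance between bracket2 and nest0 below 0.009 m and z of bracket2 in the frame of nest0 between -0.003 and 0.003 m and angle between the x axis of bracket2 and the x axis of nest0, either way round below 0.17 rad and angle between bracket2's own z axis and vertical below 0.08 rad) or (horizontal distance between bracket2 and nest1 below 0.009 m and z of bracket2 in the frame of nest1 between -0.003 and 0.003 m and angle between the x axis of bracket2 and the y axis of nest1, either way round below 0.17 rad and angle between bracket2's own z axis and vertical below 0.08 rad) or (horizontal distance between bracket2 and nest2 below 0.009 m and z of bracket2 in the frame of nest2 between -0.003 and 0.003 m and angle between the x axis of bracket2 and the x axis of nest2, either way round below 0.17 rad and angle between bracket2's own z axis and vertical below 0.08 rad) or (horizontal distance between bracket2 and nest3 below 0.009 m and z of bracket2 in the frame of nest3 between -0.003 and 0.003 m and angle between the x axis of bracket2 and the y axis of nest3, either way round below 0.17 rad and angle between bracket2's own z axis and vertical below 0.08 rad)) and ((horizontal distance between bracket3 and nest0 below 0.009 m and z of bracket3 in the frame of nest0 between -0.003 and 0.003 m and angle between the x axis of bracket3 and the x axis of nest0, either way round below 0.17 rad and angle between bracket3's own z axis and vertical below 0.08 rad) or (horizontal distance between bracket3 and nest1 below 0.009 m and z of bracket3 in the frame of nest1 between -0.003 and 0.003 m and angle between the x axis of bracket3 and the y axis of nest1, either way round below 0.17 rad and angle between bracket3's own z axis and vertical below 0.08 rad) or (horizontal distance between bracket3 and nest2 below 0.009 m and z of bracket3 in the frame of nest2 between -0.003 and 0.003 m and angle between the x axis of bracket3 and the x axis of nest2, either way round below 0.17 rad and angle between bracket3's own z axis and vertical below 0.08 rad) or (horizontal distance between bracket3 and nest3 below 0.009 m and z of bracket3 in the frame of nest3 between -0.003 and 0.003 m and angle between the x axis of bracket3 and the y axis of nest3, either way round below 0.17 rad and angle between bracket3's own z axis and vertical below 0.08 rad)) and ((horizontal distance between bracket4 and nest0 below 0.009 m and z of bracket4 in the frame of nest0 between -0.003 and 0.003 m and angle between the x axis of bracket4 and the x axis of nest0, either way round below 0.17 rad and angle between bracket4's own z axis and vertical below 0.08 rad) or (horizontal distance between bracket4 and nest1 below 0.009 m and z of bracket4 in the frame of nest1 between -0.003 and 0.003 m and angle between the x axis of bracket4 and the y axis of nest1, either way round below 0.17 rad and angle between bracket4's own z axis and vertical below 0.08 rad) or (horizontal distance between bracket4 and nest2 below 0.009 m and z of bracket4 in the frame of nest2 between -0.003 and 0.003 m and angle between the x axis of bracket4 and the x axis of nest2, either way round below 0.17 rad and angle between bracket4's own z axis and vertical below 0.08 rad) or (horizontal distance between bracket4 and nest3 below 0.009 m and z of bracket4 in the frame of nest3 between -0.003 and 0.003 m and angle between the x axis of bracket4 and the y axis of nest3, either way round below 0.17 rad and angle between bracket4's own z axis and vertical below 0.08 rad)) and linear speed of each of bracket1, bracket2, bracket3, bracket4, file, scraper below 0.02 m/s and velocity of joint table_turn between -0.05 and 0.05 rad/s); the robot touches nothing.
It fails at once if a bystander is moved more than 3 cm (distance of any of screw_box1, screw_box2, threaded_rod, bolt_jar, tape_measure, mug from where it was at the start of the episode above 0.03 m).
Of bracket1, bracket2, bracket3, bracket4 only 3 to 4 are there at a start; the rules pass over those that are not, and their reading is None.
At some moment in a run one of bracket1, bracket2, bracket3, bracket4 may be knocked a few centimetres aside while the robot is not near it.
Once in a run the grip may slacken for a moment while it holds something.
It also fails if it takes over 208 s, if anything falls off the work surface, if the arm or the gripper's body presses on something with over 40 N, if the wrist force passes 120 N, or if a joint passes its speed limit or range.

### The arm

A 6-joint arm with a two-finger parallel gripper is mounted at the origin on the work surface. World frame = base frame: x ahead of the robot, y to its left, z up, the work surface at z = 0. Lengths are in m, angles in rad, forces in N, time in s.
With the tool pointing down it reaches from about 0.35 to 0.775 m from the base axis. Payload 5.5 kg.
Tool frame: the origin (TCP) lies midway between the tips of the shut fingers; the grasp point (between the pads) lies 19 mm behind it (manip.hold_point_z is the distance from the TCP to the grasp point, in m); z points along the fingers, x is the direction in which the jaws open and shut, and the axes are right-handed (so a half turn about z gives the same grasp; the last joint's range is limited). The gripper opens to 85 mm and grips with 20 to 120 N. Pads are 22 mm wide; open, the fingers measure 114 mm over their backs; the gripper's body (76 mm by 85 mm) begins 54 mm behind the grasp point. The pads swing forward as they close: fully open they stand 13 mm farther back than shut.
Start: joints at [-1.259, 0.313, 0.046, 1.304, 0, 1.431], TCP at [0.251, -0.517, 0.199] pointing down, gripper open.
Joint ranges: [-2.76, 2.76], [-0.86, 1.69], [-1.03, 1.26], [-2.2, 2.34], [-1.47, 1.5], [-3.14, 3.14]. Speed limits (rad/s): [2.57, 2.57, 3.14, 3.14, 3.14, 3.14].

### API

Orientations are given as a unit quaternion [w, x, y, z].
In Python, from workcell import monitor, optics, manip gives the robot as it stands.
- The arm moves only by the shell command python3 -m pendant 'ROWS'. ROWS is a JSON object of lists of equal length, an entry for each row: "travel": the shift along the tool's x, y, z scaled (see below), a list of three; "rot": the turn, a rotation vector about the tool's x, y, z scaled (see below), a list of three; "grip": the gripper's target within -1 to 1 (shut at 1, half-way at 0, fully open at -1). In form: {"travel": [[tx, ty, tz], ...], "rot": [[rx, ry, rz], ...], "grip": [grip, ...]}. A call has 1 to 5 rows; each row is the pose to reach, as a shift and turn from the pose commanded when the call began, along the tool's axes at that moment; what a row does not reach only later rows make up. The controller multiplies each number of a shift by 10 cm and each number of a turn by 90 degrees. A row lasts 1/12 s, in which the tool goes at most 41.7 mm and 7.16 degrees, less where a joint would pass 70% of its speed; a pose out of reach is approached as far as the arm can. A call with a number of a shift or a turn outside -1 to 1 is refused whole. A call with a gripper value outside its range is refused whole. The fingers move at their own pace and stop on an object; the grip force is fixed at half the most. Time passes only in rows, so rows that repeat a pose let the fingers close. It gives the time, the measured TCP pose, the force and the opening at its end, in the units of the state.
- monitor.read_state(): the state, without advancing time (a new reading comes with each control period).
- optics.capture(name): name is "scene" or "top" or "wrist"; returns the picture (384x512x3 uint8, red, green, blue); there is no depth.
- optics.camera_info(name): a dict with "vfov" (degrees; the focal length in pixels is half the picture's height over the tangent of half this angle, whatever the lens; pixels are square), "cx", "cy" (the principal point, pixels), "k1" (the pictures are not rectified: a ray, as slopes to the right and down, at radius r is drawn at 1 + k1 r^2 times it, then the intrinsics apply), "rvec" (rotation vector, rad) and "tvec" (3), from world to camera coordinates, as OpenCV has them. Camera axes: x right, y down, z forward; pixel columns grow to the right and rows downward; lengths in m; the calibration is good to about 2 mm. A picture is of the moment at which its call begins: read the wrist's pose just before it. camera_info takes no time and is no camera call; for the wrist camera it gives the pose at the moment of the call.
- manip.hand_in(): hands the job in, once; it reports no verdict.
The state is a dict: "clock": time; "joint_positions": joint angles; "joint_vel": joint speeds; "effort": joint torques, N m; "eef_pos": TCP position; "tcp_rot": TCP orientation; "ft_force": force on the tool from outside, world axes, zero at the start; "wrist_torque": the same for the moment, N m; "gripper_width": opening from 0.0 (shut) to 1.0 (fully open).
Only numpy, scipy, OpenCV 4.12 (cv2) and the standard library are available. Lean on these libraries where they do the work, as an engineer would, in place of code of your own. Each camera call takes 0.05 s, during which the arm holds its last target.

## Working session

There is one attempt and no reset: what is moved stays moved. The work goes in short steps, Python scripts to look and compute and a shell command to move; the robot and the scene stay as the last step left them, time stands still between calls to the robot, and variables do not carry over. Pictures are saved under pics/ and viewed, and the job is handed in when it is done.

```bash
ls; mkdir -p pics; python3 - <<'E'
from workcell import monitor, optics, manip
import cv2
print(monitor.read_state()); print(manip.hold_point_z)
for n in ["scene","top","wrist"]:
    print(n,optics.camera_info(n))
    im=optics.capture(n); cv2.imwrite(f"pics/{n}0.png",im[:,:,::-1])
E
```

```text
pics
{'clock': 0.0, 'joint_positions': array([-1.25859492e+00,  3.14023959e-01,  4.49964500e-02,  1.30360297e+00,
       -1.45865815e-05,  1.43118401e+00]), 'joint_vel': array([ 0.00154394, -0.00037066,  0.0002992 ,  0.00051723, -0.00108102,
       -0.00050408]), 'effort': array([ 5.07447703e-05, -4.80624747e+01,  2.98534709e+01,  1.93380163e-02,
        3.34098360e-06,  4.27786233e-06]), 'eef_pos': array([ 0.25084949, -0.51677015,  0.19770267]), 'tcp_rot': array([-5.84586264e-04,  8.47524862e-01, -5.30754904e-01, -7.06642458e-04]), 'ft_force': array([ 0.00340158, -0.4003283 , -0.01199162]), 'wrist_torque': array([-0.06992331,  0.03533447, -0.04614007]), 'gripper_width': 0.9963306141961568}
0.0187
scene {'vfov': 47.40786596822824, 'cx': 259.1590357821248, 'cy': 188.85469457260336, 'k1': -0.12735197274372653, 'rvec': array([ 2.10084912,  0.50424641, -0.31112394]), 'tvec': array([-0.5191445 , -0.08492217,  1.61162653])}
top {'vfov': 48.40199721216342, 'cx': 253.91300151216768, 'cy': 188.70231574731798, 'k1': -0.07021901143167218, 'rvec': array([ 2.10852883, -2.15449165,  0.21755825]), 'tvec': array([-0.00802756,  0.57455749,  1.08516816])}
wrist {'vfov': 62.212444250087145, 'cx': 262.63933068741, 'cy': 185.75211459083337, 'k1': -0.04656349426804784, 'rvec': array([-2.42523665,  1.51838301,  0.24620937]), 'tvec': array([-0.57342121, -0.04137776,  0.37953596])}
```

View pics/scene0.png

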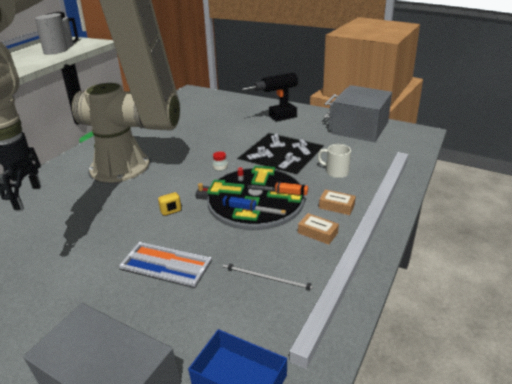

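View pics/top0.png

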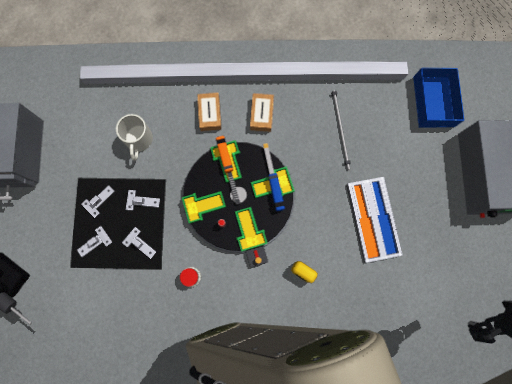

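View pics/wrist0.png

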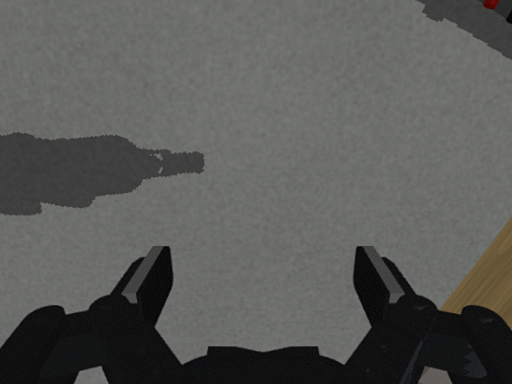

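```bash
cat > h.py <<'E'
import numpy as np, cv2
from scipy.spatial.transform import Rotation as R
from workcell import monitor, optics, manip
def cam(n):
    i=optics.camera_info(n); f=192/np.tan(np.radians(i['vfov'])/2)
    K=np.array([[f,0,i['cx']],[0,f,i['cy']],[0,0,1.]])
    return dict(K=K,D=np.array([i['k1'],0,0,0,0.]),rvec=np.array(i['rvec']),tvec=np.array(i['tvec']))
def rays(c,px):
    u=cv2.undistortPoints(np.asarray(px,float).reshape(-1,1,2),c['K'],c['D']).reshape(-1,2)
    Rm=cv2.Rodrigues(c['rvec'])[0]
    d=np.c_[u,np.ones(len(u))]@Rm; o=-Rm.T@c['tvec']
    return o,d/np.linalg.norm(d,axis=1)[:,None]
def onz(c,px,z):
    o,d=rays(c,px); return o+d*((z-o[2])/d[:,2])[:,None]
def proj(c,P):
    return cv2.projectPoints(np.asarray(P,float).reshape(-1,1,3),c['rvec'],c['tvec'],c['K'],c['D'])[0].reshape(-1,2)
def tri(c1,p1,c2,p2):
    o1,d1=rays(c1,[p1]);o2,d2=rays(c2,[p2]);d1=d1[0];d2=d2[0]
    s,t=np.linalg.lstsq(np.c_[d1,-d2],o2-o1,rcond=None)[0]
    a=o1+s*d1;b=o2+t*d2; return (a+b)/2,np.linalg.norm(a-b)
def shot(n,name):
    c=cam(n); im=optics.capture(n)[:,:,::-1].copy(); cv2.imwrite(f"pics/{name}.png",im); return c,im
def hsv(im): return cv2.cvtColor(im,cv2.COLOR_BGR2HSV)
def blobs(m,amin=15):
    n,l,s,ce=cv2.connectedComponentsWithStats(m.astype(np.uint8))
    return [(ce[i],s[i,4],l==i) for i in range(1,n) if s[i,4]>=amin]
def tcp():
    s=monitor.read_state(); q=s['tcp_rot']; return s,np.array(s['eef_pos']),R.from_quat([q[1],q[2],q[3],q[0]])
def go(p,yaw):
    """yaw = world angle (deg) of tool x (jaw axis), mod 180, tool down. Print shift /0.1m and rotation /90deg in tool axes"""
    s,P,Q=tcp(); M=Q.as_matrix()
    best=None
    for k in (0,180):
        a=np.radians(yaw+k); x=np.array([np.cos(a),np.sin(a),0]); z=np.array([0,0,-1.]); T=np.c_[x,np.cross(z,x),z]
        rv=(Q.inv()*R.from_matrix(T)).as_rotvec()
        j6=s['joint_positions'][5]
        print('opt',k,'travel',np.round(M.T@(np.array(p)-P)/.1,3),'rot',np.round(rv/(np.pi/2),3))
    print('t',round(s['clock'],2),'tcp',np.round(P,4),'j',np.round(s['joint_positions'],2),'w',round(s['gripper_width'],3),'yaw',round(np.degrees(np.arctan2(M[1,0],M[0,0])),1),'F',np.round(s['ft_force'],1))
E
python3 - <<'E'
from h import *
im=cv2.imread('pics/top0.png')
cv2.imwrite('pics/t_a.png',cv2.resize(im[120:290,55:305],None,fx=3.2,fy=3.2,interpolation=cv2.INTER_CUBIC)[:600,:800])
cv2.imwrite('pics/t_b.png',cv2.resize(im[125:285,175:415],None,fx=3.3,fy=3.3,interpolation=cv2.INTER_CUBIC)[:600,:800])
E
```

```text
(no output)
```

View pics/t_a.png

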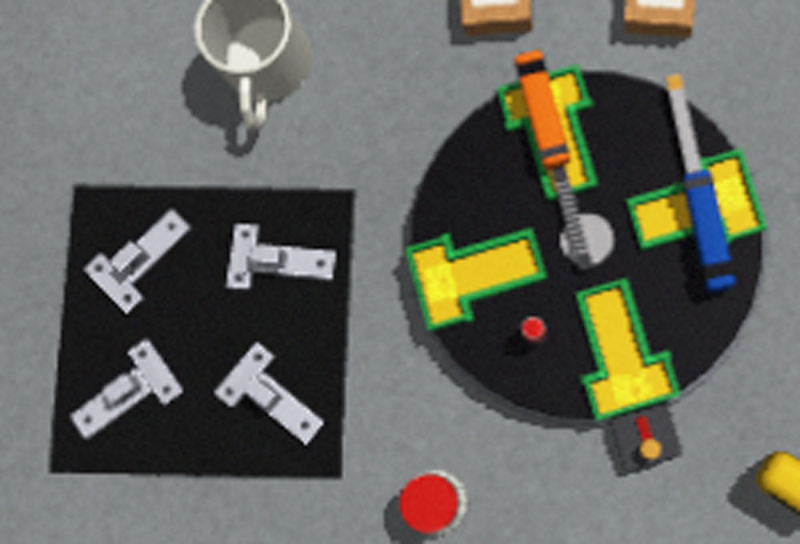

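View pics/t_b.png

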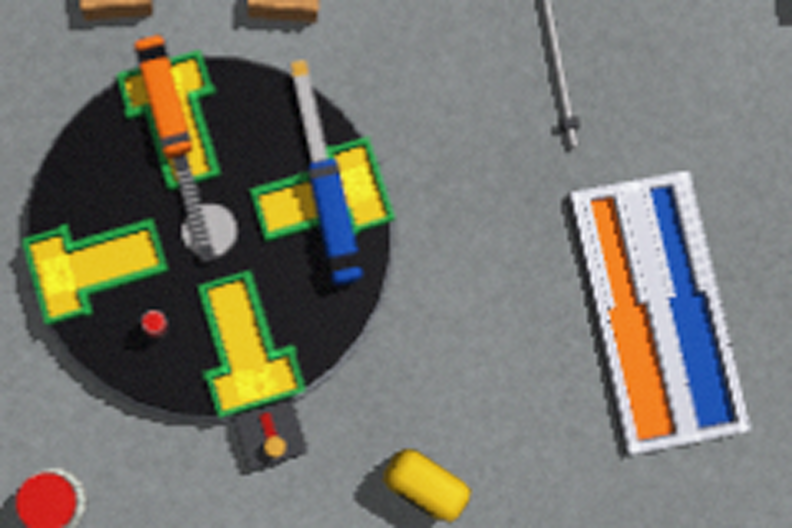

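```bash
cat > top.py <<'E'
from h import *
def rect(m):
    cs=max(cv2.findContours(m.astype(np.uint8),cv2.RETR_EXTERNAL,cv2.CHAIN_APPROX_NONE)[0],key=cv2.contourArea)
    return cv2.boxPoints(cv2.minAreaRect(cs))
def inf(im):
    H=hsv(im);h,s,v=[H[...,i].astype(int) for i in range(3)]
    return dict(orange=(h>4)&(h<17)&(s>170)&(v>120),blue=(h>100)&(h<125)&(s>150)&(v>80),yellow=(h>=20)&(h<34)&(s>150)&(v>120),red=((h<4)|(h>175))&(s>150)&(v>90),white=(s<40)&(v>150),green=(h>40)&(h<85)&(s>120)&(v>60))
if __name__=='__main__':
    c,im=shot('top','top1')
    for k,m in inf(im).items():
        for ce,a,mm in blobs(m,20):
            z={'orange':.01,'blue':.01,'yellow':.034,'red':.076,'white':.008,'green':.04}[k]
            B=onz(c,rect(mm),z)
            print(k,np.round(ce,1),a,'w',np.round(onz(c,[ce],z)[0][:2],4))
E
python3 top.py
```

```text
orange [219.6 137.6] 22 w [0.7318 0.0725]
orange [224. 154.] 202 w [0.6836 0.0604]
orange [228.5 169.5] 24 w [0.6385 0.0484]
orange [366.1 225.1] 631 w [ 0.4745 -0.3276]
blue [437.4  98.9] 1181 w [ 0.8415 -0.5698]
blue [275.9 190.3] 210 w [ 0.5769 -0.082 ]
blue [384.4 222.1] 595 w [ 0.4814 -0.3795]
blue [279.9 207.8] 34 w [ 0.5277 -0.0915]
yellow [232.1 157.9] 155 w [0.6652 0.0371]
yellow [216.1 152.2] 36 w [0.6824 0.081 ]
yellow [283.6 181. ] 203 w [ 0.5978 -0.1023]
yellow [261.5 187.3] 159 w [ 0.5815 -0.0414]
yellow [200.9 205.4] 504 w [0.5351 0.123 ]
yellow [248.8 231.1] 519 w [ 0.4633 -0.0046]
yellow [304.9 271.5] 302 w [ 0.3535 -0.1498]
red [220.8 222.1] 27 w [0.4844 0.0672]
red [255.8 253.3] 21 w [ 0.4028 -0.0208]
red [188.4 277. ] 257 w [0.347  0.1503]
white [4.1 3.7] 69 w [1.1872 0.7465]
white [234.6  20.8] 12438 w [1.1017 0.0254]
white [179.5   8.9] 38 w [1.146  0.1932]
white [491.8  34.1] 178 w [ 1.0585 -0.7742]
white [26.  39.7] 110 w [1.0581 0.6614]
white [475.8  37.6] 20 w [ 1.0454 -0.7197]
white [243.3  68.7] 4149 w [0.9433 0.0016]
white [341. 127.] 93 w [ 0.7584 -0.2758]
white [208.6 109.2] 270 w [0.8184 0.1038]
white [261.7 109.9] 278 w [ 0.8134 -0.0491]
white [130.  130.1] 257 w [0.7604 0.3287]
white [133.  151.6] 60 w [0.6963 0.318 ]
white [268.7 160.1] 95 w [ 0.6639 -0.0647]
white [374.4 214.8] 1484 w [ 0.5026 -0.3535]
white [ 97.4 200.6] 292 w [0.5581 0.4132]
white [240.8 193.3] 99 w [0.5707 0.0153]
white [140.3 200.3] 276 w [0.5566 0.2933]
white [  5.3 196.6] 31 w [0.5744 0.6777]
white [ 95.1 241.4] 314 w [0.4454 0.415 ]
white [138.3 242.9] 322 w [0.4395 0.2961]
white [196.9 273.6] 50 w [0.3545 0.1369]
white [ 21.1 315.9] 33 w [0.2487 0.6103]
green [235.9 159.2] 145 w [0.66   0.0267]
green [218.9 163. ] 101 w [0.6502 0.0733]
green [285.4 179.5] 109 w [ 0.6005 -0.1067]
green [259.1 187.1] 122 w [ 0.581  -0.0347]
green [202.8 204. ] 318 w [0.5379 0.117 ]
green [248.4 228.7] 322 w [ 0.4693 -0.0037]
```

```bash
python3 - <<'E'
from h import *
s,P,Q=tcp(); c=cam('wrist'); o,d=rays(c,[[256,192]])
M=Q.as_matrix()
print('cam in tool',M.T@(o-P),'dir',M.T@d[0]); Rm=cv2.Rodrigues(c['rvec'])[0]; print('cam x in tool',M.T@Rm[0]); print(M.round(2))
go([.60,-.05,.33],100)
print([np.round(c_,3) for c_ in onz(c,[[20,20],[500,20],[500,240],[20,240]],0.03)])
E
```

```text
cam in tool [-0.00087604 -0.07988885 -0.17475958] dir [-0.02056976  0.332732    0.94279706]
cam x in tool [ 9.99999956e-01 -2.72817246e-05 -2.95309349e-04]
[[ 0.44 -0.9  -0.  ]
 [-0.9  -0.44  0.  ]
 [-0.   -0.   -1.  ]]
opt 0 travel [-2.679 -5.18  -1.316] rot [-1.000e-03 -0.000e+00 -1.823e+00]
opt 180 travel [-2.679 -5.18  -1.316] rot [-0.     0.001  0.177]
t 0.2 tcp [ 0.2509 -0.517   0.198 ] j [-1.26  0.31  0.05  1.3   0.    1.43] w 1.003 yaw -64.1 F [ 0.3 -0.7  0.9]
[array([ 0.272, -0.235,  0.03 ]), array([ 0.482, -0.669,  0.03 ]), array([ 0.285, -0.826,  0.03 ]), array([ 0.025, -0.29 ,  0.03 ])]
```

```bash
python3 - <<'E'
from h import *
go([.64,.03,.35],104)
E
```

```text
opt 0 travel [-3.224 -5.889 -1.515] rot [-1.000e-03 -0.000e+00 -1.868e+00]
opt 180 travel [-3.224 -5.889 -1.515] rot [-0.     0.001  0.132]
t 0.2 tcp [ 0.2509 -0.517   0.198 ] j [-1.26  0.31  0.05  1.3   0.    1.43] w 1.003 yaw -64.1 F [ 0.3 -0.7  0.9]
```

```bash
python3 -m pendant '{"travel":[[0,-0.2,-1],[-0.5,-1,-1],[-0.5,-1,-1],[-0.5,-1,-1]],"rot":[[0,0,0.07],[0,0,0.132],[0,0,0.132],[0,0,0.132]],"grip":[-1,-1,-1,-1]}'; python3 - <<'E'
from h import *
go([.64,.03,.35],104)
E
```

```text
clock: 0.53
eef_pos: [0.3197, -0.4276, 0.2997]
tcp_rot: [-0.0, 0.788, -0.616, 0.0]
ft_force: [0.6, -1.0, -0.0]
gripper_width: 1.001
opt 0 travel [-3.67  -4.21  -0.501] rot [-0.     0.     1.999]
opt 180 travel [-3.67  -4.21  -0.501] rot [-0.    -0.    -0.001]
t 0.53 tcp [ 0.3197 -0.4276  0.2997] j [-1.08  0.23  0.17  1.52  0.    1.82] w 1.001 yaw -76.1 F [ 0.6 -1.  -0. ]
```

```bash
for i in 1; do python3 -m pendant '{"travel":[[-0.92,-1,-0.5],[-0.92,-1,-0.5],[-0.92,-1,-0.5],[-0.92,-1,-0.5]],"rot":[[0,0,0],[0,0,0],[0,0,0],[0,0,0]],"grip":[-1,-1,-1,-1]}'
python3 -m pendant '{"travel":[[-0.92,-1,0],[-0.92,-1,0],[-0.92,-1,0],[-0.92,-1,0]],"rot":[[0,0,0],[0,0,0],[0,0,0],[0,0,0]],"grip":[-1,-1,-1,-1]}'
python3 -m pendant '{"travel":[[-0.92,-1,0],[-0.92,-1,0],[-0.92,-1,0],[-0.92,-1,0]],"rot":[[0,0,0],[0,0,0],[0,0,0],[0,0,0]],"grip":[-1,-1,-1,-1]}'
python3 -m pendant '{"travel":[[-0.92,-1,0],[-0.92,-1,0],[-0.92,-1,0],[-0.92,-1,0]],"rot":[[0,0,0],[0,0,0],[0,0,0],[0,0,0]],"grip":[-1,-1,-1,-1]}'
done; python3 - <<'E'
from h import *
go([.64,.03,.35],104)
shot('wrist','w1')
E
```

```text
clock: 0.87
eef_pos: [0.3957, -0.312, 0.3508]
tcp_rot: [-0.0, 0.789, -0.615, 0.001]
ft_force: [0.5, -0.6, 0.2]
gripper_width: 1.0
clock: 1.2
eef_pos: [0.4707, -0.1973, 0.3487]
tcp_rot: [-0.001, 0.79, -0.614, -0.0]
ft_force: [-0.7, 0.2, -0.3]
gripper_width: 1.001
clock: 1.53
eef_pos: [0.5454, -0.0842, 0.3479]
tcp_rot: [-0.001, 0.789, -0.614, -0.0]
ft_force: [0.3, 0.1, -0.2]
gripper_width: 1.005
clock: 1.87
eef_pos: [0.6201, 0.0291, 0.347]
tcp_rot: [-0.0, 0.789, -0.614, -0.001]
ft_force: [-0.8, 0.4, -1.3]
gripper_width: 1.004
opt 0 travel [ 0.04  -0.195 -0.03 ] rot [-2.000e-03  1.000e-03 -1.997e+00]
opt 180 travel [ 0.04  -0.195 -0.03 ] rot [0.    0.001 0.003]
t 1.87 tcp [0.6201 0.0291 0.347 ] j [-0.08  0.44  0.59  1.73  0.    2.81] w 1.004 yaw -75.8 F [-0.8  0.4 -1.3]
```

View pics/w1.png

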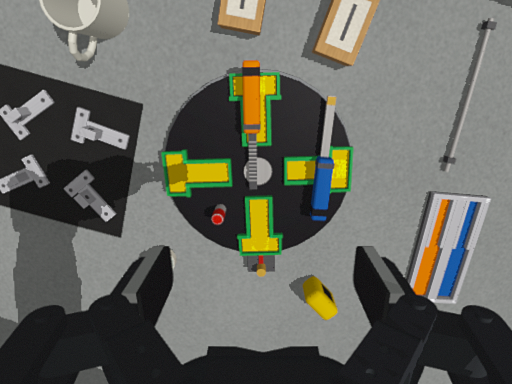

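```bash
cat > m.py <<'E'
from h import *
from top import inf
def best(m,box=None,amin=60):
    if box is not None:
        k=np.zeros_like(m);x0,y0,x1,y1=box;k[y0:y1,x0:x1]=True;m=m&k
    b=blobs(m,amin); return b
def lst(name,c,im):
    for k,m in inf(im).items():
        if k in('white','green'):continue
        for ce,a,mm in blobs(m,40):
            cs=max(cv2.findContours(mm.astype(np.uint8),cv2.RETR_EXTERNAL,cv2.CHAIN_APPROX_NONE)[0],key=cv2.contourArea)
            (r,(w,h),an)=cv2.minAreaRect(cs)
            print(name,k,np.round(ce,1),a,'rect',np.round(r,1),round(w,1),round(h,1),round(an,1))
E
python3 -m pendant '{"travel":[[0.9,0,0],[0.9,0,0],[0.9,0,0],[0.9,0,0]],"rot":[[0,0,0],[0,0,0],[0,0,0],[0,0,0]],"grip":[-1,-1,-1,-1]}'
python3 - <<'E'
from m import *
import pickle
s1=None
c,im=shot('wrist','w2')
pickle.dump(c,open('w2.pkl','wb'))
lst('w2',c,im)
# reconstruct w1 camera: same orientation, shift by tcp difference
print(c['rvec'],tcp()[1])
im1=cv2.imread('pics/w1.png'); lst('w1',None,im1)
E
```

```text
clock: 2.25
eef_pos: [0.6398, -0.0664, 0.3474]
tcp_rot: [0.001, 0.786, -0.618, -0.001]
ft_force: [-0.5, 0.8, -0.3]
gripper_width: 1.002
w2 orange [179.4  60.9] 75 rect [179.  61.] 6.0 18.0 90.0
w2 orange [183.  97.] 301 rect [181.8  97. ] 49.3 18.5 85.4
w2 orange [184.5 128.5] 53 rect [184.5 128.5] 3.8 17.3 85.6
w2 orange [385.  228.6] 332 rect [384.9 225.6] 14.9 61.4 12.5
w2 blue [259.8 156.8] 82 rect [260.  156.5] 14.3 6.1 4.4
w2 blue [258.5 186. ] 616 rect [258.5 185.5] 41.0 15.0 90.0
w2 blue [409.8 241.1] 794 rect [410.5 237.6] 14.1 82.4 14.6
w2 blue [257.  214.9] 71 rect [257. 215.] 4.0 14.0 90.0
w2 yellow [197.5 100.7] 702 rect [199.5 106. ] 66.1 17.9 88.9
w2 yellow [168.8  83.4] 90 rect [168.8  83.6] 17.4 5.1 85.2
w2 yellow [262.6  97.1] 54 rect [262.5  97. ] 6.0 7.0 90.0
w2 yellow [277.3 165.5] 650 rect [277. 165.] 38.0 18.0 90.0
w2 yellow [132.3 170.2] 1270 rect [135.7 169.1] 36.9 59.5 85.6
w2 yellow [238.  166.8] 470 rect [238. 167.] 18.0 26.0 90.0
w2 yellow [202.  226.4] 1146 rect [204.  222.5] 51.0 36.0 90.0
w2 yellow [207.2 268.1] 72 rect [208.1 267.8] 7.8 11.9 50.2
w2 y
[... 622 characters left out ...]
] 71 rect [318.5 218. ] 4.0 15.0 90.0
w1 yellow [264.7 102.5] 605 rect [265.9 108.1] 16.1 66.9 3.8
w1 yellow [237.7  85.4] 172 rect [237.5  86. ] 18.0 9.0 90.0
w1 yellow [330.9 100.2] 53 rect [330.5 100.5] 7.0 7.0 90.0
w1 yellow [339.7 168.3] 581 rect [339.6 168.5] 16.2 37.6 2.0
w1 yellow [193.  172.5] 1402 rect [197.1 171.1] 37.6 60.7 85.6
w1 yellow [300.1 169.6] 505 rect [300.5 170. ] 18.0 27.0 90.0
w1 yellow [259.1 229.1] 1157 rect [260.  225.5] 51.0 36.0 90.0
w1 yellow [261.3 270.4] 70 rect [261.  269.5] 11.0 8.0 90.0
w1 yellow [321. 301.] 680 rect [320.8 298.8] 41.7 24.0 45.0
w1 red [219.4 211.9] 54 rect [219.5 212. ] 11.3 6.7 21.8
w1 red [216.7 219.1] 64 rect [216.8 219.3] 8.5 7.8 45.0
```

View pics/w2.png

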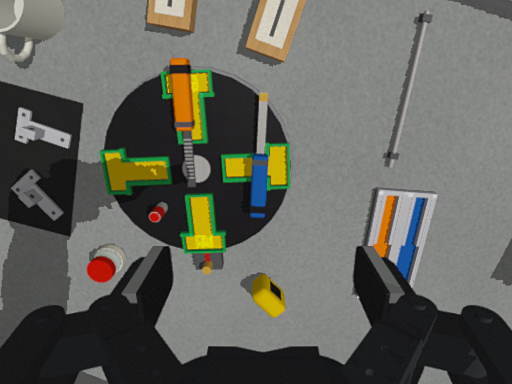

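```bash
python3 - <<'E'
from m import *
import pickle
s,P,Q=tcp()
c,im=shot('wrist','w3'); pickle.dump((c,P,Q.as_quat()),open('w3.pkl','wb'))
print(P,s['joint_vel'].round(3))
# cam in tool
Rm=cv2.Rodrigues(c['rvec'])[0]; Rc_t=Rm@Q.as_matrix(); o=-Rm.T@c['tvec']; ot=Q.as_matrix().T@(o-P)
q1=R.from_quat([.789,-.614,0,-.001]); P1=np.array([.6201,.0291,.347])
R1=Rc_t@q1.as_matrix().T; o1=P1+q1.as_matrix()@ot
c1=dict(K=c['K'],D=c['D'],rvec=cv2.Rodrigues(R1)[0].ravel(),tvec=-R1@o1)
pickle.dump(c1,open('w1.pkl','wb'))
lst('w3',c,im)
top=cam('top')
def show(n,a,b,t):
    print(n,'w1-w3',[np.round(x,4) for x in tri(c1,a,c,b)],'top-w3',[np.round(x,4) for x in tri(top,t,c,b)])
def cen(im,col,near):
    return min(blobs(inf(im)[col],20),key=lambda b:np.hypot(*(b[0]-near)))[0]
im1=cv2.imread('pics/w1.png'); it=cv2.imread('pics/top1.png')
for n,col,a,b,t in [('nest1','yellow',(193,172),(132,170),(201,205)),('nest2','yellow',(259,229),(202,226),(249,231)),('scr','blue',(322,189),(259,186),(276,190)),('trayblue','blue',(456,255),(410,241),(384,222))]:
    show(n,cen(im1,col,a),cen(im,col,b),cen(it,col,t))
E
```

```text
[ 0.63949091 -0.0645907   0.34794172] [ 0.039 -0.022 -0.009  0.002  0.009  0.01 ]
w3 orange [180.8  60.9] 72 rect [181.  61.] 6.0 18.0 90.0
w3 orange [184.4  97.5] 289 rect [183.4  97.2] 48.8 18.5 85.8
w3 orange [185.3 128.5] 55 rect [185.5 128.5] 3.0 17.0 90.0
w3 orange [385.8 228.7] 338 rect [384.6 225.7] 14.6 61.3 9.3
w3 blue [261.1 157. ] 78 rect [261. 157.] 6.0 14.0 90.0
w3 blue [259.8 186.2] 615 rect [259.8 185.7] 15.5 40.9 2.5
w3 blue [410.6 241.7] 798 rect [411.3 238.3] 14.0 82.9 14.7
w3 blue [258.2 214.9] 73 rect [258.5 215. ] 4.0 15.0 90.0
w3 yellow [199.  100.8] 700 rect [200.5 106. ] 66.0 17.0 90.0
w3 yellow [170.4  83.5] 92 rect [170.5  83.5] 17.0 5.0 90.0
w3 yellow [264.5  97. ] 56 rect [264.5  97. ] 6.0 7.0 90.0
w3 yellow [278.6 165.5] 654 rect [278.  165.5] 37.0 18.0 90.0
w3 yellow [133.6 170.1] 1264 rect [137.2 168.6] 36.7 59.8 84.8
w3 yellow [239.4 166.9] 473 rect [239. 167.] 18.0 26.0 90.0
w3 yellow [203.1 226.4] 1146 rect [205.  222.5] 51.0 36.0 90.0
w3 yellow [208.2 268.1] 73 rect [209.1 267.8] 7.8 11.9 50.2
w3 yellow [269.9 298.3] 727 rect [269.5 296.5] 39.6 26.9 45.0
w3 red [160.6 210.6] 69 rect [160.8 211.3] 11.3 7.8 45.0
w3 red [155.2 216.8] 65 rect [155.2 216.8] 8.5 8.2 76.0
w3 red [101.8 268.8] 564 rect [102. 269.] 25.5 25.5 45.0
nest1 w1-w3 [array([0.5365, 0.1228, 0.0367]), np.float64(0.0003)] top-w3 [array([0.5354, 0.1234, 0.0337]), np.float64(0.001)]
nest2 w1-w3 [array([ 0.4652, -0.003 ,  0.0345]), np.float64(0.0001)] top-w3 [array([ 0.4636, -0.0037,  0.0319]), np.float64(0.0019)]
scr w1-w3 [array([ 0.5663, -0.0774,  0.059 ]), np.float64(0.0011)] top-w3 [array([ 0.5671, -0.0777,  0.0634]), np.float64(0.0009)]
trayblue w1-w3 [array([ 0.495 , -0.3843, -0.0036]), np.float64(0.0203)] top-w3 [array([ 0.4892, -0.4007, -0.0406]), np.float64(0.0102)]
```

```bash
python3 - <<'E'
from h import *
a=cv2.imread('pics/w1.png')[45:235,215:365];b=cv2.imread('pics/w3.png')[45:235,150:300]
cv2.imwrite('pics/z1.png',np.hstack([cv2.resize(x,None,fx=2.65,fy=2.65,interpolation=cv2.INTER_CUBIC) for x in(a,b)]))
E
```

```text
(no output)
```

View pics/z1.png

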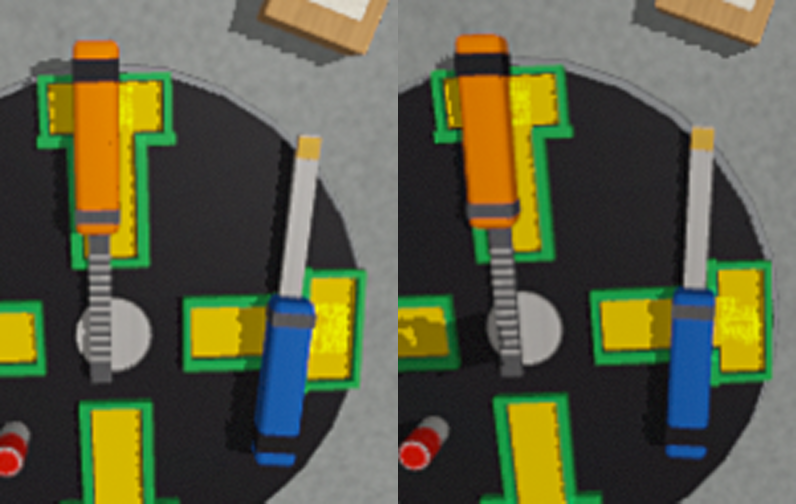

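```bash
python3 - <<'E'
from h import *
import pickle
c1=pickle.load(open('w1.pkl','rb'));c3=pickle.load(open('w3.pkl','rb'))[0]
for n,a,b,z in [('f_rear',(251.4,60.8),(181.7,59.3),.066),('f_front',(252,132.5),(187,130.3),.066),('f_tip',(253.1,188.4),(193,186.1),.048),('s_front',(325.2,156.7),(260.9,154.8),.066),('s_rear',(319.2,219.7),(258.7,217.5),.066),('s_tip',(332,96.3),(265.1,93.3),.048)]:
    print(n,np.round(tri(c1,a,c3,b)[0],4),onz(c1,[a],z)[0].round(4),onz(c3,[b],z)[0].round(4))
E
```

```text
f_rear [0.7189 0.0711 0.0533] [0.7192 0.0707 0.066 ] [0.7181 0.0678 0.066 ]
f_front [0.623  0.0469 0.0531] [0.6255 0.0471 0.066 ] [0.6251 0.0443 0.066 ]
f_tip [0.5364 0.0244 0.0452] [0.5378 0.0246 0.048 ] [0.5371 0.0239 0.048 ]
s_front [ 0.6153 -0.0672  0.0599] [ 0.6175 -0.0653  0.066 ] [ 0.6154 -0.0672  0.066 ]
s_rear [ 0.5179 -0.0874  0.0654] [ 0.519 -0.087  0.066] [ 0.5173 -0.0876  0.066 ]
s_tip [ 0.7014 -0.0524  0.0491] [ 0.702  -0.0524  0.048 ] [ 0.7007 -0.0525  0.048 ]
```

```bash
for i in 1; do python3 -m pendant '{"travel":[[0.9,0.46,0],[0.9,0.46,0],[0.9,0.46,0]],"rot":[[0,0,0],[0,0,0],[0,0,0]],"grip":[-1,-1,-1]}'
python3 -m pendant '{"travel":[[0.9,0.46,0],[0.9,0.46,0],[0.9,0.46,0]],"rot":[[0,0,0],[0,0,0],[0,0,0]],"grip":[-1,-1,-1]}'
python3 -m pendant '{"travel":[[0.9,0.46,0],[0.9,0.46,0],[0.9,0.46,0],[0.9,0.46,0],[0.9,0.46,0]],"rot":[[0,0,0],[0,0,0],[0,0,0],[0,0,0],[0,0,0]],"grip":[-1,-1,-1,-1,-1]}'
done; python3 - <<'E'
from m import *
import pickle
s,P,Q=tcp();c,im=shot('wrist','w4'); pickle.dump(c,open('w4.pkl','wb'));go(P,104)
x=im[90:290,150:390] 
cv2.imwrite('pics/z2.png',cv2.resize(im,None,fx=1.5,fy=1.5,interpolation=cv2.INTER_CUBIC))
E
```

```text
clock: 2.6
eef_pos: [0.6158, -0.1629, 0.3491]
tcp_rot: [0.001, 0.788, -0.616, 0.001]
ft_force: [0.1, 0.4, -1.2]
gripper_width: 1.003
clock: 2.85
eef_pos: [0.5927, -0.2621, 0.349]
tcp_rot: [0.001, 0.787, -0.616, 0.0]
ft_force: [0.2, -0.6, -0.9]
gripper_width: 1.002
clock: 3.27
eef_pos: [0.5709, -0.3576, 0.3486]
tcp_rot: [-0.0, 0.788, -0.616, -0.0]
ft_force: [-0.2, 0.9, 0.7]
gripper_width: 1.0
opt 0 travel [0.009 0.007 0.004] rot [-0. -0. -2.]
opt 180 travel [0.009 0.007 0.004] rot [-0.  0.  0.]
t 3.32 tcp [ 0.5714 -0.3565  0.349 ] j [-0.68  0.59  0.84  1.83  0.    2.22] w 1.004 yaw -76.0 F [ 0.1 -0.2  1.2]
```

View pics/z2.png

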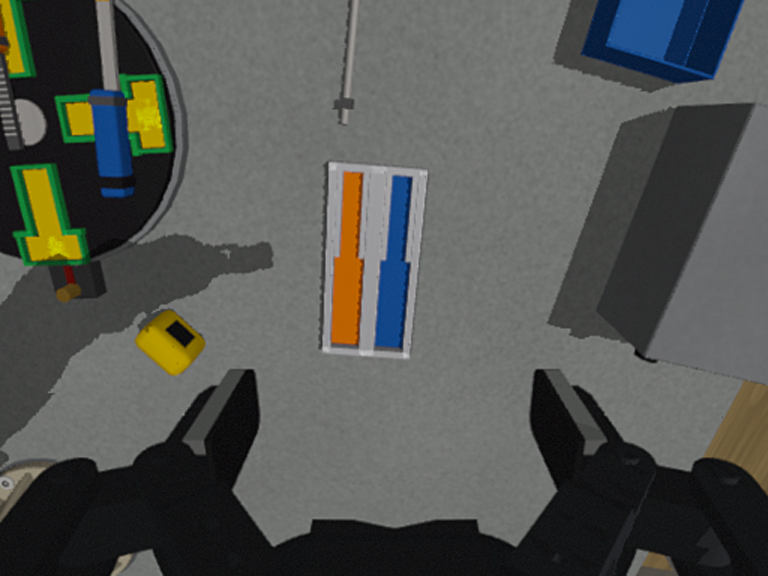

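```bash
python3 - <<'E'
from m import *
import pickle
c=pickle.load(open('w4.pkl','rb')); im=cv2.imread('pics/w4.png'); top=cam('top'); it=cv2.imread('pics/top1.png')
pc=np.array([(330,163),(427,170),(408,357),(322,351)])/1.5
tc=np.array([(571,190),(690,173),(748,430),(628,453)])/3.3+[175,125]
W=onz(c,pc,.014)[:,:2]; print('outline',W.round(4),'ctr',W.mean(0).round(4))
T=onz(top,tc,.014)[:,:2]; print('top',T.round(4),T.mean(0).round(4))
for a,b in zip(pc,tc): print(tri(c,a,top,b)[0].round(4))
for V in (W,T):
    d=(V[0]-V[3]+V[1]-V[2]); print('ang',np.degrees(np.arctan2(d[1],d[0])), np.linalg.norm(V[0]-V[3]),np.linalg.norm(V[0]-V[1]))
for col,n in (('orange',(230,170)),('blue',(262,175))):
    ce,a,mm=min(blobs(inf(im)[col],100),key=lambda b:np.hypot(*(b[0]-n)))
    ys,xs=np.nonzero(mm); P=onz(c,np.c_[xs,ys],.004)[:,:2]; m=P.mean(0); u=np.linalg.svd(P-m,full_matrices=False)[2][0]; u*=np.sign(u[0])
    print(col,m.round(4),np.degrees(np.arctan2(u[1],u[0])),'origin',(m-u*.01425).round(4), ((P-m)@u).min(),((P-m)@u).max())
E
```

```text
outline [[ 0.592  -0.2828]
 [ 0.6093 -0.383 ]
 [ 0.3933 -0.4182]
 [ 0.3763 -0.3172]] ctr [ 0.4927 -0.3503]
top [[ 0.5938 -0.2839]
 [ 0.6066 -0.3873]
 [ 0.3891 -0.4193]
 [ 0.3734 -0.3176]] [ 0.4907 -0.352 ]
[ 0.5927 -0.2831  0.0184]
[ 0.6078 -0.3848  0.0156]
[ 0.3897 -0.4203  0.008 ]
[ 0.3738 -0.3178  0.0104]
ang 9.153660515324493 0.2183986936869954 0.10167804333958143
ang 8.533097393987214 0.22299136877453118 0.10413940883113533
orange [ 0.4808 -0.3246] 9.420851479996537 origin [ 0.4668 -0.3269] -0.09397041570380588 0.10794746774243835
blue [ 0.4893 -0.3762] 9.447477351577948 origin [ 0.4752 -0.3786] -0.09371554961826221 0.10800625495747085
```

```bash
python3 - <<'E'
from h import *
go([.5866,-.0723,.15],101)
E
```

```text
opt 0 travel [-2.72  -0.835  1.991] rot [-0.    -0.    -1.966]
opt 180 travel [-2.72  -0.835  1.991] rot [-0.     0.     0.034]
t 3.32 tcp [ 0.5714 -0.3565  0.349 ] j [-0.68  0.59  0.84  1.83  0.    2.22] w 1.004 yaw -76.0 F [ 0.1 -0.2  1.2]
```

```bash
python3 -m pendant '{"travel":[[-0.9,-0.28,0.5],[-0.9,-0.28,0.5],[-0.9,-0.28,0.5]],"rot":[[0,0,0.034],[0,0,0.034],[0,0,0.034]],"grip":[-0.5,-0.5,-0.5]}'
python3 -m pendant '{"travel":[[-0.9,-0.33,0.5],[-0.9,-0.33,0.5],[-0.9,-0.33,0.5]],"rot":[[0,0,0],[0,0,0],[0,0,0]],"grip":[-0.5,-0.5,-0.5]}'
python3 -m pendant '{"travel":[[-0.9,-0.33,0.5],[-0.9,-0.33,0.5],[-0.9,-0.33,0.5],[-0.9,-0.33,0.5],[-0.9,-0.33,0.5]],"rot":[[0,0,0],[0,0,0],[0,0,0],[0,0,0],[0,0,0]],"grip":[-0.5,-0.5,-0.5,-0.5,-0.5]}'
python3 - <<'E'
from m import *
go([.5866,-.0723,.10],101)
c,im=shot('wrist','w5')
E
```

```text
clock: 3.57
eef_pos: [0.5764, -0.2577, 0.2971]
tcp_rot: [-0.001, 0.772, -0.635, -0.001]
ft_force: [0.3, 0.5, -0.2]
gripper_width: 0.751
clock: 3.82
eef_pos: [0.5913, -0.1625, 0.2477]
tcp_rot: [-0.0, 0.773, -0.634, -0.001]
ft_force: [-0.7, -0.4, 0.3]
gripper_width: 0.748
clock: 4.23
eef_pos: [0.6066, -0.0705, 0.1987]
tcp_rot: [0.0, 0.773, -0.634, -0.0]
ft_force: [0.0, -0.6, -0.2]
gripper_width: 0.752
opt 0 travel [-0.021  0.199  0.987] rot [-0.000e+00  1.000e-03 -1.997e+00]
opt 180 travel [-0.021  0.199  0.987] rot [0.001 0.    0.003]
t 4.23 tcp [ 0.6066 -0.0705  0.1987] j [-0.25  0.38  0.15  1.34 -0.    2.7 ] w 0.752 yaw -78.7 F [ 0.  -0.6 -0.2]
```

View pics/w5.png

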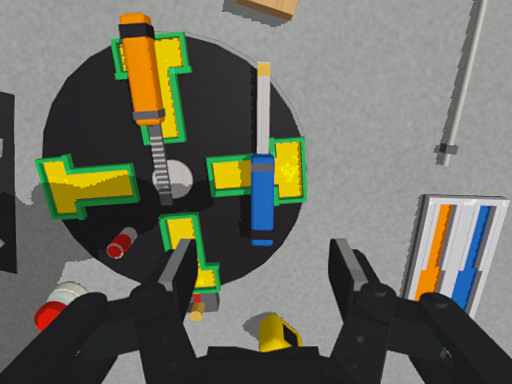

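```bash
python3 - <<'E'
from m import *
import pickle
c=cam('wrist'); pickle.dump(c,open('w5.pkl','wb'))
for p,z in [((261.5,154),.066),((262,245),.066),((264,63),.048),((136.5,15),.066),((149,124),.066),((164.5,205),.048)]: print(onz(c,[p],z)[0].round(4))
im=cv2.imread('pics/w5.png')
for ce,a,mm in blobs(inf(im)['yellow'],300): print(ce.round(1),a,onz(c,[ce],.034)[0].round(4))
ce=[b[0] for b in blobs(inf(im)['red'],20)]; print(ce,[onz(c,[q],.076)[0].round(4) for q in ce])
E
```

```text
[ 0.6176 -0.0685  0.066 ]
[ 0.5186 -0.0884  0.066 ]
[ 0.702  -0.0543  0.048 ]
[0.7196 0.064  0.066 ]
[0.6258 0.0438 0.066 ]
[0.5366 0.0251 0.048 ]
[167.4  80. ] 1554 [0.668  0.0396 0.034 ]
[288.  169.3] 1357 [ 0.5993 -0.1019  0.034 ]
[ 83.7 185.2] 2480 [0.5362 0.1226 0.034 ]
[231.8 174.1] 951 [ 0.5817 -0.0417  0.034 ]
[179.9 230.2] 561 [0.5016 0.0075 0.034 ]
[204.8 278.1] 314 [ 0.4415 -0.0305  0.034 ]
[273.7 333.9] 935 [ 0.3716 -0.1334  0.034 ]
[array([122.48514851, 241.44554455]), array([113.93548387, 250.95967742]), array([196.47826087, 297.84782609]), array([ 47.45778612, 313.91932458])] [array([0.499 , 0.0583, 0.076 ]), array([0.4855, 0.0669, 0.076 ]), array([ 0.4437, -0.0279,  0.076 ]), array([0.3834, 0.1429, 0.076 ])]
```

```bash
python3 -m pendant '{"travel":[[0,0.19,0.5],[0,0.19,1],[0,0.19,1],[0,0.19,1]],"rot":[[0,0,0],[0,0,0],[0,0,0],[0,0,0]],"grip":[-0.3,-0.3,-0.3,-0.3]}'
python3 -m pendant '{"travel":[[0,0,0.3],[0,0,0.46],[0,0,0.46],[0,0,0.46]],"rot":[[0,0,0],[0,0,0],[0,0,0],[0,0,0]],"grip":[-0.3,-0.3,-0.3,-0.3]}'
python3 - <<'E'
from m import *
go([.588,-.074,.053],101)
c,im=shot('wrist','w6')
E
```

```text
clock: 4.62
eef_pos: [0.585, -0.0778, 0.0947]
tcp_rot: [0.002, 0.771, -0.637, -0.003]
ft_force: [-1.1, 0.0, -0.4]
gripper_width: 0.649
clock: 4.95
eef_pos: [0.5896, -0.0785, 0.0542]
tcp_rot: [-0.0, 0.771, -0.637, 0.001]
ft_force: [0.4, 0.4, 0.9]
gripper_width: 0.649
opt 0 travel [-0.047  0.007  0.012] rot [-1.000e-03  1.000e-03  1.999e+00]
opt 180 travel [-0.047  0.007  0.012] rot [-0.001 -0.    -0.001]
t 4.95 tcp [ 0.5896 -0.0785  0.0542] j [-0.27  0.43 -0.15  0.99 -0.    2.68] w 0.649 yaw -79.1 F [0.4 0.4 0.9]
```

View pics/w6.png

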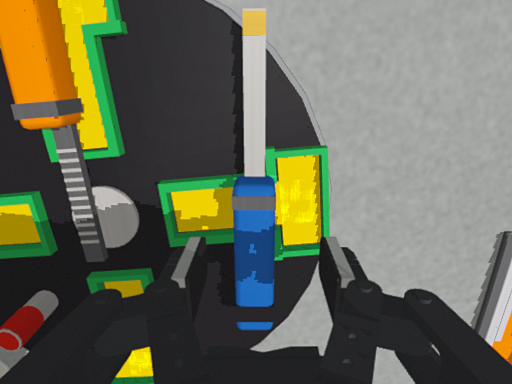

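```bash
python3 -m pendant '{"travel":[[-0.045,0,0.01],[-0.045,0,0.01],[-0.045,0,0.01],[-0.045,0,0.01],[-0.045,0,0.01]],"rot":[[0,0,0],[0,0,0],[0,0,0],[0,0,0],[0,0,0]],"grip":[0,1,1,1,1]}'
python3 -m pendant '{"travel":[[0,0,0],[0,0,-0.1],[0,0,-0.5],[0,0,-0.8],[0,0,-0.8]],"rot":[[0,0,0],[0,0,0],[0,0,0],[0,0,0],[0,0,0]],"grip":[1,1,1,1,1]}'
python3 - <<'E'
from m import *
go([.4714,-.3797,.10],99.1)
c,im=shot('wrist','w7')
E
```

```text
clock: 5.42
eef_pos: [0.5883, -0.0734, 0.0521]
tcp_rot: [-0.0, 0.771, -0.636, 0.0]
ft_force: [-1.1, -0.3, 0.1]
gripper_width: -0.003
clock: 5.83
eef_pos: [0.5919, -0.0744, 0.1391]
tcp_rot: [-0.002, 0.771, -0.636, 0.005]
ft_force: [1.6, -0.6, 0.8]
gripper_width: 0.003
opt 0 travel [2.767 1.766 0.386] rot [ 0.005 -0.01  -1.979]
opt 180 travel [2.767 1.766 0.386] rot [-0.006 -0.003  0.021]
t 5.83 tcp [ 0.5919 -0.0744  0.1391] j [-0.26  0.37 -0.02  1.17 -0.    2.69] w 0.003 yaw -79.1 F [ 1.6 -0.6  0.8]
```

View pics/w7.png

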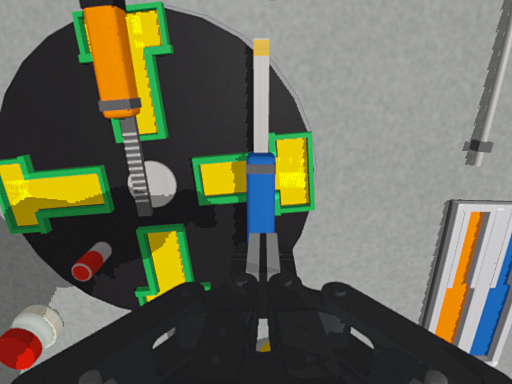

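```bash
python3 - <<'E'
from m import *
import pickle
c=cam('wrist'); pickle.dump(c,open('w7.pkl','wb')); s,P,Q=tcp()
print('tcp px',proj(c,[P, P+[0,0,.019]]))
for p,z in [((261,154),.066),((261,39),.048)]: print(onz(c,[p],z)[0].round(4))
im=cv2.imread('pics/w7.png'); cv2.imwrite('pics/z3.png',cv2.resize(im[130:384,150:390],None,fx=2.3,fy=2.3,interpolation=cv2.INTER_CUBIC))
E
python3 - <<'E'
from m import *
c,im=shot('scene','s1'); cv2.imwrite('pics/z4.png',cv2.resize(im[120:250,150:350],None,fx=4,fy=4,interpolation=cv2.INTER_CUBIC))
E
```

```text
tcp px [[263.62201607 220.3165783 ]
 [263.86450523 234.63952926]]
[ 0.6155 -0.0678  0.066 ]
[ 0.6999 -0.0516  0.048 ]
```

View pics/z3.png

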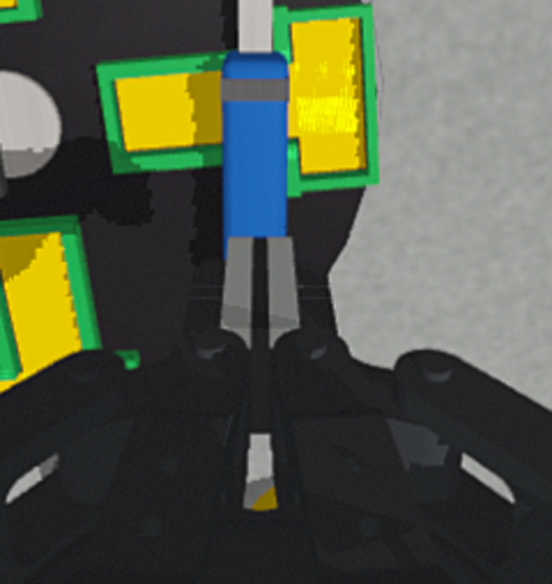

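View pics/z4.png

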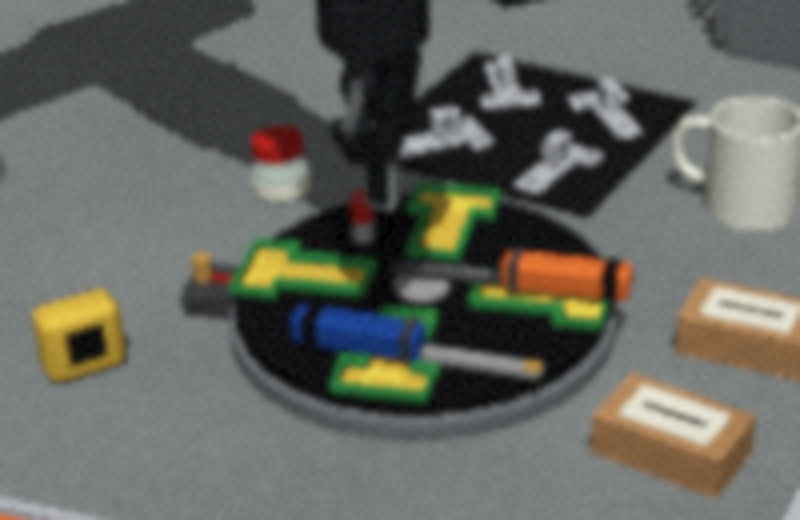

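```bash
python3 - <<'E'
from m import *
c=cam('wrist'); s,P,Q=tcp(); M=Q.as_matrix()
for y in (-.011,0,.011):
    for z in (0,-.005,-.01,-.015,-.02,-.04): print(y,z,proj(c,[P+M@np.array([x,y,z]) for x in(-.0425,.0,.0425)]).round(0).tolist())
print(s['gripper_width'],M.round(3))
E
python3 - <<'E'
from m import *
c,im=shot('wrist','w8'); cv2.imwrite('pics/z5.png',cv2.resize(im[130:384,150:390],None,fx=2.3,fy=2.3,interpolation=cv2.INTER_CUBIC)); print(tcp()[0])
E
```

```text
-0.011 0 [[192.0, 203.0], [264.0, 203.0], [336.0, 203.0]]
-0.011 -0.005 [[190.0, 206.0], [264.0, 206.0], [337.0, 206.0]]
-0.011 -0.01 [[188.0, 210.0], [264.0, 210.0], [339.0, 210.0]]
-0.011 -0.015 [[186.0, 213.0], [264.0, 213.0], [341.0, 213.0]]
-0.011 -0.02 [[184.0, 217.0], [264.0, 217.0], [344.0, 217.0]]
-0.011 -0.04 [[174.0, 234.0], [264.0, 234.0], [354.0, 234.0]]
0 0 [[193.0, 220.0], [264.0, 220.0], [334.0, 220.0]]
0 -0.005 [[191.0, 224.0], [264.0, 224.0], [336.0, 224.0]]
0 -0.01 [[189.0, 228.0], [264.0, 228.0], [338.0, 227.0]]
0 -0.015 [[187.0, 231.0], [264.0, 232.0], [340.0, 231.0]]
0 -0.02 [[185.0, 236.0], [264.0, 236.0], [342.0, 236.0]]
0 -0.04 [[176.0, 255.0], [264.0, 255.0], [352.0, 255.0]]
0.011 0 [[194.0, 237.0], [264.0, 237.0], [333.0, 237.0]]
0.011 -0.005 [[193.0, 241.0], [264.0, 241.0], [335.0, 240.0]]
0.011 -0.01 [[191.0, 245.0], [264.0, 245.0], [336.0, 245.0]]
0.011 -0.015 [[189.0, 249.0], [264.0, 249.0], [338.0, 249.0]]
0.011 -0.02 [[187.0, 253.0], [264.0, 254.0], [340.0, 253.0]]
0.011 -0.04 [[178.0, 274.0], [264.0, 274.0], [350.0, 274.0]]
-9.935135069442598e-05 [[ 0.19  -0.982  0.004]
 [-0.982 -0.19  -0.001]
 [ 0.002 -0.004 -1.   ]]
{'clock': 5.9833, 'joint_positions': array([-2.59536434e-01,  3.72133513e-01, -3.33285808e-02,  1.16390022e+00,
       -1.20221774e-04,  2.69102124e+00]), 'joint_vel': array([ 0.00021257,  0.02216256, -0.03633266, -0.00690782,  0.0010213 ,
        0.00085535]), 'effort': array([ 1.47668459e-02, -5.20252705e+01,  3.02731848e+01, -2.10920186e-02,
        4.73707241e-04, -8.03111561e-06]), 'eef_pos': array([ 0.58828268, -0.07347319,  0.13237847]), 'tcp_rot': array([-2.44493597e-04,  7.71321739e-01, -6.36445015e-01,  6.76709308e-04]), 'ft_force': array([-0.35692466,  0.57454305, -0.51738268]), 'wrist_torque': array([0.0304952 , 0.08576298, 0.00419642]), 'gripper_width': 0.0005148481523704217}
```

View pics/z5.png

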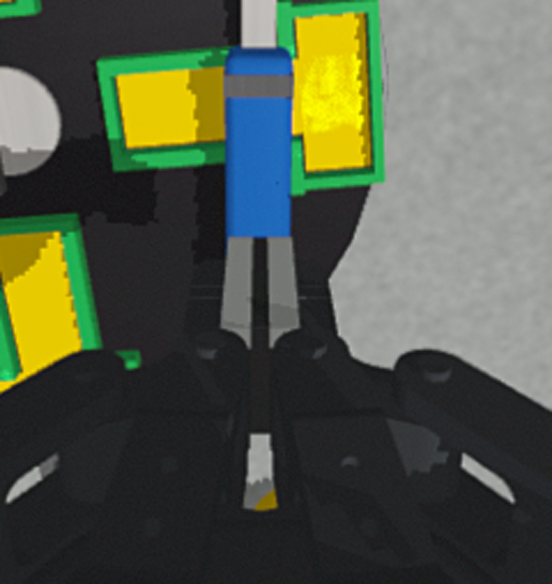

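```bash
python3 - <<'E'
from m import *
c,im=shot('scene','s2'); s,P,Q=tcp(); z=P+0
for dz in (0,.02,.04): 
    p=proj(c,[P+[0,0,dz]])[0]; print(dz,p, (p-[150,120])*4)
x,y=proj(c,[P])[0].astype(int)
cv2.imwrite('pics/z6.png',cv2.resize(im[y-50:y+30,x-50:x+50],None,fx=7,fy=7,interpolation=cv2.INTER_CUBIC))
E
```

```text
0 [246.00898519 181.12895815] [384.03594075 244.5158326 ]
0.02 [245.70475294 175.13019443] [382.81901177 220.52077773]
0.04 [245.39587613 169.02742218] [381.58350451 196.10968871]
```

View pics/z6.png

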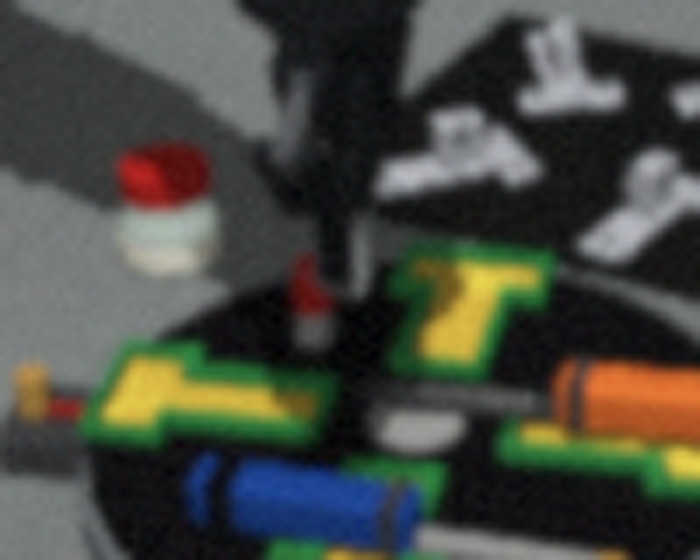

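```bash
python3 - <<'E'
from m import *
cs=cam('scene'); cw=cam('wrist'); s,P,Q=tcp()
x,y=proj(cs,[P])[0].astype(int)
for q in [(350,295),(357,297)]:
    p=np.array([x-50+q[0]/7,y-50+q[1]/7]); t,e=tri(cs,p,cw,(262.5,233)); print(p,t.round(4),e, (Q.as_matrix().T@(t-P)).round(4))
print(P)
E
```

```text
[246.         173.14285714] [ 0.5899 -0.0722  0.1569] 0.0034808257765493607 [-0.0006 -0.0025 -0.0256]
[247.         173.42857143] [ 0.5915 -0.0719  0.1569] 0.0006197567262679325 [-0.0006 -0.0042 -0.0257]
[ 0.58748303 -0.0732761   0.13125308]
```

```bash
python3 -m pendant '{"travel":[[0,0,0],[0,0,0.5],[0,0,0.86],[0,0,0.86],[0,0,0.86]],"rot":[[0,0,0],[0,0,0],[0,0,0],[0,0,0],[0,0,0]],"grip":[-0.3,-0.3,-0.3,-0.3,-0.3]}'
python3 -m pendant '{"travel":[[0,0,0.05],[0,0,0.1],[0,0,0.1]],"rot":[[0,0,0],[0,0,0],[0,0,0]],"grip":[-0.3,-0.3,-0.3]}'
python3 - <<'E'
from m import *
go([.588,-.074,.028],101)
c,im=shot('wrist','w9')
c,im=shot('scene','s3');cv2.imwrite('pics/z7.png',cv2.resize(im[120:250,150:350],None,fx=4,fy=4,interpolation=cv2.INTER_CUBIC))
E
```

```text
clock: 6.45
eef_pos: [0.5841, -0.0724, 0.0422]
tcp_rot: [0.002, 0.771, -0.636, -0.004]
ft_force: [0.2, 0.1, 0.2]
gripper_width: 0.651
clock: 6.7
eef_pos: [0.5891, -0.0737, 0.0367]
tcp_rot: [-0.0, 0.771, -0.636, 0.001]
ft_force: [-0.4, 0.2, -0.3]
gripper_width: 0.654
opt 0 travel [0.001 0.011 0.087] rot [-1.000e-03  2.000e-03  1.999e+00]
opt 180 travel [0.001 0.011 0.087] rot [-0.001 -0.001 -0.001]
t 6.7 tcp [ 0.5891 -0.0737  0.0367] j [-0.26  0.44 -0.18  0.95 -0.    2.69] w 0.654 yaw -79.1 F [-0.4  0.2 -0.3]
```

View pics/w9.png

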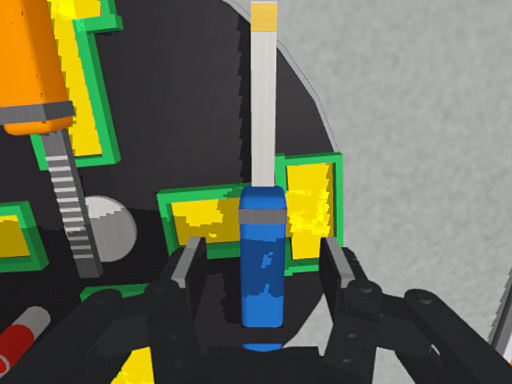

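View pics/z7.png

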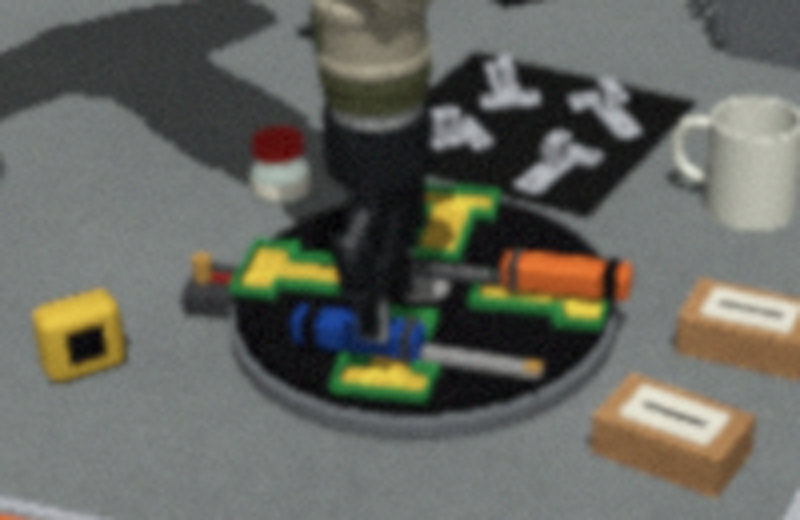

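```bash
python3 -m pendant '{"travel":[[0,0,0.05],[0,0,0.08],[0,0,0.08]],"rot":[[0,0,0],[0,0,0],[0,0,0]],"grip":[-0.3,-0.3,-0.3]}'
python3 -m pendant '{"travel":[[0,0,0],[0,0,0],[0,0,0],[0,0,0]],"rot":[[0,0,0],[0,0,0],[0,0,0],[0,0,0]],"grip":[0,1,1,1]}'
python3 - <<'E'
from m import *
go([.588,-.074,.028],101)
c,im=shot('scene','s4');cv2.imwrite('pics/z8.png',cv2.resize(im[150:230,200:300],None,fx=7,fy=7,interpolation=cv2.INTER_CUBIC))
E
```

```text
clock: 7.05
eef_pos: [0.5876, -0.0733, 0.0271]
tcp_rot: [0.0, 0.771, -0.636, -0.0]
ft_force: [0.3, -0.4, -0.2]
gripper_width: 0.652
clock: 7.38
eef_pos: [0.5881, -0.0734, 0.028]
tcp_rot: [-0.0, 0.771, -0.636, 0.0]
ft_force: [-1.1, 0.3, 2.4]
gripper_width: 0.258
opt 0 travel [ 0.005  0.002 -0.   ] rot [-0.     0.     1.999]
opt 180 travel [ 0.005  0.002 -0.   ] rot [-0.    -0.    -0.001]
t 7.38 tcp [ 0.5881 -0.0734  0.028 ] j [-0.26  0.45 -0.19  0.93 -0.    2.69] w 0.258 yaw -79.1 F [-1.1  0.3  2.4]
```

View pics/z8.png

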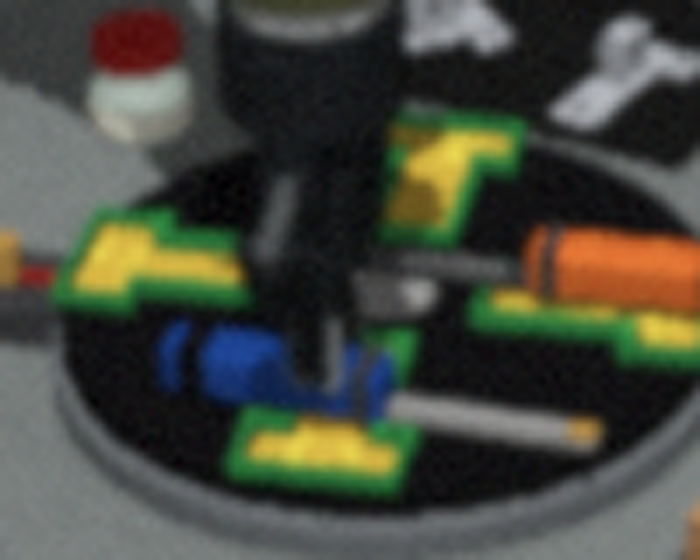

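```bash
python3 -m pendant '{"travel":[[0,0,-0.2],[0,0,-0.6],[0,0,-0.8],[0,0,-0.8]],"rot":[[0,0,0],[0,0,0],[0,0,0],[0,0,0]],"grip":[1,1,1,1]}'
python3 - <<'E'
from m import *
go([.4714,-.3797,.10],99.1)
E
```

```text
clock: 7.77
eef_pos: [0.5913, -0.0742, 0.1128]
tcp_rot: [-0.002, 0.771, -0.636, 0.004]
ft_force: [1.4, 0.1, -0.9]
gripper_width: 0.254
opt 0 travel [2.771 1.759 0.125] rot [ 0.004 -0.008 -1.979]
opt 180 travel [2.771 1.759 0.125] rot [-0.005 -0.002  0.021]
t 7.77 tcp [ 0.5913 -0.0742  0.1128] j [-0.26  0.38 -0.07  1.11 -0.    2.69] w 0.254 yaw -79.0 F [ 1.4  0.1 -0.9]
```

```bash
python3 -m pendant '{"travel":[[0.3,0.2,0],[0.65,0.4,0],[0.92,0.58,0]],"rot":[[0,0,0.02],[0,0,0.02],[0,0,0.02]],"grip":[1,1,1]}'
python3 -m pendant '{"travel":[[0.35,0.22,0],[0.7,0.44,0],[0.92,0.58,0]],"rot":[[0,0,0],[0,0,0],[0,0,0]],"grip":[1,1,1]}'
python3 -m pendant '{"travel":[[0.35,0.22,0],[0.7,0.44,0],[0.92,0.58,0],[0.92,0.58,0],[0.92,0.58,0]],"rot":[[0,0,0],[0,0,0],[0,0,0],[0,0,0],[0,0,0]],"grip":[1,1,1,1,1]}'
python3 - <<'E'
from m import *
import pickle
go([.4714,-.3797,.06],99.1)
c,im=shot('wrist','w10');pickle.dump(c,open('w10.pkl','wb'))
E
```

```text
clock: 8.02
eef_pos: [0.5478, -0.1758, 0.1068]
tcp_rot: [0.0, 0.762, -0.648, -0.0]
ft_force: [0.5, -0.5, -2.3]
gripper_width: 0.254
clock: 8.27
eef_pos: [0.5039, -0.2776, 0.1066]
tcp_rot: [0.001, 0.761, -0.649, -0.0]
ft_force: [0.2, 0.4, -0.8]
gripper_width: 0.251
clock: 8.68
eef_pos: [0.4619, -0.3758, 0.1064]
tcp_rot: [-0.0, 0.76, -0.65, -0.001]
ft_force: [0.0, 0.7, -1.9]
gripper_width: 0.252
opt 0 travel [ 0.054 -0.088  0.463] rot [ 2.000e-03 -1.000e-03  1.998e+00]
opt 180 travel [ 0.054 -0.088  0.463] rot [ 0.     0.001 -0.002]
t 8.68 tcp [ 0.4619 -0.3758  0.1064] j [-0.82  0.39 -0.07  1.11  0.    2.17] w 0.252 yaw -81.0 F [ 0.   0.7 -1.9]
```

View pics/w10.png

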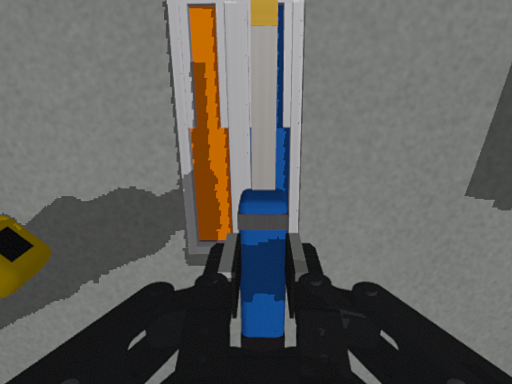

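```bash
python3 - <<'E'
from m import *
import pickle
c=pickle.load(open('w10.pkl','rb')); s,P,Q=tcp();print(P)
F=onz(c,[(264,191)],P[2]+.038)[0]; G=onz(c,[(264.5,340)],P[2]+.038)[0]; print(F,G,np.linalg.norm(F-G)); u=(F-G)[:2];u/=np.linalg.norm(u);print(np.degrees(np.arctan2(u[1],u[0])))
o=F[:2]-.03*u; print('origin',o,'tcp',P[:2])
E
```

```text
[ 0.46242512 -0.37452016  0.10649299]
[ 0.49355544 -0.37095934  0.14449299] [ 0.40843152 -0.38478314  0.14449299] 0.08623908264796434
9.224087617196155
origin [ 0.46394337 -0.37576823] tcp [ 0.46242512 -0.37452016]
```

```bash
python3 -m pendant '{"travel":[[0.057,-0.073,0.3],[0.057,-0.073,0.7],[0.057,-0.073,0.86],[0.057,-0.073,0.86],[0.057,-0.073,0.86]],"rot":[[0,0,0],[0,0,0],[0,0,0],[0,0,0],[0,0,0]],"grip":[1,1,1,1,1]}'
python3 - <<'E'
from m import *
import pickle
go([.4705,-.379,-.010],99.1)
c,im=shot('wrist','w11');pickle.dump(c,open('w11.pkl','wb'))
E
```

```text
clock: 9.15
eef_pos: [0.4711, -0.3769, 0.0205]
tcp_rot: [-0.0, 0.762, -0.648, -0.002]
ft_force: [0.3, -0.1, -0.5]
gripper_width: 0.256
opt 0 travel [0.021 0.009 0.305] rot [-0.003  0.002 -1.998]
opt 180 travel [0.021 0.009 0.305] rot [0.001 0.002 0.002]
t 9.15 tcp [ 0.4711 -0.3769  0.0205] j [-0.81  0.48 -0.16  0.93  0.    2.17] w 0.256 yaw -80.7 F [ 0.3 -0.1 -0.5]
```

View pics/w11.png

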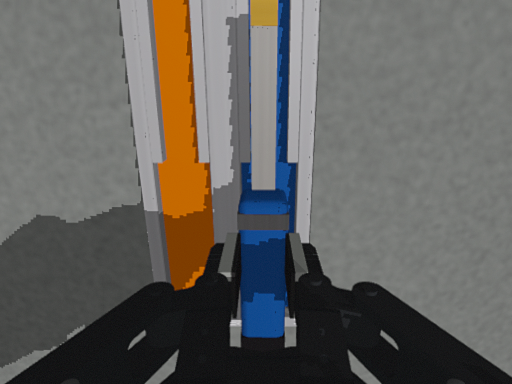

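```bash
python3 -m pendant '{"travel":[[0.02,0.005,0],[0.02,0.005,0.1],[0.02,0.005,0.2],[0.02,0.005,0.27],[0.02,0.005,0.27]],"rot":[[0,0,0],[0,0,0],[0,0,0],[0,0,0],[0,0,0]],"grip":[1,1,1,1,1]}'
python3 - <<'E'
from m import *
import pickle
go([.4705,-.379,-.010],99.1)
c,im=shot('wrist','w12');pickle.dump(c,open('w12.pkl','wb'))
E
```

```text
clock: 9.62
eef_pos: [0.4699, -0.3802, -0.0074]
tcp_rot: [-0.0, 0.761, -0.649, -0.002]
ft_force: [0.0, -0.1, -1.2]
gripper_width: 0.251
opt 0 travel [-0.011 -0.007  0.026] rot [-0.003  0.002 -2.   ]
opt 180 travel [-0.011 -0.007  0.026] rot [0.001 0.002 0.   ]
t 9.62 tcp [ 0.4699 -0.3802 -0.0074] j [-0.81  0.51 -0.19  0.88 -0.    2.17] w 0.251 yaw -80.9 F [ 0.  -0.1 -1.2]
```

View pics/w12.png

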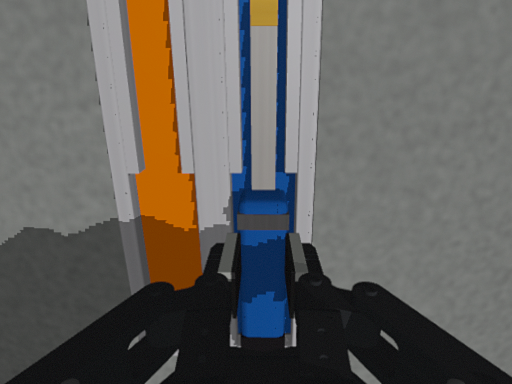

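```bash
python3 -m pendant '{"travel":[[0,0,0.02],[0,0,0.02],[0,0,0.015],[0,0,0],[0,0,-0.1]],"rot":[[0,0,0],[0,0,0],[0,0,0],[0,0,0],[0,0,0]],"grip":[1,1,0.2,0,0]}'
python3 -m pendant '{"travel":[[0,0,-0.3],[0,0,-0.7],[0,0,-1],[0,0,-1],[0,0,-1]],"rot":[[0,0,0],[0,0,0],[0,0,0],[0,0,0],[0,0,0]],"grip":[-0.3,-0.3,-0.3,-0.3,-0.3]}'
python3 - <<'E'
from m import *
import pickle
c,im=shot('wrist','w13');pickle.dump(c,open('w13.pkl','wb'))
go([.654,.0528,.15],104)
E
```

```text
clock: 10.08
eef_pos: [0.4704, -0.3806, 0.0039]
tcp_rot: [-0.0, 0.761, -0.649, -0.001]
ft_force: [-1.5, 0.5, -0.1]
gripper_width: 0.501
clock: 10.5
eef_pos: [0.4729, -0.3831, 0.1086]
tcp_rot: [0.0, 0.761, -0.648, 0.004]
ft_force: [0.4, -0.3, 0.4]
gripper_width: 0.648
opt 0 travel [-4.002 -2.491 -0.442] rot [-0.003  0.002  1.946]
opt 180 travel [-4.002 -2.491 -0.442] rot [-0.001 -0.002 -0.054]
t 10.55 tcp [ 0.4718 -0.382   0.1064] j [-0.81  0.41 -0.04  1.12 -0.    2.17] w 0.653 yaw -80.9 F [-0.2  1.  -0.9]
```

View pics/w13.png

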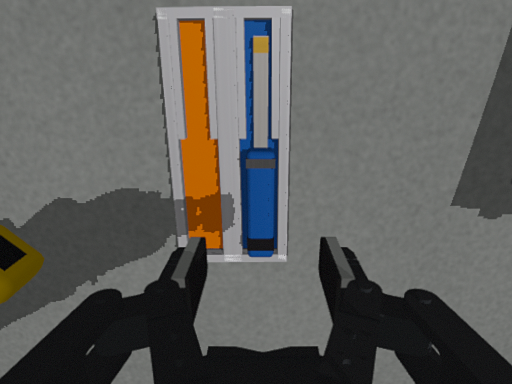

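```bash
python3 - <<'E'
from m import *
import pickle
c=pickle.load(open('w13.pkl','rb'))
u=np.array([np.cos(np.radians(9.2)),np.sin(np.radians(9.2))]); n=np.array([-u[1],u[0]])
B=np.array([.4714,-.3797])
for nm,p,z in [('tip',(260.5,36),.010),('front',(261,150),.028),('rear',(260.5,254),.028),('floorend',(258.5,20),.004),('outl',(158,9),.014),('outr',(292,7),.014),('outbr',(288,261),.014),('step r',(277,139),.014),('step l',(240.5,139),.014)]:
    w=onz(c,[p],z)[0][:2]; d=w-B; print(nm,w.round(4),'rel slot',(d@u*1000).round(1),(d@n*1000).round(1))
E
```

```text
tip [ 0.5855 -0.3633] rel slot 115.2 -2.1
front [ 0.4985 -0.3776] rel slot 27.1 -2.3
rear [ 0.4036 -0.3923] rel slot -69.0 -1.6
floorend [ 0.5977 -0.3598] rel slot 127.9 -0.5
outl [ 0.592  -0.2828] rel slot 134.6 76.4
outr [ 0.6092 -0.3839] rel slot 135.4 -26.2
outbr [ 0.392  -0.4211] rel slot -85.0 -28.2
step r [ 0.5072 -0.39  ] rel slot 33.7 -15.9
step l [ 0.5023 -0.3593] rel slot 33.8 15.2
```

```bash
python3 -m pendant '{"travel":[[-0.35,-0.2,-0.2],[-0.7,-0.4,-0.4],[-1,-0.62,-0.44],[-1,-0.62,-0.44]],"rot":[[0,0,-0.041],[0,0,-0.041],[0,0,-0.041],[0,0,-0.041]],"grip":[-0.3,-0.3,-0.3,-0.3]}'
python3 -m pendant '{"travel":[[-0.35,-0.2,0],[-0.7,-0.4,0],[-1,-0.6,0]],"rot":[[0,0,0],[0,0,0],[0,0,0]],"grip":[-0.3,-0.3,-0.3]}'
python3 -m pendant '{"travel":[[-0.35,-0.2,0],[-0.7,-0.4,0],[-1,-0.6,0]],"rot":[[0,0,0],[0,0,0],[0,0,0]],"grip":[-0.3,-0.3,-0.3]}'
python3 -m pendant '{"travel":[[-0.35,-0.2,0],[-0.7,-0.4,0],[-0.9,-0.6,0],[-0.9,-0.6,0],[-0.9,-0.6,0]],"rot":[[0,0,0],[0,0,0],[0,0,0],[0,0,0],[0,0,0]],"grip":[-0.3,-0.3,-0.3,-0.3,-0.3]}'
python3 - <<'E'
from m import *
import pickle
c,im=shot('wrist','w14');pickle.dump(c,open('w14.pkl','wb'))
go([.6545,.0515,.10],102.8)
E
```

```text
clock: 10.88
eef_pos: [0.5185, -0.2672, 0.1496]
tcp_rot: [-0.001, 0.783, -0.621, -0.0]
ft_force: [0.4, -0.4, -1.0]
gripper_width: 0.65
clock: 11.13
eef_pos: [0.5516, -0.16, 0.1471]
tcp_rot: [0.0, 0.781, -0.624, -0.001]
ft_force: [0.8, 0.3, 0.2]
gripper_width: 0.649
clock: 11.38
eef_pos: [0.5879, -0.0488, 0.1471]
tcp_rot: [0.001, 0.782, -0.623, -0.001]
ft_force: [0.7, -1.0, 0.5]
gripper_width: 0.652
clock: 11.8
eef_pos: [0.6269, 0.0514, 0.1466]
tcp_rot: [0.001, 0.783, -0.622, -0.001]
ft_force: [-0.4, 0.4, -0.7]
gripper_width: 0.648
opt 0 travel [ 0.05  -0.277  0.468] rot [-0.     0.003 -1.999]
opt 180 travel [ 0.05  -0.277  0.468] rot [0.002 0.    0.001]
t 11.85 tcp [0.6266 0.0502 0.1469] j [-0.05  0.44  0.1   1.24 -0.    2.87] w 0.65 yaw -77.1 F [ 1.2  0.1 -0.1]
```

View pics/w14.png

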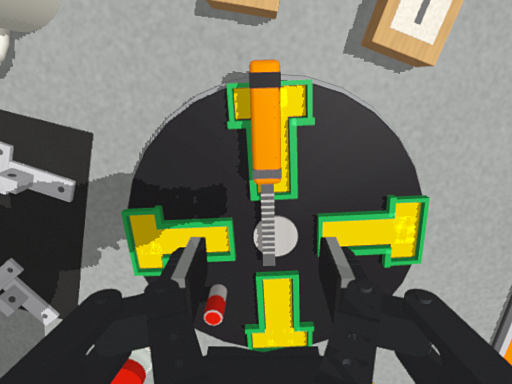

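```bash
python3 - <<'E'
from m import *
import pickle
c=pickle.load(open('w14.pkl','rb'));im=cv2.imread('pics/w14.png')
for p,z in [((264.5,61),.066),((266.5,182.5),.066),((268,264),.048)]: print(onz(c,[p],z)[0].round(4))
for ce,a,mm in blobs(inf(im)['yellow'],300): print(ce.round(1),a,onz(c,[ce],.034)[0].round(4))
go([.6545,.0515,.10],102.8)
E
```

```text
[0.7186 0.0718 0.066 ]
[0.6254 0.0483 0.066 ]
[0.5376 0.0259 0.048 ]
[288.2 126.4] 1434 [0.6713 0.0387 0.034 ]
[242.  102.9] 497 [0.682  0.0833 0.034 ]
[380.3 230.8] 2921 [ 0.5915 -0.0777  0.034 ]
[170.7 239.8] 2658 [0.5341 0.1263 0.034 ]
[278.1 317.1] 2297 [ 0.4649 -0.0032  0.034 ]
opt 0 travel [ 0.05  -0.277  0.468] rot [-0.     0.003 -1.999]
opt 180 travel [ 0.05  -0.277  0.468] rot [0.002 0.    0.001]
t 11.85 tcp [0.6266 0.0502 0.1469] j [-0.05  0.44  0.1   1.24 -0.    2.87] w 0.65 yaw -77.1 F [ 1.2  0.1 -0.1]
```

```bash
python3 -m pendant '{"travel":[[0.03,-0.28,0.3],[0.03,-0.28,0.7],[0.03,-0.28,0.9],[0.03,-0.28,0.9],[0.03,-0.28,0.9]],"rot":[[0,0,-0.01],[0,0,-0.01],[0,0,-0.01],[0,0,-0.01],[0,0,-0.01]],"grip":[-0.3,-0.3,-0.3,-0.3,-0.3]}'
python3 - <<'E'
from m import *
import pickle
c,im=shot('wrist','w15')
go([.6545,.053,.028],103.8)
E
```

```text
clock: 12.27
eef_pos: [0.6534, 0.0517, 0.057]
tcp_rot: [0.001, 0.786, -0.618, -0.002]
ft_force: [0.3, -0.6, 0.6]
gripper_width: 0.652
opt 0 travel [-0.012  0.004  0.311] rot [-0.000e+00 -1.000e-03  1.998e+00]
opt 180 travel [-0.012  0.004  0.311] rot [ 0.    -0.    -0.002]
t 12.32 tcp [0.6552 0.0519 0.0591] j [-0.04  0.54  0.04  1.08 -0.    2.86] w 0.65 yaw -76.4 F [-0.2  0.4  1.5]
```

View pics/w15.png

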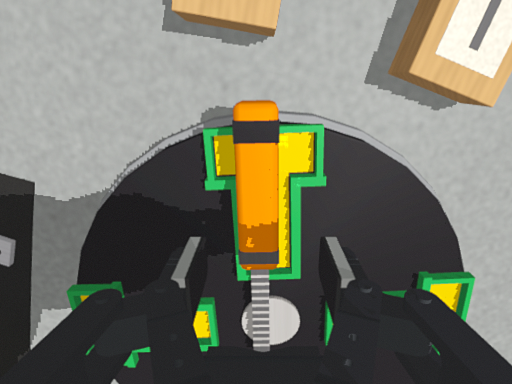

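```bash
python3 -m pendant '{"travel":[[-0.012,0,0.15],[-0.012,0,0.3],[-0.012,0,0.3],[-0.012,0,0.3]],"rot":[[0,0,0],[0,0,0],[0,0,0],[0,0,0]],"grip":[-0.3,-0.3,-0.3,-0.3]}'
python3 -m pendant '{"travel":[[0,0,0],[0,0,0],[0,0,0],[0,0,0]],"rot":[[0,0,0],[0,0,0],[0,0,0],[0,0,0]],"grip":[0,1,1,1]}'
python3 - <<'E'
from m import *
c,im=shot('wrist','w16')
c,im=shot('scene','s5');cv2.imwrite('pics/z9.png',cv2.resize(im[150:230,220:330],None,fx=7,fy=7,interpolation=cv2.INTER_CUBIC))
go([.6545,.053,.028],103.8)
E
```

```text
clock: 12.65
eef_pos: [0.6557, 0.0539, 0.0303]
tcp_rot: [-0.0, 0.786, -0.618, 0.001]
ft_force: [0.2, -0.4, 0.9]
gripper_width: 0.647
clock: 12.98
eef_pos: [0.6564, 0.0544, 0.0306]
tcp_rot: [-0.001, 0.787, -0.617, 0.001]
ft_force: [-1.0, -0.1, 5.9]
gripper_width: 0.246
opt 0 travel [0.009 0.022 0.026] rot [-1.000e-03  3.000e-03  1.999e+00]
opt 180 travel [0.009 0.022 0.026] rot [-0.002 -0.001 -0.001]
t 13.08 tcp [0.6564 0.0544 0.0306] j [-0.04  0.56  0.    1.01 -0.    2.86] w 0.244 yaw -76.3 F [-1.2  1.   5.8]
```

View pics/w16.png

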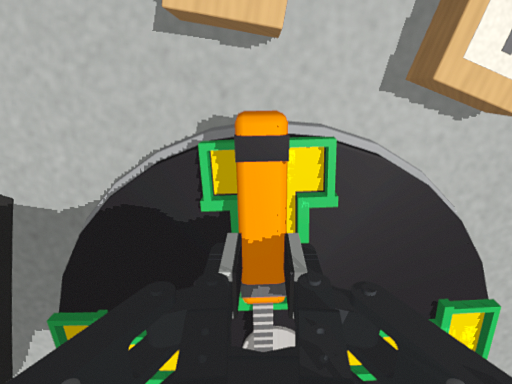

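View pics/z9.png

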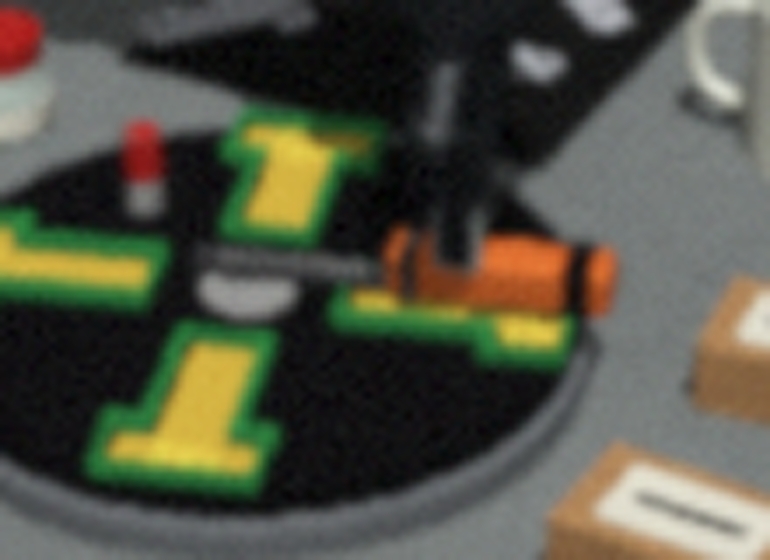

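```bash
python3 -m pendant '{"travel":[[0,0,-0.1],[0,0,-0.4],[0,0,-0.8],[0,0,-0.95],[0,0,-0.95]],"rot":[[0,0,0],[0,0,0],[0,0,0],[0,0,0],[0,0,0]],"grip":[1,1,1,1,1]}'
python3 -m pendant '{"travel":[[0.13,0.11,0],[0.26,0.22,0],[0.39,0.34,0],[0.52,0.45,0],[0.66,0.56,0]],"rot":[[0,0,-0.078],[0,0,-0.156],[0,0,-0.234],[0,0,-0.312],[0,0,-0.389]],"grip":[1,1,1,1,1]}'
python3 -m pendant '{"travel":[[0.04,0.17,0],[0.08,0.33,0],[0.13,0.5,0],[0.17,0.67,0],[0.22,0.84,0]],"rot":[[0,0,-0.078],[0,0,-0.156],[0,0,-0.234],[0,0,-0.312],[0,0,-0.389]],"grip":[1,1,1,1,1]}'
python3 - <<'E'
from m import *
c,im=shot('wrist','w17')
go([.463,-.3285,.1],99.1)
E
```

```text
clock: 13.5
eef_pos: [0.6586, 0.0544, 0.13]
tcp_rot: [-0.003, 0.787, -0.617, 0.004]
ft_force: [1.0, -0.4, -0.3]
gripper_width: 0.244
clock: 13.92
eef_pos: [0.6152, -0.0232, 0.1227]
tcp_rot: [0.0, 0.937, -0.349, -0.001]
ft_force: [-0.2, -0.7, -1.3]
gripper_width: 0.247
clock: 14.33
eef_pos: [0.5763, -0.1009, 0.1228]
tcp_rot: [-0.0, 0.999, -0.051, -0.001]
ft_force: [0.4, 0.2, -1.5]
gripper_width: 0.245
opt 0 travel [-0.895  2.346  0.234] rot [-1.000e-03  2.000e-03 -1.164e+00]
opt 180 travel [-0.895  2.346  0.234] rot [0.002 0.001 0.836]
t 14.38 tcp [ 0.5752 -0.1038  0.1228] j [-0.31  0.37 -0.07  1.14 -0.    1.35] w 0.242 yaw -5.7 F [-1.3 -1.1 -0.3]
```

View pics/w17.png

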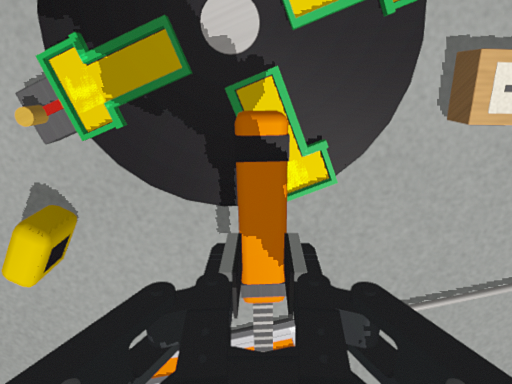

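```bash
python3 -m pendant '{"travel":[[-0.06,0.16,0],[-0.12,0.32,0],[-0.18,0.49,0],[-0.24,0.65,0],[-0.3,0.81,0]],"rot":[[0,0,-0.078],[0,0,-0.156],[0,0,-0.234],[0,0,-0.312],[0,0,-0.389]],"grip":[1,1,1,1,1]}'
python3 -m pendant '{"travel":[[-0.14,0.1,0],[-0.28,0.2,0],[-0.42,0.29,0],[-0.56,0.39,0],[-0.71,0.49,0]],"rot":[[0,0,-0.078],[0,0,-0.156],[0,0,-0.234],[0,0,-0.312],[0,0,-0.389]],"grip":[1,1,1,1,1]}'
python3 -m pendant '{"travel":[[-0.17,0,0],[-0.34,0,0],[-0.5,0,0],[-0.68,0,0],[-0.86,0,0]],"rot":[[0,0,-0.078],[0,0,-0.156],[0,0,-0.234],[0,0,-0.312],[0,0,-0.392]],"grip":[1,1,1,1,1]}'
python3 -m pendant '{"travel":[[0,0,0],[0,0,0]],"rot":[[0,0,0],[0,0,0]],"grip":[1,1]}'
python3 - <<'E'
from m import *
import pickle
go([.463,-.3285,.1],99.1)
c,im=shot('wrist','w18');pickle.dump(c,open('w18.pkl','wb'))
E
```

```text
clock: 14.8
eef_pos: [0.538, -0.1782, 0.1229]
tcp_rot: [-0.0, 0.968, 0.251, -0.001]
ft_force: [0.2, -0.6, -0.4]
gripper_width: 0.244
clock: 15.22
eef_pos: [0.4995, -0.2551, 0.1229]
tcp_rot: [-0.001, 0.848, 0.531, -0.0]
ft_force: [-0.3, -0.6, -1.0]
gripper_width: 0.243
clock: 15.63
eef_pos: [0.4615, -0.3322, 0.1229]
tcp_rot: [-0.001, 0.647, 0.762, 0.0]
ft_force: [0.3, 0.7, -0.8]
gripper_width: 0.247
clock: 15.8
eef_pos: [0.4616, -0.3323, 0.1229]
tcp_rot: [-0.001, 0.651, 0.759, 0.0]
ft_force: [0.4, 0.5, -1.6]
gripper_width: 0.247
opt 0 travel [0.035 0.02  0.229] rot [-0.    -0.001 -0.003]
opt 180 travel [0.035 0.02  0.229] rot [-1.000e-03  1.000e-03  1.997e+00]
t 15.8 tcp [ 0.4616 -0.3323  0.1229] j [-0.77  0.33 -0.11  1.13  0.   -0.92] w 0.247 yaw 98.8 F [ 0.4  0.5 -1.6]
```

View pics/w18.png

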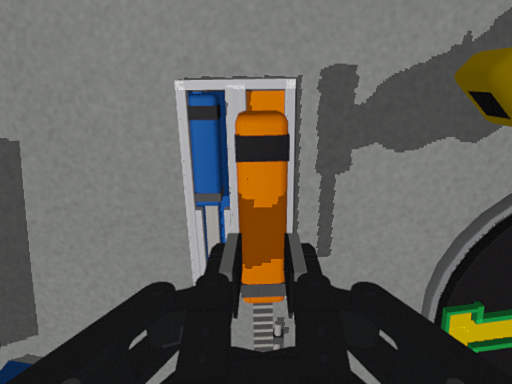

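```bash
python3 - <<'E'
from m import *
import pickle
c=pickle.load(open('w18.pkl','rb')); s,P,Q=tcp()
a=onz(c,[(263,112)],P[2]+.0354)[0]; b=onz(c,[(263.5,300)],P[2]+.0354)[0]; u=(b-a)[:2]; print(np.linalg.norm(u),np.degrees(np.arctan2(u[1],u[0]))); u/=np.linalg.norm(u)
print('origin',a[:2]+.07*u,b[:2]-.03*u,'tcp',P)
for q in [(176,80),(298,79)]: print('tray rear corner',onz(c,[q],.014)[0])
E
```

```text
0.09669428039781677 8.964218037791813
origin [ 0.46252625 -0.33128101] [ 0.45926091 -0.3317961 ] tcp [ 0.46192948 -0.33168188  0.12305205]
tray rear corner [ 0.39085613 -0.41737122  0.014     ]
tray rear corner [ 0.37442337 -0.31473465  0.014     ]
```

```bash
python3 -m pendant '{"travel":[[0.03,0.015,0.3],[0.03,0.015,0.65],[0.03,0.015,1],[0.03,0.015,1],[0.03,0.015,1]],"rot":[[0,0,0],[0,0,0],[0,0,0],[0,0,0],[0,0,0]],"grip":[1,1,1,1,1]}'
python3 - <<'E'
from m import *
import pickle
c,im=shot('wrist','w19')
go([.463,-.3285,-.0074],99.1)
E
```

```text
clock: 16.27
eef_pos: [0.4619, -0.3263, 0.022]
tcp_rot: [-0.003, 0.649, 0.76, 0.0]
ft_force: [-0.2, -0.2, -0.9]
gripper_width: 0.245
opt 0 travel [-0.004 -0.006  0.315] rot [-0.    -0.001 -0.001]
opt 180 travel [-0.004 -0.006  0.315] rot [-1.000e-03  1.000e-03  1.999e+00]
t 16.32 tcp [ 0.4635 -0.3281  0.0241] j [-0.76  0.41 -0.26  0.9   0.   -0.91] w 0.244 yaw 99.0 F [ 0.1 -1.  -0.6]
```

View pics/w19.png

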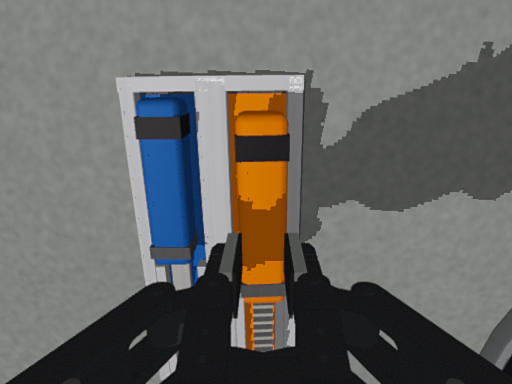

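```bash
python3 -m pendant '{"travel":[[-0.01,0,0.1],[-0.01,0,0.2],[-0.01,0,0.29],[-0.01,0,0.29],[-0.01,0,0.29]],"rot":[[0,0,0],[0,0,0],[0,0,0],[0,0,0],[0,0,0]],"grip":[1,1,1,1,1]}'
python3 - <<'E'
from m import *
c,im=shot('wrist','w20')
go([.463,-.3285,-.0074],99.1)
E
```

```text
clock: 16.73
eef_pos: [0.4631, -0.3296, -0.0059]
tcp_rot: [-0.001, 0.649, 0.76, 0.0]
ft_force: [-0.3, 0.8, -1.9]
gripper_width: 0.245
opt 0 travel [ 0.014 -0.001  0.02 ] rot [-0.    -0.    -0.001]
opt 180 travel [ 0.014 -0.001  0.02 ] rot [-0.     0.     1.999]
t 16.78 tcp [ 0.4634 -0.3299 -0.0054] j [-0.76  0.44 -0.29  0.84 -0.   -0.92] w 0.241 yaw 99.0 F [-0.6 -0.6 -1.2]
```

View pics/w20.png

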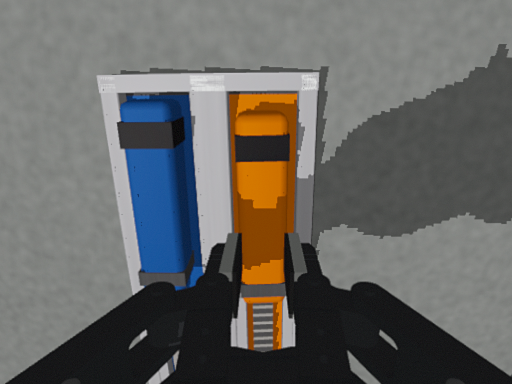

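Well inside the orange slot; release, rise.

```bash
python3 -m pendant '{"travel":[[0,0,0.015],[0,0,0.015],[0,0,0.01],[0,0,0],[0,0,-0.1]],"rot":[[0,0,0],[0,0,0],[0,0,0],[0,0,0],[0,0,0]],"grip":[1,1,0.2,0,0]}'
python3 -m pendant '{"travel":[[0,0,-0.3],[0,0,-0.7],[0,0,-1],[0,0,-1],[0,0,-1]],"rot":[[0,0,0],[0,0,0],[0,0,0],[0,0,0],[0,0,0]],"grip":[-0.3,-0.3,-0.3,-0.3,-0.3]}'
python3 - <<'E'
from m import *
import pickle
c,im=shot('wrist','w21');pickle.dump(c,open('w21.pkl','wb'))
E
```

```text
clock: 17.2
eef_pos: [0.4626, -0.3292, 0.0038]
tcp_rot: [-0.001, 0.649, 0.76, 0.0]
ft_force: [-0.4, -0.7, 0.2]
gripper_width: 0.498
clock: 17.62
eef_pos: [0.4652, -0.3315, 0.108]
tcp_rot: [0.003, 0.649, 0.761, -0.0]
ft_force: [-0.0, -0.5, -0.5]
gripper_width: 0.649
```

View pics/w21.png

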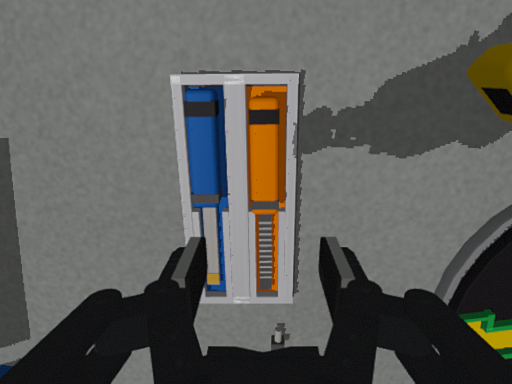

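```bash
python3 - <<'E'
from m import *
import pickle
c=pickle.load(open('w21.pkl','rb'))
u=np.array([np.cos(np.radians(9.2)),np.sin(np.radians(9.2))]); n=np.array([-u[1],u[0]])
for nm,B,p,z in [('f',(.463,-.3285),(263.5,98),.028),('f',(.463,-.3285),(264,204),.028),('f',(.463,-.3285),(265.5,290),.010),('s',(.4714,-.3797),(201.5,90),.028),('s',(.4714,-.3797),(206,200),.028),('s',(.4714,-.3797),(213,284),.010),('outer',(.4672,-.354),(171,75),.014),('o',(.4672,-.354),(299,73),.014),('o',(.4672,-.354),(292,303),.014)]:
    w=onz(c,[p],z)[0][:2]; d=w-np.array(B); print(nm,'rel slot',(d@u*1000).round(1),(d@n*1000).round(1))
im=cv2.imread('pics/w21.png')
cv2.imwrite('pics/z10.png',cv2.resize(im[65:310,165:305],None,fx=2.4,fy=2.4,interpolation=cv2.INTER_CUBIC))
go([.56,.36,.25],90)
E
```

```text
f rel slot -67.1 -2.3
f rel slot 21.2 -2.1
f rel slot 122.8 -0.8
s rel slot -73.4 1.7
s rel slot 17.3 -0.0
s rel slot 115.6 -2.2
outer rel slot -84.9 -51.0
o rel slot -85.8 51.9
o rel slot 135.7 52.2
opt 0 travel [ 6.665  2.032 -1.451] rot [0.001 0.001 0.1  ]
opt 180 travel [ 6.665  2.032 -1.451] rot [-0.002  0.002 -1.9  ]
t 17.67 tcp [ 0.4641 -0.3304  0.106 ] j [-0.76  0.34 -0.14  1.08 -0.   -0.92] w 0.646 yaw 99.0 F [ 0.2  0.2 -0.8]
```

View pics/z10.png

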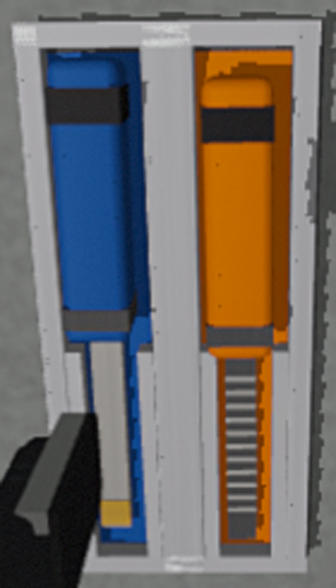

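```bash
for i in 1; do python3 -m pendant '{"travel":[[0.3,0.03,-0.2],[0.6,0.06,-0.45],[0.95,0.09,-0.75]],"rot":[[0,0,0.05],[0,0,0.1],[0,0,0.1]],"grip":[-0.3,-0.3,-0.3]}'
python3 -m pendant '{"travel":[[0.3,-0.03,-0.25],[0.65,-0.06,-0.5],[0.95,-0.07,-0.75]],"rot":[[0,0,0],[0,0,0],[0,0,0]],"grip":[-0.3,-0.3,-0.3]}'
python3 -m pendant '{"travel":[[0.3,-0.03,-0.25],[0.65,-0.06,-0.5],[0.95,-0.07,-0.75]],"rot":[[0,0,0],[0,0,0],[0,0,0]],"grip":[-0.3,-0.3,-0.3]}'
python3 -m pendant '{"travel":[[0.3,-0.03,0],[0.65,-0.06,0],[0.95,-0.07,0]],"rot":[[0,0,0],[0,0,0],[0,0,0]],"grip":[-0.3,-0.3,-0.3]}'
python3 -m pendant '{"travel":[[0.3,-0.03,0],[0.65,-0.06,0],[0.95,-0.07,0]],"rot":[[0,0,0],[0,0,0],[0,0,0]],"grip":[-0.3,-0.3,-0.3]}'
python3 -m pendant '{"travel":[[0.3,-0.03,0],[0.65,-0.06,0],[0.95,-0.07,0]],"rot":[[0,0,0],[0,0,0],[0,0,0]],"grip":[-0.3,-0.3,-0.3]}'
python3 -m pendant '{"travel":[[0.3,-0.03,0],[0.65,-0.06,0],[0.95,-0.07,0],[0.95,-0.07,0],[0.95,-0.07,0]],"rot":[[0,0,0],[0,0,0],[0,0,0],[0,0,0],[0,0,0]],"grip":[-0.3,-0.3,-0.3,-0.3,-0.3]}'
done 2>&1 | grep -E "clock|eef"; python3 - <<'E'
from m import *
import pickle
go([.42,.34,.33],90)
c,im=shot('wrist','w22');pickle.dump(c,open('w22.pkl','wb'))
E
```

```text
clock: 17.92
eef_pos: [0.4558, -0.2364, 0.1746]
clock: 18.17
eef_pos: [0.449, -0.141, 0.251]
clock: 18.42
eef_pos: [0.4421, -0.0462, 0.3263]
clock: 18.67
eef_pos: [0.4356, 0.0487, 0.3259]
clock: 18.92
eef_pos: [0.4282, 0.1436, 0.3252]
clock: 19.17
eef_pos: [0.4213, 0.2386, 0.3251]
clock: 19.58
eef_pos: [0.4146, 0.3329, 0.3244]
opt 0 travel [ 0.071  0.054 -0.056] rot [-0.002  0.001  0.002]
opt 180 travel [ 0.071  0.054 -0.056] rot [-0.002 -0.003 -1.998]
t 19.58 tcp [0.4146 0.3329 0.3244] j [ 0.53  0.23  0.24  1.59 -0.    0.52] w 0.65 yaw 90.2 F [1.  0.8 0.2]
```

View pics/w22.png

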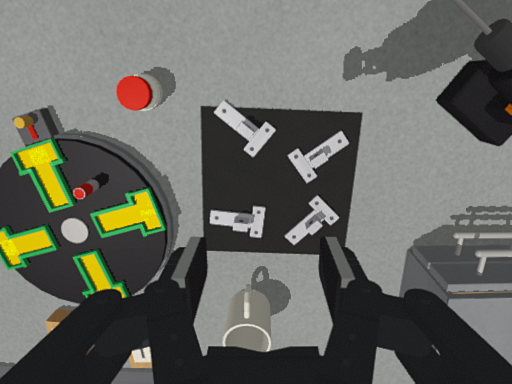

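```bash
python3 - <<'E'
from m import *
im=cv2.imread('pics/w22.png')
cv2.imwrite('pics/z11.png',cv2.resize(im[90:250,195:365],None,fx=3.7,fy=3.7,interpolation=cv2.INTER_CUBIC))
E
```

```text
(no output)
```

View pics/z11.png

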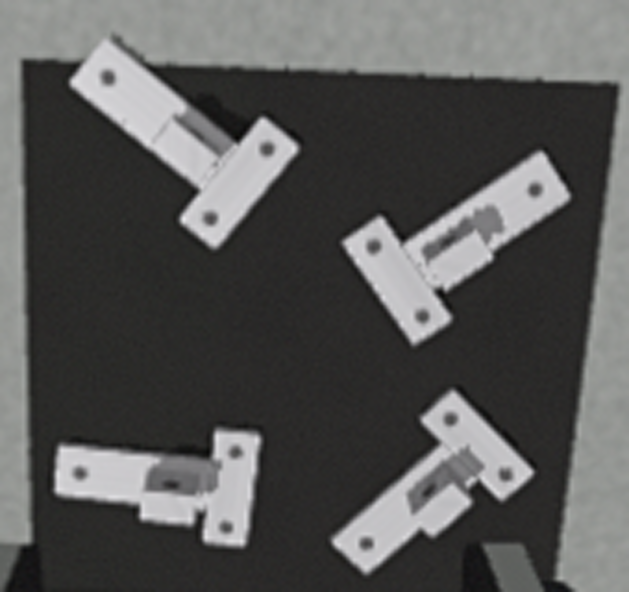

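```bash
cat > br.py <<'E'
from m import *
def pose(c,stem,h1,h2,z=.008):
    S,A,B=onz(c,[stem,h1,h2],z)[:,:2]; M=(A+B)/2; u=M-S; L=np.linalg.norm(u);u/=L
    w=B-A; w2=np.array([w[1],-w[0]]); w2*=np.sign(w2@u)
    a1=np.degrees(np.arctan2(u[1],u[0]));a2=np.degrees(np.arctan2(w2[1],w2[0]))
    return M-.027*u,a1,a2,L,np.linalg.norm(w)
E
python3 - <<'E'
from br import *
import pickle
c=pickle.load(open('w22.pkl','rb'))
D=dict(a=[(108,77),(267,149),(210,217)],b=[(536,189),(374,246),(422,316)],c=[(80,473),(235,452),(226,527)],d=[(366,543),(450,418),(505,474)])
for k,v in D.items():
    p=np.array(v)/3.7+[195,90]; r=pose(c,*p); print(k,r[0].round(4),[round(x,4) for x in r[1:]])
t=cam('top')
T=dict(a=(260,395),b=(123,388),c=(270,257),d=(130,260)) # lug-ish approx
E
```

```text
a [0.4015 0.3065] [np.float64(50.7027), np.float64(50.3049), np.float64(0.0689), np.float64(0.0374)]
b [0.4451 0.4183] [np.float64(-54.4065), np.float64(-54.64), np.float64(0.0694), np.float64(0.038)]
c [0.5562 0.2971] [np.float64(83.2933), np.float64(83.6328), np.float64(0.0689), np.float64(0.0377)]
d [0.5564 0.4164] [np.float64(134.9363), np.float64(134.4104), np.float64(0.0689), np.float64(0.0381)]
```

```bash
python3 -m pendant '{"travel":[[-0.05,0,0.2],[-0.1,-0.05,0.4],[-0.15,-0.1,0.6],[-0.2,-0.1,0.8],[-0.26,-0.13,1]],"rot":[[0,0,-0.078],[0,0,-0.156],[0,0,-0.234],[0,0,-0.312],[0,0,-0.39]],"grip":[-0.1,-0.1,-0.1,-0.1,-0.1]}'
python3 -m pendant '{"travel":[[0,0,0.3],[0,0,0.6],[0,0,0.9],[0,0,0.9],[0,0,0.9]],"rot":[[0,0,-0.078],[0,0,-0.156],[0,0,-0.17],[0,0,-0.17],[0,0,-0.17]],"grip":[-0.1,-0.1,-0.1,-0.1,-0.1]}'
python3 - <<'E'
from m import *
import pickle
go([.4015,.3065,.05],140.5)
c,im=shot('wrist','w23');pickle.dump(c,open('w23.pkl','wb'))
E
```

```text
clock: 20.05
eef_pos: [0.4025, 0.3041, 0.2253]
tcp_rot: [-0.0, 0.459, 0.888, -0.0]
ft_force: [-0.1, 0.3, 0.4]
gripper_width: 0.547
clock: 20.47
eef_pos: [0.4012, 0.3039, 0.1355]
tcp_rot: [-0.001, 0.34, 0.94, -0.002]
ft_force: [-0.3, -0.2, 1.7]
gripper_width: 0.552
opt 0 travel [0.013 0.026 0.855] rot [-0.003 -0.001 -0.003]
opt 180 travel [0.013 0.026 0.855] rot [-1.000e-03  4.000e-03  1.997e+00]
t 20.47 tcp [0.4012 0.3039 0.1355] j [ 0.49  0.21 -0.25  1.12 -0.   -0.39] w 0.552 yaw 140.3 F [-0.3 -0.2  1.7]
```

View pics/w23.png

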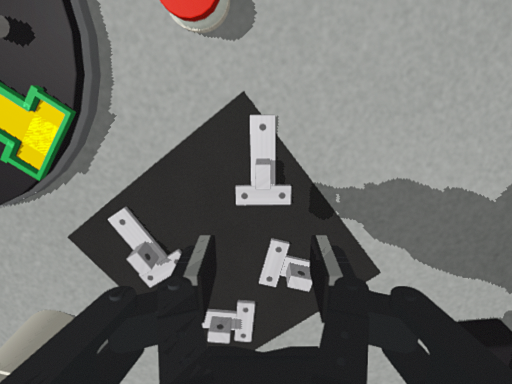

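```bash
python3 - <<'E'
from br import *
import pickle
c=pickle.load(open('w23.pkl','rb'));c2=pickle.load(open('w22.pkl','rb'))
print(pose(c,(262.5,127),(244,195.5),(282,196)))
for p,q in zip([(262.5,127),(244,195.5),(282,196)],[(108,77),(210,217),(267,149)]): print(tri(c,p,c2,np.array(q)/3.7+[195,90]))
E
```

```text
(array([0.40128667, 0.30627619]), np.float64(50.677042024980445), np.float64(49.43215475933245), np.float64(0.06901440957800685), np.float64(0.03841329000967627))
(array([0.37494498, 0.27391925, 0.00660484]), np.float64(0.00032868610049218295))
(array([0.43364643, 0.31532391, 0.00532824]), np.float64(0.00015973280104420915))
(array([0.40387755, 0.33936941, 0.00883922]), np.float64(0.00044184932295282287))
```

```bash
python3 -m pendant '{"travel":[[0.01,0.02,0.3],[0.01,0.02,0.7],[0.01,0.02,1],[0.01,0.02,1],[0.01,0.02,1]],"rot":[[0,0,0],[0,0,0],[0,0,0],[0,0,0],[0,0,0]],"grip":[-0.1,-0.1,-0.1,-0.1,-0.1]}'
python3 - <<'E'
from m import *
import pickle
go([.4013,.3063,-.0135],140.4)
c,im=shot('wrist','w24');pickle.dump(c,open('w24.pkl','wb'))
E
```

```text
clock: 20.93
eef_pos: [0.4033, 0.3079, 0.0376]
tcp_rot: [-0.0, 0.339, 0.941, -0.0]
ft_force: [0.3, -0.0, -0.5]
gripper_width: 0.55
opt 0 travel [ 0.006 -0.025  0.511] rot [-0. -0. -0.]
opt 180 travel [ 0.006 -0.025  0.511] rot [-0.e+00  1.e-03  2.e+00]
t 20.93 tcp [0.4033 0.3079 0.0376] j [ 0.49  0.29 -0.4   0.88 -0.   -0.39] w 0.55 yaw 140.4 F [ 0.3 -0.  -0.5]
```

View pics/w24.png

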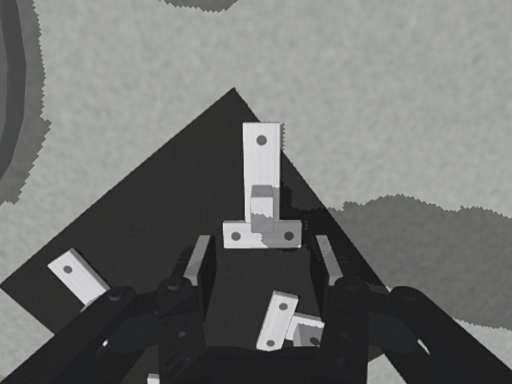

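```bash
python3 -m pendant '{"travel":[[0,-0.02,0.2],[0,-0.02,0.4],[0,-0.02,0.5],[0,-0.02,0.5],[0,-0.02,0.5]],"rot":[[0,0,0],[0,0,0],[0,0,0],[0,0,0],[0,0,0]],"grip":[-0.1,-0.1,-0.1,-0.1,-0.1]}'
python3 - <<'E'
from m import *
import pickle
go([.4013,.3063,-.0135],140.4)
c,im=shot('wrist','w25')
E
```

```text
clock: 21.4
eef_pos: [0.4029, 0.307, -0.0118]
tcp_rot: [0.001, 0.339, 0.941, 0.001]
ft_force: [-0.2, 0.5, 0.2]
gripper_width: 0.549
opt 0 travel [ 0.008 -0.016  0.017] rot [0.001 0.    0.   ]
opt 180 travel [ 0.008 -0.016  0.017] rot [-1.e-03  2.e-03 -2.e+00]
t 21.4 tcp [ 0.4029  0.307  -0.0118] j [ 0.49  0.35 -0.46  0.76 -0.   -0.39] w 0.549 yaw 140.4 F [-0.2  0.5  0.2]
```

View pics/w25.png

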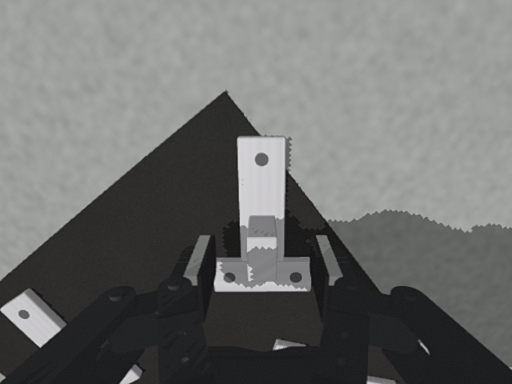

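```bash
python3 -m pendant '{"travel":[[0,-0.04,0.01],[0,-0.04,0.01],[0,-0.04,0.01],[0,-0.04,0.01],[0,-0.04,0.01]],"rot":[[0,0,0],[0,0,0],[0,0,0],[0,0,0],[0,0,0]],"grip":[0.3,1,1,1,1]}'
python3 - <<'E'
from m import *
import pickle
go([.4013,.3063,-.0135],140.4)
c,im=shot('wrist','w26')
E
```

```text
clock: 21.87
eef_pos: [0.3997, 0.3035, -0.0134]
tcp_rot: [0.0, 0.339, 0.941, 0.0]
ft_force: [-0.8, -1.6, 6.1]
gripper_width: 0.146
opt 0 travel [0.005 0.032 0.001] rot [0.001 0.    0.   ]
opt 180 travel [0.005 0.032 0.001] rot [-1.e-03  1.e-03 -2.e+00]
t 21.87 tcp [ 0.3997  0.3035 -0.0134] j [ 0.49  0.34 -0.48  0.75 -0.   -0.39] w 0.146 yaw 140.4 F [-0.8 -1.6  6.1]
```

View pics/w26.png

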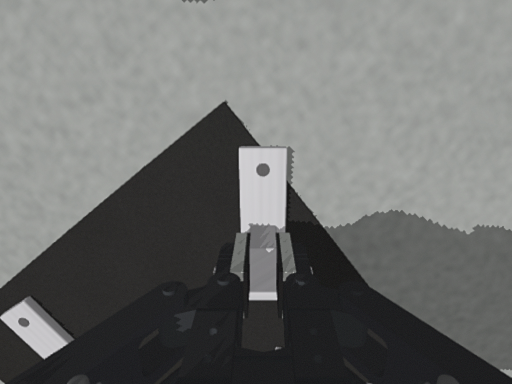

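```bash
python3 -m pendant '{"travel":[[0,0,-0.1],[0,0,-0.4],[0,0,-0.8],[0,0,-1],[0,0,-1]],"rot":[[0,0,0],[0,0,0],[0,0,0],[0,0,0],[0,0,0]],"grip":[1,1,1,1,1]}'
python3 -m pendant '{"travel":[[-0.15,0,-0.05],[-0.32,0,-0.1],[-0.5,0,-0.1],[-0.66,0,-0.1],[-0.84,-0.01,-0.1]],"rot":[[0,0,0.078],[0,0,0.156],[0,0,0.234],[0,0,0.312],[0,0,0.388]],"grip":[1,1,1,1,1]}'
python3 -m pendant '{"travel":[[-0.27,0.16,0],[-0.54,0.32,0],[-0.8,0.47,0]],"rot":[[0,0,0],[0,0,0],[0,0,0]],"grip":[1,1,1]}'
python3 -m pendant '{"travel":[[-0.27,0.16,0],[-0.54,0.32,0],[-0.8,0.47,0]],"rot":[[0,0,0],[0,0,0],[0,0,0]],"grip":[1,1,1]}'
python3 - <<'E'
from m import *
import pickle
go([.6594,.0507,.06],105.5)
c,im=shot('wrist','w27')
E
```

```text
clock: 22.33
eef_pos: [0.4027, 0.3053, 0.0914]
tcp_rot: [0.003, 0.339, 0.941, 0.003]
ft_force: [-0.2, -0.3, -0.8]
gripper_width: 0.146
clock: 22.75
eef_pos: [0.4635, 0.2487, 0.0955]
tcp_rot: [-0.0, 0.608, 0.794, -0.0]
ft_force: [0.1, 0.2, -0.2]
gripper_width: 0.143
clock: 23.0
eef_pos: [0.5305, 0.1836, 0.0954]
tcp_rot: [-0.0, 0.605, 0.796, -0.0]
ft_force: [0.3, -0.3, -0.5]
gripper_width: 0.142
clock: 23.25
eef_pos: [0.5974, 0.1187, 0.0952]
tcp_rot: [-0.0, 0.605, 0.796, -0.0]
ft_force: [0.6, 0.4, -0.3]
gripper_width: 0.14
opt 0 travel [-0.821  0.417  0.352] rot [-0. -0. -0.]
opt 180 travel [-0.821  0.417  0.352] rot [-0.e+00  1.e-03  2.e+00]
t 23.25 tcp [0.5974 0.1187 0.0952] j [ 0.06  0.43 -0.05  1.1  -0.   -0.21] w 0.14 yaw 105.5 F [ 0.6  0.4 -0.3]
```

View pics/w27.png

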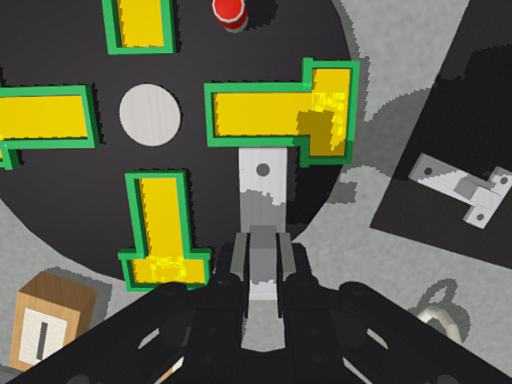

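```bash
python3 -m pendant '{"travel":[[-0.27,0.14,0],[-0.54,0.28,0],[-0.82,0.41,0],[-0.82,0.41,0.1],[-0.82,0.41,0.1]],"rot":[[0,0,0],[0,0,0],[0,0,0],[0,0,0],[0,0,0]],"grip":[1,1,1,1,1]}'
python3 -m pendant '{"travel":[[0,0,0],[0,0,0]],"rot":[[0,0,0],[0,0,0]],"grip":[1,1]}'
python3 - <<'E'
from m import *
import pickle
go([.6594,.0507,.06],105.5)
c,im=shot('wrist','w28');pickle.dump(c,open('w28.pkl','wb'))
E
```

```text
clock: 23.72
eef_pos: [0.6575, 0.0506, 0.0832]
tcp_rot: [-0.001, 0.606, 0.795, -0.001]
ft_force: [-1.2, 1.5, -1.0]
gripper_width: 0.14
clock: 23.88
eef_pos: [0.6568, 0.0529, 0.0853]
tcp_rot: [-0.001, 0.605, 0.796, -0.0]
ft_force: [-0.4, 0.2, -0.9]
gripper_width: 0.148
opt 0 travel [-0.028  0.019  0.253] rot [-0.001 -0.     0.001]
opt 180 travel [-0.028  0.019  0.253] rot [ 1.000e-03 -2.000e-03 -1.999e+00]
t 23.88 tcp [0.6568 0.0529 0.0853] j [-0.04  0.53  0.09  1.14  0.   -0.31] w 0.148 yaw 105.6 F [-0.4  0.2 -0.9]
```

View pics/w28.png

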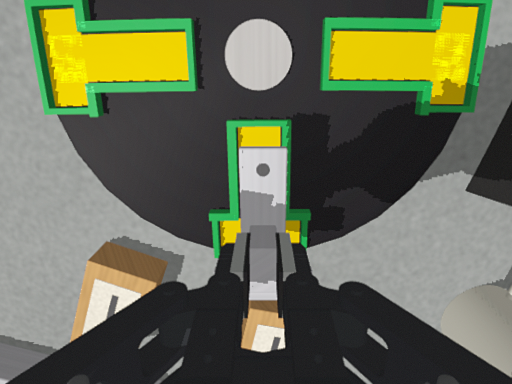

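```bash
python3 -m pendant '{"travel":[[-0.03,0.02,0.1],[-0.03,0.02,0.3],[-0.03,0.02,0.52],[-0.03,0.02,0.52],[-0.03,0.02,0.52]],"rot":[[0,0,0],[0,0,0],[0,0,0],[0,0,0],[0,0,0]],"grip":[1,1,1,1,1]}'
python3 - <<'E'
from m import *
import pickle
go([.6594,.0507,.0185],105.5)
c,im=shot('wrist','w29');pickle.dump(c,open('w29.pkl','wb'))
cv2.imwrite('pics/z12.png',cv2.resize(im[80:300,140:390],None,fx=2.6,fy=2.6,interpolation=cv2.INTER_CUBIC))
E
```

```text
clock: 24.35
eef_pos: [0.6591, 0.0502, 0.0322]
tcp_rot: [-0.001, 0.605, 0.796, -0.001]
ft_force: [-0.5, 0.3, 0.2]
gripper_width: 0.14
opt 0 travel [0.004 0.005 0.137] rot [-0.002 -0.001  0.001]
opt 180 travel [0.004 0.005 0.137] rot [ 1.000e-03 -3.000e-03 -1.999e+00]
t 24.35 tcp [0.6591 0.0502 0.0322] j [-0.05  0.57  0.02  1.03 -0.   -0.32] w 0.14 yaw 105.5 F [-0.5  0.3  0.2]
```

View pics/z12.png

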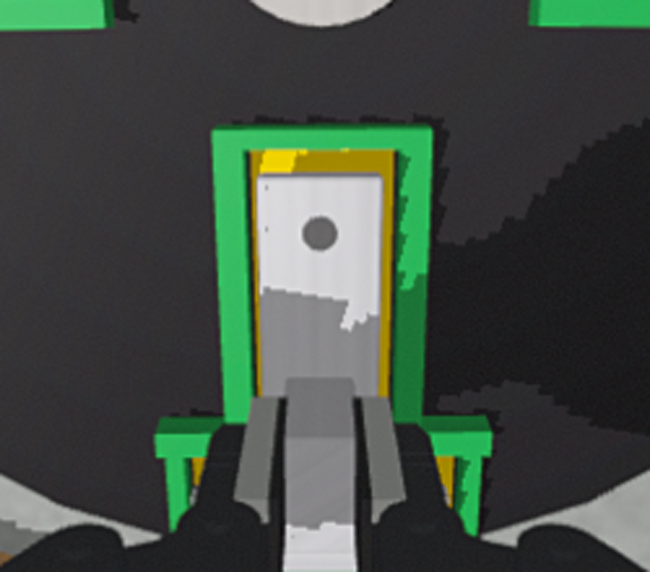

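```bash
python3 -m pendant '{"travel":[[0,0,0.05],[0,0,0.1],[0,0,0.13],[0,0,0.13]],"rot":[[0,0,0],[0,0,0],[0,0,0],[0,0,0]],"grip":[1,1,1,1]}'
python3 - <<'E'
from m import *
go([.6594,.0507,.0185],105.5)
c,im=shot('wrist','w30')
cv2.imwrite('pics/z13.png',cv2.resize(im[80:300,140:390],None,fx=2.6,fy=2.6,interpolation=cv2.INTER_CUBIC))
E
```

```text
clock: 24.73
eef_pos: [0.6606, 0.0496, 0.0202]
tcp_rot: [-0.0, 0.605, 0.796, -0.0]
ft_force: [0.5, 0.4, -0.9]
gripper_width: 0.146
opt 0 travel [ 0.013 -0.008  0.017] rot [-0. -0.  0.]
opt 180 travel [ 0.013 -0.008  0.017] rot [ 0.e+00 -1.e-03 -2.e+00]
t 24.73 tcp [0.6606 0.0496 0.0202] j [-0.05  0.58  0.01  1.   -0.   -0.32] w 0.146 yaw 105.5 F [ 0.5  0.4 -0.9]
```

View pics/z13.png

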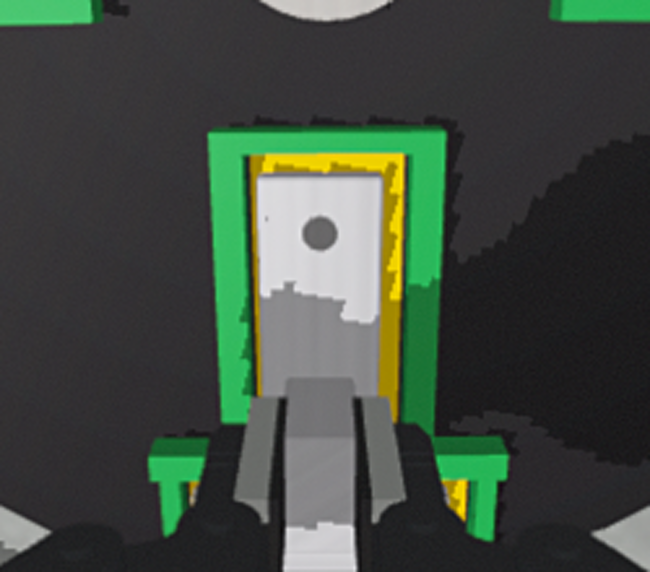

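```bash
python3 -m pendant '{"travel":[[0.012,0,0.018],[0.012,0,0.018],[0.012,0,0.01],[0.012,0,0],[0.012,0,-0.05]],"rot":[[0,0,0],[0,0,0],[0,0,0],[0,0,0],[0,0,0]],"grip":[1,1,0.4,0.3,0.3]}'
python3 -m pendant '{"travel":[[0,0,-0.3],[0,0,-0.7],[0,0,-1],[0,0,-1],[0,0,-1]],"rot":[[0,0,0],[0,0,0],[0,0,0],[0,0,0],[0,0,0]],"grip":[0.3,0,-0.1,-0.1,-0.1]}'
python3 - <<'E'
from m import *
import pickle
go([.5562,.2971,.15],173.4)
c,im=shot('wrist','w31');pickle.dump(c,open('w31.pkl','wb'))
cv2.imwrite('pics/z14.png',cv2.resize(im,None,fx=1.5,fy=1.5,interpolation=cv2.INTER_CUBIC))
E
```

```text
clock: 25.2
eef_pos: [0.6601, 0.0508, 0.0253]
tcp_rot: [-0.0, 0.605, 0.796, -0.0]
ft_force: [0.7, -0.6, -0.2]
gripper_width: 0.35
clock: 25.62
eef_pos: [0.6628, 0.0507, 0.1293]
tcp_rot: [0.003, 0.605, 0.796, 0.002]
ft_force: [0.1, -0.4, -0.7]
gripper_width: 0.551
opt 0 travel [ 2.659 -0.367 -0.215] rot [ 0.003  0.004 -0.754]
opt 180 travel [ 2.659 -0.367 -0.215] rot [ 0.004 -0.003  1.246]
t 25.62 tcp [0.6628 0.0507 0.1293] j [-0.04  0.51  0.17  1.23 -0.   -0.31] w 0.551 yaw 105.5 F [ 0.1 -0.4 -0.7]
```

View pics/z14.png

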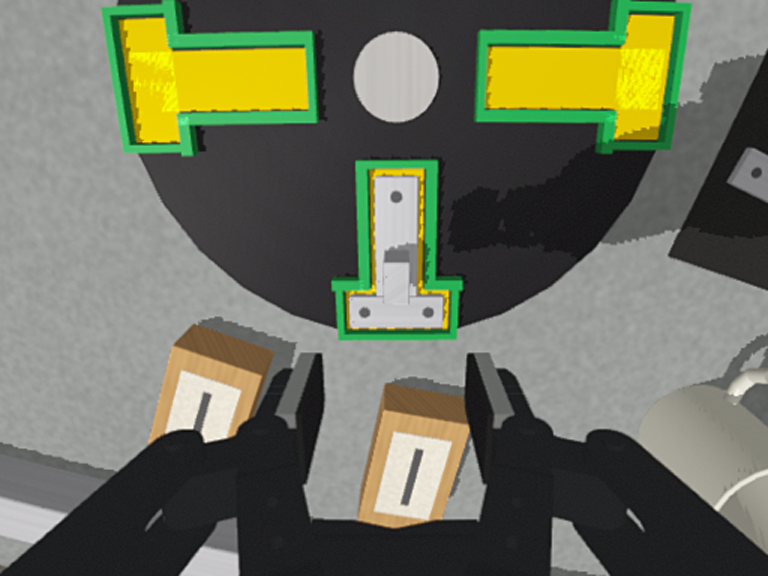

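```bash
python3 -m pendant '{"travel":[[0.18,-0.03,0],[0.36,-0.05,0],[0.53,-0.08,0],[0.71,-0.1,0],[0.89,-0.13,0]],"rot":[[0,0,-0.078],[0,0,-0.156],[0,0,-0.234],[0,0,-0.312],[0,0,-0.389]],"grip":[-0.1,-0.1,-0.1,-0.1,-0.1]}'
python3 -m pendant '{"travel":[[0.16,0.08,0],[0.32,0.16,0],[0.48,0.24,0],[0.64,0.32,0],[0.8,0.4,0]],"rot":[[0,0,-0.075],[0,0,-0.15],[0,0,-0.22],[0,0,-0.3],[0,0,-0.366]],"grip":[-0.1,-0.1,-0.1,-0.1,-0.1]}'
python3 -m pendant '{"travel":[[0.15,0.25,0],[0.3,0.5,0],[0.44,0.78,0],[0.44,0.78,0],[0.44,0.78,0]],"rot":[[0,0,0],[0,0,0],[0,0,0],[0,0,0],[0,0,0]],"grip":[-0.1,-0.1,-0.1,-0.1,-0.1]}'
python3 - <<'E'
from br import *
import pickle
c0=pickle.load(open('w31.pkl','rb'))
print('nest0 bracket',pose(c0,np.array((396,197))/1.5,np.array((364,312))/1.5,np.array((428,312))/1.5,.040))
go([.5562,.2971,.05],173.4)
c,im=shot('wrist','w32');pickle.dump(c,open('w32.pkl','wb'))
cv2.imwrite('pics/z15.png',cv2.resize(im,None,fx=1.5,fy=1.5,interpolation=cv2.INTER_CUBIC))
E
```

```text
clock: 26.08
eef_pos: [0.6226, 0.1335, 0.1236]
tcp_rot: [-0.002, 0.335, 0.942, -0.001]
ft_force: [0.2, -0.8, 0.2]
gripper_width: 0.548
clock: 26.5
eef_pos: [0.5862, 0.2153, 0.1236]
tcp_rot: [-0.002, 0.054, 0.999, -0.001]
ft_force: [0.6, 0.6, 0.1]
gripper_width: 0.547
clock: 26.92
eef_pos: [0.5512, 0.2984, 0.1238]
tcp_rot: [-0.001, 0.056, 0.998, -0.001]
ft_force: [-0.4, -1.0, -0.7]
gripper_width: 0.549
nest0 bracket (array([0.66259509, 0.05232634]), np.float64(15.575791851080147), np.float64(15.557473695648506), np.float64(0.06855314230239576), np.float64(0.03821170659676189))
opt 0 travel [-0.053 -0.007  0.738] rot [-0.001 -0.002  0.003]
opt 180 travel [-0.053 -0.007  0.738] rot [ 0.003 -0.002 -1.997]
t 26.92 tcp [0.5512 0.2984 0.1238] j [ 0.37  0.45  0.06  1.18 -0.   -1.09] w 0.549 yaw 173.6 F [-0.4 -1.  -0.7]
```

View pics/z15.png

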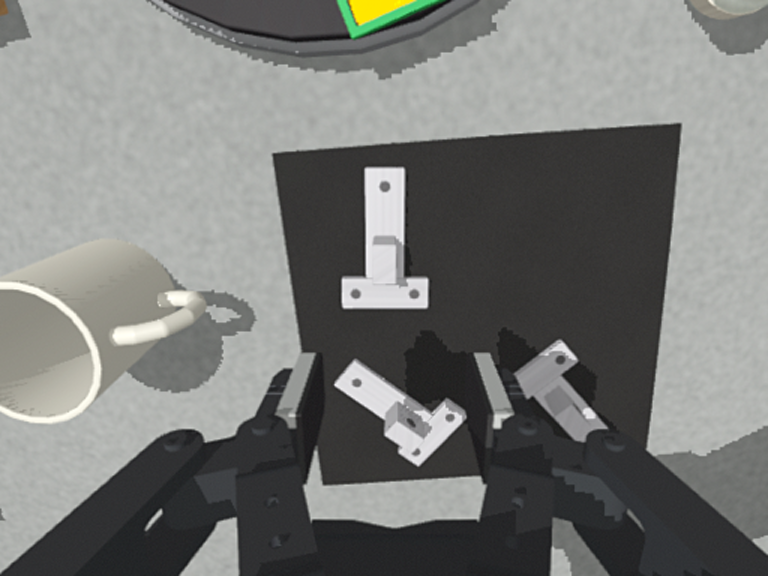

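```bash
python3 - <<'E'
from br import *
import pickle
c=pickle.load(open('w32.pkl','rb'))
o,a1,a2,L,w=pose(c,np.array((384.5,187))/1.5,np.array((356,294))/1.5,np.array((414,294))/1.5); print(o,a1,a2,L,w)
y=np.array([np.cos(np.radians(a1)),np.sin(np.radians(a1))])
t=o-.003*y; print(t); go([t[0],t[1],-.0135],a1+90)
E
```

```text
[0.55537821 0.29689575] 83.55584977606041 83.57982582394963 0.06875010280791663 0.03759227996550265
[0.5550415 0.2939147]
opt 0 travel [-0.038 -0.029  1.376] rot [-0.001 -0.001 -0.   ]
opt 180 travel [-0.038 -0.029  1.376] rot [-0.002  0.002  2.   ]
t 26.97 tcp [0.5519 0.2974 0.1241] j [ 0.37  0.44  0.06  1.18 -0.   -1.09] w 0.546 yaw 173.5 F [ 0.2 -0.1 -0.8]
```

```bash
python3 -m pendant '{"travel":[[-0.038,-0.03,0.3],[-0.038,-0.03,0.7],[-0.038,-0.03,0.95],[-0.038,-0.03,0.95],[-0.038,-0.03,0.95]],"rot":[[0,0,0],[0,0,0],[0,0,0],[0,0,0],[0,0,0]],"grip":[-0.1,-0.1,0,0,0]}'
python3 - <<'E'
from m import *
go([.5550,.2939,-.0135],173.5)
c,im=shot('wrist','w33')
E
```

```text
clock: 27.38
eef_pos: [0.5552, 0.292, 0.0288]
tcp_rot: [-0.002, 0.058, 0.998, -0.001]
ft_force: [0.1, 0.3, 0.5]
gripper_width: 0.501
opt 0 travel [0.002 0.019 0.423] rot [-0.002 -0.003 -0.002]
opt 180 travel [0.002 0.019 0.423] rot [-0.004  0.002  1.998]
t 27.38 tcp [0.5552 0.292  0.0288] j [ 0.36  0.51 -0.08  0.98 -0.   -1.1 ] w 0.501 yaw 173.4 F [0.1 0.3 0.5]
```

View pics/w33.png

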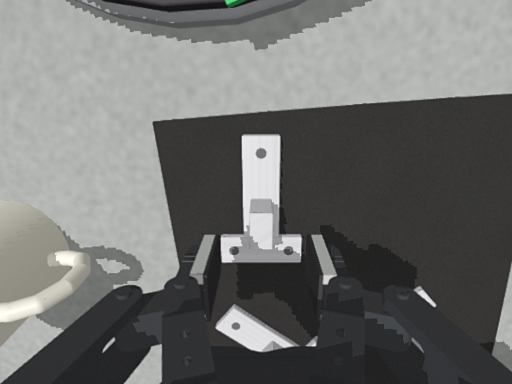

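```bash
python3 -m pendant '{"travel":[[0,0.01,0.2],[0,0.01,0.42],[0,0.01,0.42],[0,0.01,0.42]],"rot":[[0,0,0],[0,0,0],[0,0,0],[0,0,0]],"grip":[0,0,0,0]}'
python3 -m pendant '{"travel":[[0,0,0],[0,0,0],[0,0,0],[0,0,0]],"rot":[[0,0,0],[0,0,0],[0,0,0],[0,0,0]],"grip":[0.3,1,1,1]}'
python3 - <<'E'
from m import *
go([.5550,.2939,-.0135],173.5)
E
python3 -m pendant '{"travel":[[0,0,-0.1],[0,0,-0.4],[0,0,-0.8],[0,0,-1],[0,0,-1]],"rot":[[0,0,0],[0,0,0],[0,0,0],[0,0,0],[0,0,0]],"grip":[1,1,1,1,1]}'
python3 - <<'E'
from m import *
go([.5355+.0008,.1233-.0029,.095],195.5)
c,im=shot('wrist','w34')
E
```

```text
clock: 27.77
eef_pos: [0.5572, 0.2947, -0.0102]
tcp_rot: [0.0, 0.057, 0.998, 0.0]
ft_force: [0.4, 0.2, 0.0]
gripper_width: 0.501
clock: 28.1
eef_pos: [0.5584, 0.2955, -0.0089]
tcp_rot: [0.002, 0.057, 0.998, 0.001]
ft_force: [-0.8, -0.5, 6.3]
gripper_width: 0.138
opt 0 travel [ 0.033 -0.02   0.046] rot [ 0.001  0.002 -0.001]
opt 180 travel [ 0.033 -0.02   0.046] rot [ 0.004 -0.002  1.999]
t 28.1 tcp [ 0.5584  0.2955 -0.0089] j [ 0.36  0.55 -0.12  0.89 -0.   -1.1 ] w 0.138 yaw 173.4 F [-0.8 -0.5  6.3]
clock: 28.52
eef_pos: [0.5604, 0.2964, 0.0958]
tcp_rot: [0.005, 0.057, 0.998, 0.002]
ft_force: [1.0, 0.7, 0.3]
gripper_width: 0.141
opt 0 travel [ 3.900e-02 -1.776e+00 -1.000e-03] rot [ 0.002  0.007 -0.245]
opt 180 travel [ 3.900e-02 -1.776e+00 -1.000e-03] rot [ 0.009 -0.003  1.755]
t 28.52 tcp [0.5604 0.2964 0.0958] j [ 0.36  0.46  0.01  1.11 -0.   -1.1 ] w 0.141 yaw 173.5 F [1.  0.7 0.3]
```

View pics/w34.png

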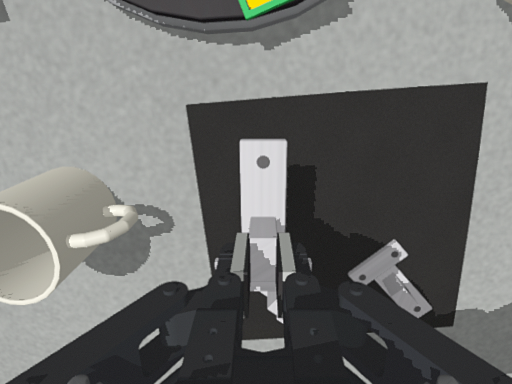

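```bash
python3 -m pendant '{"travel":[[0,-0.2,0],[0,-0.4,0],[0,-0.6,0],[0.01,-0.88,0]],"rot":[[0,0,-0.07],[0,0,-0.14],[0,0,-0.21],[0,0,-0.244]],"grip":[1,1,1,1]}'
python3 -m pendant '{"travel":[[0.1,-0.25,0],[0.2,-0.5,0],[0.34,-0.81,0],[0.34,-0.81,0],[0.34,-0.81,0]],"rot":[[0,0,0],[0,0,0],[0,0,0],[0,0,0],[0,0,0]],"grip":[1,1,1,1,1]}'
python3 - <<'E'
from m import *
go([.5359,.1219,.044],195.5)
c,im=shot('wrist','w35')
E
```

```text
clock: 28.9
eef_pos: [0.5446, 0.2076, 0.0874]
tcp_rot: [-0.001, -0.137, 0.991, 0.0]
ft_force: [-0.8, -0.2, -1.2]
gripper_width: 0.144
clock: 29.32
eef_pos: [0.5332, 0.1189, 0.0878]
tcp_rot: [-0.001, -0.132, 0.991, 0.0]
ft_force: [0.1, -0.5, -0.8]
gripper_width: 0.143
opt 0 travel [-0.035  0.021  0.438] rot [ 0.    -0.001 -0.003]
opt 180 travel [-0.035  0.021  0.438] rot [-0.002 -0.     1.997]
t 29.32 tcp [0.5332 0.1189 0.0878] j [ 0.07  0.32 -0.23  1.03  0.   -1.76] w 0.143 yaw -164.8 F [ 0.1 -0.5 -0.8]
```

View pics/w35.png

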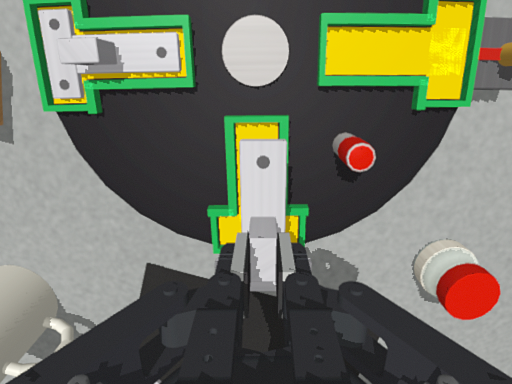

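```bash
python3 -m pendant '{"travel":[[-0.035,0.02,0.1],[-0.035,0.02,0.3],[-0.035,0.02,0.5],[-0.035,0.02,0.5],[-0.035,0.02,0.5]],"rot":[[0,0,0],[0,0,0],[0,0,0],[0,0,0],[0,0,0]],"grip":[1,1,1,1,1]}'
python3 - <<'E'
from m import *
go([.5359,.1219,.0231],195.5)
c,im=shot('wrist','w36')
cv2.imwrite('pics/z16.png',cv2.resize(im[80:300,140:390],None,fx=2.6,fy=2.6,interpolation=cv2.INTER_CUBIC))
E
```

```text
clock: 29.78
eef_pos: [0.5356, 0.1244, 0.0369]
tcp_rot: [-0.002, -0.135, 0.991, 0.0]
ft_force: [-0.5, -0.0, -0.2]
gripper_width: 0.142
opt 0 travel [ 0.003 -0.025  0.138] rot [ 0.    -0.002  0.   ]
opt 180 travel [ 0.003 -0.025  0.138] rot [ 4.e-03  1.e-03 -2.e+00]
t 29.78 tcp [0.5356 0.1244 0.0369] j [ 0.08  0.37 -0.29  0.92  0.   -1.76] w 0.142 yaw -164.5 F [-0.5 -0.  -0.2]
```

View pics/z16.png

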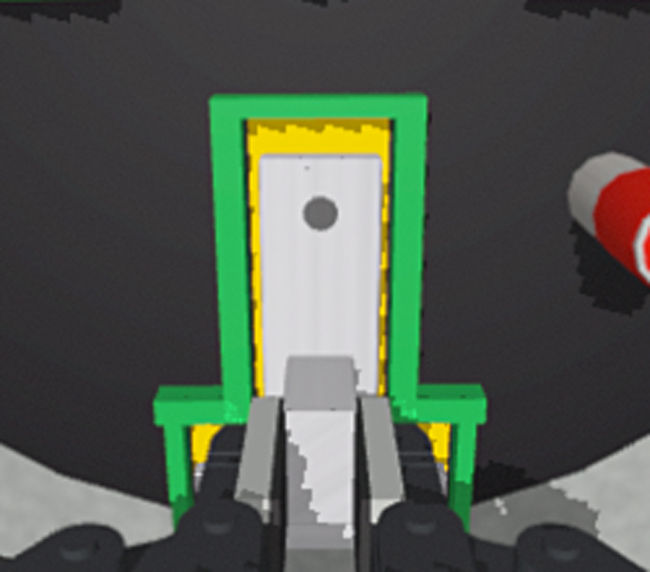

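```bash
python3 -m pendant '{"travel":[[0,-0.025,0],[0,-0.025,0.05],[0,-0.025,0.1],[0,-0.025,0.1]],"rot":[[0,0,0],[0,0,0],[0,0,0],[0,0,0]],"grip":[1,1,1,1]}'
python3 - <<'E'
from m import *
go([.5359,.1219,.0231],195.5)
c,im=shot('wrist','w37')
cv2.imwrite('pics/z17.png',cv2.resize(im[80:300,140:390],None,fx=2.6,fy=2.6,interpolation=cv2.INTER_CUBIC))
E
```

```text
clock: 30.17
eef_pos: [0.5376, 0.1209, 0.0281]
tcp_rot: [-0.0, -0.134, 0.991, -0.0]
ft_force: [-0.4, 0.1, -0.2]
gripper_width: 0.141
opt 0 travel [0.013 0.015 0.05 ] rot [-0.    -0.    -0.001]
opt 180 travel [0.013 0.015 0.05 ] rot [-0.     0.     1.999]
t 30.17 tcp [0.5376 0.1209 0.0281] j [ 0.08  0.38 -0.3   0.89 -0.   -1.76] w 0.141 yaw -164.6 F [-0.4  0.1 -0.2]
```

View pics/z17.png

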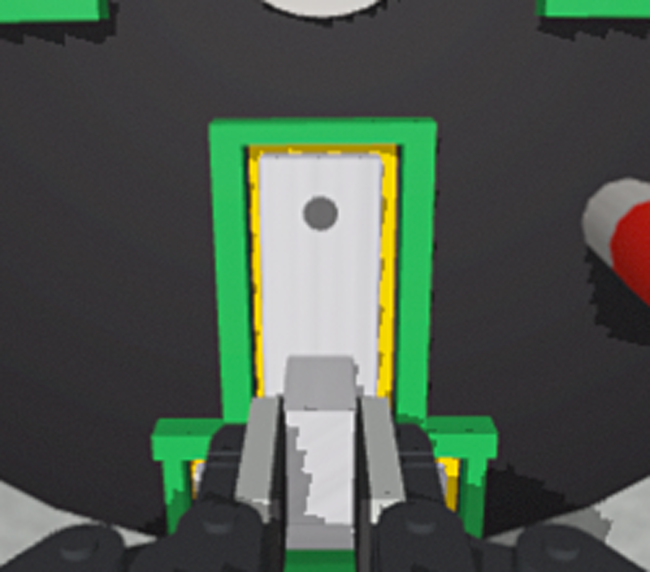

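```bash
python3 -m pendant '{"travel":[[0.005,0.015,0.02],[0.005,0.015,0.04],[0.005,0.015,0.045],[0.005,0.015,0.045],[0.005,0.015,0.04]],"rot":[[0,0,0],[0,0,0],[0,0,0],[0,0,0],[0,0,0]],"grip":[1,1,1,0.4,0.3]}'
python3 -m pendant '{"travel":[[0,0,-0.1],[0,0,-0.4],[0,0,-0.8],[0,0,-1],[0,0,-1]],"rot":[[0,0,0],[0,0,0],[0,0,0],[0,0,0],[0,0,0]],"grip":[0.3,0.3,0,0,0]}'
python3 - <<'E'
from m import *
import pickle
go([.4451,.4183,.13],35.5)
c,im=shot('wrist','w38');pickle.dump(c,open('w38.pkl','wb'))
E
```

```text
clock: 30.63
eef_pos: [0.537, 0.1222, 0.0247]
tcp_rot: [0.0, -0.134, 0.991, -0.0]
ft_force: [-0.2, 0.5, -0.6]
gripper_width: 0.349
clock: 31.05
eef_pos: [0.5409, 0.1226, 0.1312]
tcp_rot: [0.005, -0.134, 0.991, -0.0]
ft_force: [1.2, -0.2, 0.1]
gripper_width: 0.5
opt 0 travel [0.138 3.106 0.004] rot [0.009 0.003 1.777]
opt 180 travel [0.138 3.106 0.004] rot [-0.002  0.006 -0.223]
t 31.05 tcp [0.5409 0.1226 0.1312] j [ 0.08  0.29 -0.15  1.12 -0.   -1.76] w 0.5 yaw -164.6 F [ 1.2 -0.2  0.1]
```

View pics/w38.png

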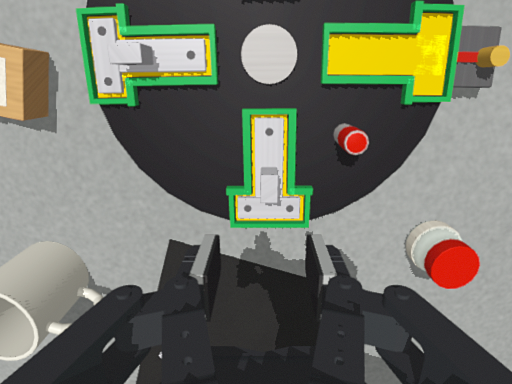

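```bash
python3 -m pendant '{"travel":[[0,0.3,0],[0,0.6,0],[0,0.9,0],[0,1,0]],"rot":[[0,0,-0.06],[0,0,-0.13],[0,0,-0.2],[0,0,-0.223]],"grip":[0,0,0,0]}'
python3 -m pendant '{"travel":[[-0.1,0.35,0],[-0.2,0.7,0],[-0.3,1,0]],"rot":[[0,0,0],[0,0,0],[0,0,0]],"grip":[0,0,0]}'
python3 -m pendant '{"travel":[[-0.1,0.35,0],[-0.2,0.7,0],[-0.3,1,0],[-0.3,1,0],[-0.3,1,0]],"rot":[[0,0,0],[0,0,0],[0,0,0],[0,0,0],[0,0,0]],"grip":[0,0,0,0,0]}'
python3 - <<'E'
from m import *
import pickle
go([.4451,.4183,.13],35.5)
c,im=shot('wrist','w39');pickle.dump(c,open('w39.pkl','wb'))
cv2.imwrite('pics/z18.png',cv2.resize(im,None,fx=1.5,fy=1.5,interpolation=cv2.INTER_CUBIC))
E
```

```text
clock: 31.43
eef_pos: [0.5084, 0.2212, 0.1237]
tcp_rot: [-0.001, -0.308, 0.951, 0.001]
ft_force: [0.5, 0.2, 1.5]
gripper_width: 0.499
clock: 31.68
eef_pos: [0.4755, 0.3183, 0.1238]
tcp_rot: [-0.001, -0.304, 0.953, -0.0]
ft_force: [1.4, 0.1, 0.1]
gripper_width: 0.501
clock: 32.1
eef_pos: [0.442, 0.4171, 0.1235]
tcp_rot: [-0.001, -0.306, 0.952, -0.001]
ft_force: [-0.4, -1.1, 0.5]
gripper_width: 0.498
opt 0 travel [-0.032 -0.008 -0.065] rot [ 2.000e-03 -1.000e-03 -1.999e+00]
opt 180 travel [-0.032 -0.008 -0.065] rot [-0.    -0.001  0.001]
t 32.1 tcp [0.442  0.4171 0.1235] j [ 0.62  0.41 -0.    1.16 -0.   -1.57] w 0.498 yaw -144.4 F [-0.4 -1.1  0.5]
```

View pics/z18.png

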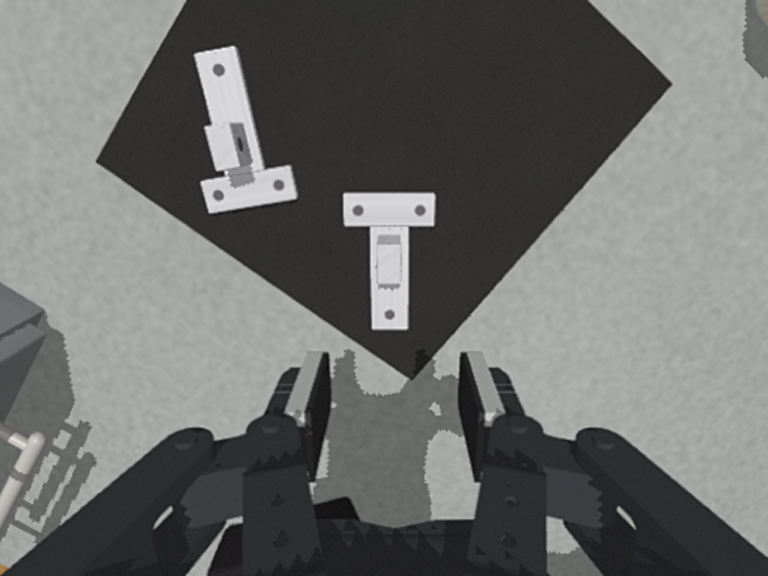

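```bash
python3 - <<'E'
from br import *
import pickle
c=pickle.load(open('w39.pkl','rb'))
f=lambda *a:[np.array(x)/1.5 for x in a]
o,a1,a2,L,w=pose(c,*f((389.5,314.5),(358,210.5),(420,210.5))); print('b',o,a1,a2,L,w)
print('d',pose(c,*f((218,70),(218,196),(278.5,185))))
th=np.radians(-144.5); y=np.array([np.sin(th),-np.cos(th)]); t=o-.003*y
go([t[0],t[1],-.0135],a1+90)
E
```

```text
b [0.44417381 0.41770657] -54.28099316987123 -54.39847298975194 0.06873093829416878 0.03795815246976116
d (array([0.55574145, 0.41638563]), np.float64(135.00431078296324), np.float64(135.3445537508433), np.float64(0.06921594192907873), np.float64(0.03814684859305787))
opt 0 travel [-0.026 -0.025  1.371] rot [-2.000e-03  1.000e-03  1.998e+00]
opt 180 travel [-0.026 -0.025  1.371] rot [-0.    -0.001 -0.002]
t 32.15 tcp [0.4425 0.416  0.1236] j [ 0.62  0.41 -0.    1.16 -0.   -1.57] w 0.5 yaw -144.5 F [ 1.5  0.4 -0.1]
```

```bash
python3 -m pendant '{"travel":[[-0.026,-0.025,0.3],[-0.026,-0.025,0.7],[-0.026,-0.025,1],[-0.026,-0.025,1],[-0.026,-0.025,1]],"rot":[[0,0,0],[0,0,0],[0,0,0],[0,0,0],[0,0,0]],"grip":[0,0,0,0,0]}'
python3 -m pendant '{"travel":[[0,0,0.2],[0,0,0.36],[0,0,0.36],[0,0,0.36]],"rot":[[0,0,0],[0,0,0],[0,0,0],[0,0,0]],"grip":[0,0,0,0]}'
python3 - <<'E'
from m import *
go([.4459,.4153,-.0135],35.5)
c,im=shot('wrist','w40')
E
```

```text
clock: 32.57
eef_pos: [0.4457, 0.4131, 0.0231]
tcp_rot: [-0.002, -0.304, 0.953, -0.001]
ft_force: [0.3, -0.0, -0.1]
gripper_width: 0.5
clock: 32.9
eef_pos: [0.4478, 0.4157, -0.0097]
tcp_rot: [0.001, -0.304, 0.953, 0.0]
ft_force: [-0.1, -0.0, -1.1]
gripper_width: 0.5
opt 0 travel [0.018 0.008 0.038] rot [1.000e-03 0.000e+00 1.999e+00]
opt 180 travel [0.018 0.008 0.038] rot [-0.     0.001 -0.001]
t 32.9 tcp [ 0.4478  0.4157 -0.0097] j [ 0.62  0.52 -0.18  0.87 -0.   -1.57] w 0.5 yaw -144.6 F [-0.1 -0.  -1.1]
```

View pics/w40.png

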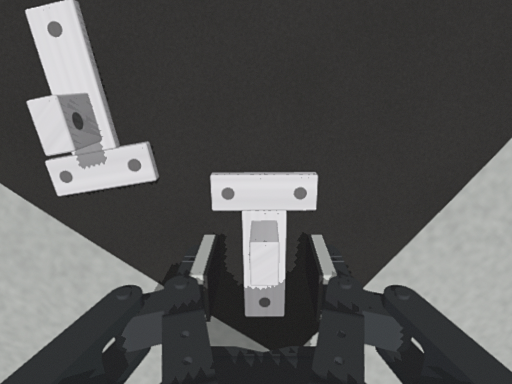

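```bash
python3 -m pendant '{"travel":[[0,0,0.03],[0,0,0.03],[0,0,0.03],[0,0,0.03],[0,0,0.03]],"rot":[[0,0,0],[0,0,0],[0,0,0],[0,0,0],[0,0,0]],"grip":[0.3,0.3,1,1,1]}'
python3 - <<'E'
from m import *
go([.4459,.4153,-.0135],35.5)
E
python3 -m pendant '{"travel":[[0,0,-0.1],[0,0,-0.4],[0,0,-0.8],[0,0,-1],[0,0,-1]],"rot":[[0,0,0],[0,0,0],[0,0,0],[0,0,0],[0,0,0]],"grip":[1,1,1,1,1]}'
python3 -m pendant '{"travel":[[0,0,0],[0,0,0]],"rot":[[0,0,0],[0,0,0]],"grip":[1,1]}'
python3 - <<'E'
from br import *
import pickle
go([.5905,-.0753,.095],15.5)
c,im=shot('wrist','w41');pickle.dump(c,open('w41.pkl','wb'))
E
```

```text
clock: 33.37
eef_pos: [0.4475, 0.4163, -0.0133]
tcp_rot: [0.001, -0.305, 0.952, 0.0]
ft_force: [0.1, -0.3, 5.0]
gripper_width: 0.148
opt 0 travel [0.018 0.001 0.002] rot [0.002 0.    2.   ]
opt 180 travel [0.018 0.001 0.002] rot [-0.     0.001 -0.   ]
t 33.37 tcp [ 0.4475  0.4163 -0.0133] j [ 0.62  0.52 -0.19  0.86 -0.   -1.57] w 0.148 yaw -144.5 F [ 0.1 -0.3  5. ]
clock: 33.78
eef_pos: [0.4497, 0.418, 0.0919]
tcp_rot: [0.004, -0.305, 0.952, 0.001]
ft_force: [0.5, 0.7, -0.5]
gripper_width: 0.143
clock: 33.95
eef_pos: [0.4461, 0.4154, 0.085]
tcp_rot: [-0.001, -0.305, 0.952, -0.0]
ft_force: [-0.8, 0.7, -1.8]
gripper_width: 0.145
opt 0 travel [ 1.673 -4.834 -0.098] rot [ 1.000e-03 -0.000e+00 -1.778e+00]
opt 180 travel [ 1.673 -4.834 -0.098] rot [-0.    -0.001  0.222]
t 33.95 tcp [0.4461 0.4154 0.085 ] j [ 0.62  0.43 -0.06  1.08 -0.   -1.57] w 0.145 yaw -144.5 F [-0.8  0.7 -1.8]
```

View pics/w41.png

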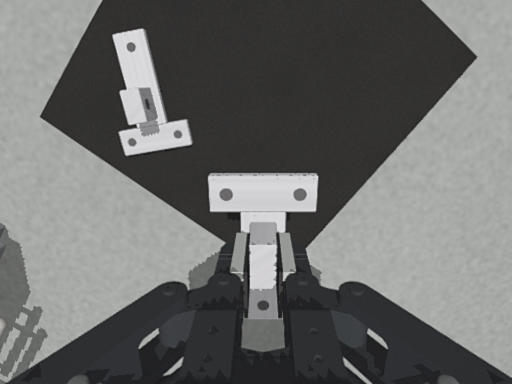

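```bash
python3 - <<'E'
from br import *
import pickle
c=pickle.load(open('w41.pkl','rb')); s,P,Q=tcp()
o=pose(c,(264,305),(226,194.5),(300,194.5),P[2]+.0213); print(o, Q.as_matrix()[:2,:2].T@(o[0]-P[:2]))
E
python3 -m pendant '{"travel":[[0.08,-0.25,0],[0.16,-0.5,0],[0.25,-0.75,0],[0.34,-0.99,0]],"rot":[[0,0,0.06],[0,0,0.12],[0,0,0.18],[0,0,0.222]],"grip":[1,1,1,1]}'
python3 -m pendant '{"travel":[[0,-0.33,0],[0,-0.66,0],[-0.01,-1,0]],"rot":[[0,0,0],[0,0,0],[0,0,0]],"grip":[1,1,1]}'
python3 -m pendant '{"travel":[[0,-0.33,0],[0,-0.66,0],[-0.01,-1,0]],"rot":[[0,0,0],[0,0,0],[0,0,0]],"grip":[1,1,1]}'
python3 -m pendant '{"travel":[[0,-0.33,0],[0,-0.66,0],[-0.01,-1,0]],"rot":[[0,0,0],[0,0,0],[0,0,0]],"grip":[1,1,1]}'
python3 -m pendant '{"travel":[[0,-0.33,0],[0,-0.66,0],[-0.02,-1,0],[-0.02,-1,0],[-0.02,-1,0]],"rot":[[0,0,0],[0,0,0],[0,0,0],[0,0,0],[0,0,0]],"grip":[1,1,1,1,1]}'
python3 - <<'E'
from br import *
import pickle
go([.5913,-.0782,.045],15.5)
c,im=shot('wrist','w42');pickle.dump(c,open('w42.pkl','wb'))
E
```

```text
(array([0.44348171, 0.41722629]), np.float64(-54.01012006482223), np.float64(-54.549119830246504), np.float64(0.0689762260958118), np.float64(0.03814459548464861)) [0.00055839 0.00305879]
clock: 34.33
eef_pos: [0.4753, 0.3138, 0.0835]
tcp_rot: [-0.002, -0.133, 0.991, -0.001]
ft_force: [-0.4, 0.4, -0.8]
gripper_width: 0.147
clock: 34.58
eef_pos: [0.5026, 0.2177, 0.0837]
tcp_rot: [-0.002, -0.135, 0.991, -0.0]
ft_force: [0.5, 0.3, -1.1]
gripper_width: 0.148
clock: 34.83
eef_pos: [0.5304, 0.1217, 0.0838]
tcp_rot: [-0.002, -0.135, 0.991, 0.0]
ft_force: [-0.7, 0.3, -1.5]
gripper_width: 0.148
clock: 35.08
eef_pos: [0.558, 0.0258, 0.0838]
tcp_rot: [-0.002, -0.135, 0.991, 0.0]
ft_force: [0.6, 1.0, -1.5]
gripper_width: 0.146
clock: 35.5
eef_pos: [0.5873, -0.0703, 0.0836]
tcp_rot: [-0.002, -0.133, 0.991, 0.001]
ft_force: [-0.5, -0.2, -1.5]
gripper_width: 0.143
opt 0 travel [-0.019 -0.088  0.386] rot [-0.003 -0.002  1.998]
opt 180 travel [-0.019 -0.088  0.386] rot [ 0.001 -0.002 -0.002]
t 35.5 tcp [ 0.5873 -0.0703  0.0836] j [-0.25  0.4  -0.11  1.06  0.   -2.09] w 0.143 yaw -164.7 F [-0.5 -0.2 -1.5]
```

View pics/w42.png

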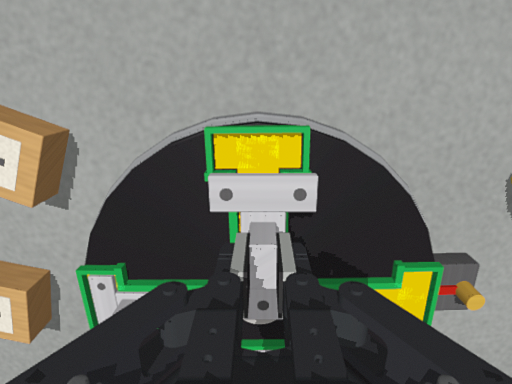

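```bash
python3 -m pendant '{"travel":[[-0.02,-0.088,0],[-0.02,-0.088,0.15],[-0.02,-0.088,0.35],[-0.02,-0.088,0.48],[-0.02,-0.088,0.48]],"rot":[[0,0,0],[0,0,0],[0,0,0],[0,0,0],[0,0,0]],"grip":[1,1,1,1,1]}'
python3 -m pendant '{"travel":[[0,0,0],[0,0,0]],"rot":[[0,0,0],[0,0,0]],"grip":[1,1]}'
python3 - <<'E'
from m import *
go([.5913,-.0782,.0187],15.5)
c,im=shot('wrist','w43')
cv2.imwrite('pics/z19.png',cv2.resize(im[80:330,140:390],None,fx=2.4,fy=2.4,interpolation=cv2.INTER_CUBIC))
E
```

```text
clock: 35.97
eef_pos: [0.5897, -0.0748, 0.0343]
tcp_rot: [-0.003, -0.136, 0.991, 0.001]
ft_force: [-0.4, 0.4, -1.1]
gripper_width: 0.14
clock: 36.13
eef_pos: [0.5929, -0.076, 0.0383]
tcp_rot: [0.0, -0.135, 0.991, -0.0]
ft_force: [0.2, -0.0, -0.9]
gripper_width: 0.147
opt 0 travel [ 0.021 -0.017  0.196] rot [-0.    -0.    -1.999]
opt 180 travel [ 0.021 -0.017  0.196] rot [-0.     0.     0.001]
t 36.13 tcp [ 0.5929 -0.076   0.0383] j [-0.26  0.45 -0.16  0.96 -0.   -2.1 ] w 0.147 yaw -164.4 F [ 0.2 -0.  -0.9]
```

View pics/z19.png

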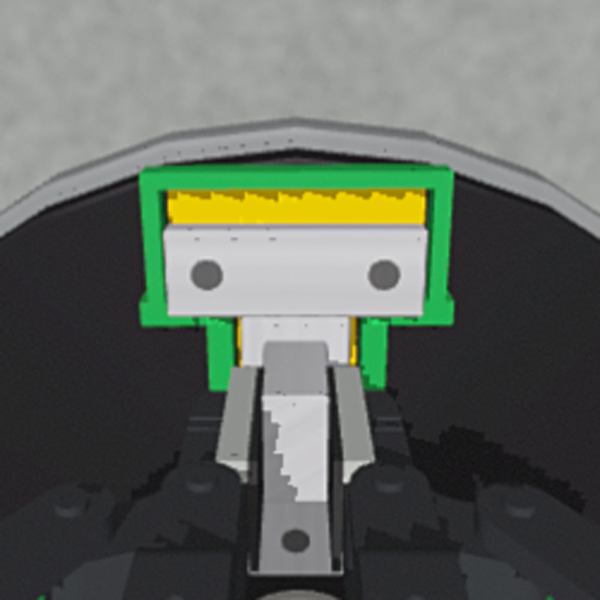

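```bash
python3 -m pendant '{"travel":[[0.005,-0.015,0],[0.005,-0.015,0.05],[0.005,-0.015,0.1],[0.005,-0.015,0.1],[0.005,-0.015,0.1]],"rot":[[0,0,0],[0,0,0],[0,0,0],[0,0,0],[0,0,0]],"grip":[1,1,1,1,1]}'
python3 - <<'E'
from m import *
go([.5913,-.0782,.0187],15.5)
c,im=shot('wrist','w44')
cv2.imwrite('pics/z20.png',cv2.resize(im[80:330,140:390],None,fx=2.4,fy=2.4,interpolation=cv2.INTER_CUBIC))
E
```

```text
clock: 36.6
eef_pos: [0.5919, -0.0781, 0.0271]
tcp_rot: [-0.001, -0.135, 0.991, 0.0]
ft_force: [-0.1, -1.1, -0.1]
gripper_width: 0.144
opt 0 travel [0.006 0.001 0.084] rot [-1.e-03 -0.e+00  2.e+00]
opt 180 travel [0.006 0.001 0.084] rot [ 0.    -0.001 -0.   ]
t 36.6 tcp [ 0.5919 -0.0781  0.0271] j [-0.27  0.46 -0.18  0.94 -0.   -2.11] w 0.144 yaw -164.5 F [-0.1 -1.1 -0.1]
```

View pics/z20.png

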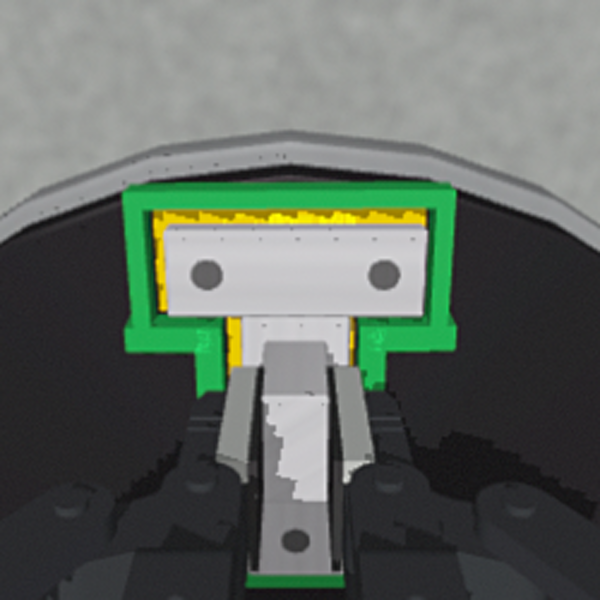

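```bash
python3 -m pendant '{"travel":[[-0.012,0,0],[-0.012,0,0.03],[-0.012,0,0.06],[-0.012,0,0.075],[-0.012,0,0.075]],"rot":[[0,0,0],[0,0,0],[0,0,0],[0,0,0],[0,0,0]],"grip":[1,1,1,1,1]}'
python3 - <<'E'
from m import *
go([.5913,-.0782,.0187],15.5)
c,im=shot('wrist','w45')
cv2.imwrite('pics/z21.png',cv2.resize(im[80:330,140:390],None,fx=2.4,fy=2.4,interpolation=cv2.INTER_CUBIC))
E
```

```text
clock: 37.07
eef_pos: [0.5931, -0.0777, 0.0195]
tcp_rot: [-0.0, -0.135, 0.991, 0.0]
ft_force: [0.1, -0.7, -1.2]
gripper_width: 0.144
opt 0 travel [0.019 0.    0.008] rot [-1.e-03 -0.e+00  2.e+00]
opt 180 travel [0.019 0.    0.008] rot [ 0.    -0.001 -0.   ]
t 37.07 tcp [ 0.5931 -0.0777  0.0195] j [-0.26  0.47 -0.18  0.92 -0.   -2.11] w 0.144 yaw -164.5 F [ 0.1 -0.7 -1.2]
```

View pics/z21.png

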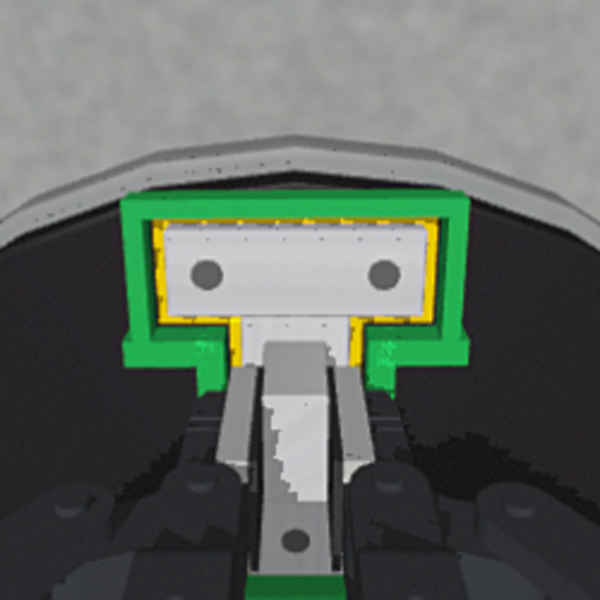

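```bash
python3 -m pendant '{"travel":[[0,0,0.008],[0,0,0.008],[0,0,0.005],[0,0,0],[0,0,-0.05]],"rot":[[0,0,0],[0,0,0],[0,0,0],[0,0,0],[0,0,0]],"grip":[1,0.4,0.3,0.3,0.3]}'
python3 -m pendant '{"travel":[[0,0,-0.3],[0,0,-0.7],[0,0,-1],[0,0,-1],[0,0,-1]],"rot":[[0,0,0],[0,0,0],[0,0,0],[0,0,0],[0,0,0]],"grip":[0.3,0.3,0,0,0]}'
python3 - <<'E'
from m import *
import pickle
go([.5557,.4164,.13],45)
c,im=shot('wrist','w46');pickle.dump(c,open('w46.pkl','wb'))
E
```

```text
clock: 37.53
eef_pos: [0.593, -0.0777, 0.0247]
tcp_rot: [-0.001, -0.135, 0.991, 0.0]
ft_force: [0.1, 0.2, -0.3]
gripper_width: 0.353
clock: 37.95
eef_pos: [0.5957, -0.0784, 0.1284]
tcp_rot: [0.003, -0.135, 0.991, -0.001]
ft_force: [-0.3, 0.6, -0.3]
gripper_width: 0.502
opt 0 travel [-0.937  4.875 -0.027] rot [0.004 0.004 1.672]
opt 180 travel [-0.937  4.875 -0.027] rot [-0.003  0.003 -0.328]
t 37.95 tcp [ 0.5957 -0.0784  0.1284] j [-0.26  0.39 -0.02  1.16 -0.   -2.11] w 0.502 yaw -164.5 F [-0.3  0.6 -0.3]
```

View pics/w46.png

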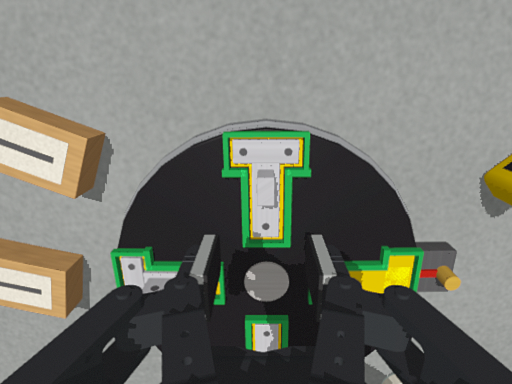

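Nest3 filled correctly (head at (265,152), stem to (265,235)). On to the last bracket.

```bash
(python3 -m pendant '{"travel":[[-0.04,0.2,0],[-0.08,0.4,0],[-0.12,0.6,0],[-0.16,0.8,0],[-0.2,0.97,0]],"rot":[[0,0,0.078],[0,0,0.156],[0,0,0.234],[0,0,0.312],[0,0,0.389]],"grip":[0,0,0,0,0]}'
python3 -m pendant '{"travel":[[0.08,0.18,0],[0.16,0.36,0],[0.24,0.55,0],[0.32,0.73,0],[0.4,0.91,0]],"rot":[[0,0,0.078],[0,0,0.156],[0,0,0.234],[0,0,0.312],[0,0,0.389]],"grip":[0,0,0,0,0]}'
python3 -m pendant '{"travel":[[0.17,0.1,0],[0.34,0.2,0],[0.51,0.31,0],[0.68,0.42,0],[0.85,0.52,0]],"rot":[[0,0,0.078],[0,0,0.156],[0,0,0.234],[0,0,0.312],[0,0,0.389]],"grip":[0,0,0,0,0]}'
python3 -m pendant '{"travel":[[0.2,-0.01,0],[0.4,-0.02,0],[0.6,-0.03,0],[0.8,-0.05,0],[0.99,-0.06,0]],"rot":[[0,0,0.078],[0,0,0.156],[0,0,0.234],[0,0,0.312],[0,0,0.389]],"grip":[0,0,0,0,0]}'
python3 -m pendant '{"travel":[[0.3,-0.2,0],[0.6,-0.4,0],[0.78,-0.62,0],[0.78,-0.62,0],[0.78,-0.62,0]],"rot":[[0,0,0.07],[0,0,0.117],[0,0,0.117],[0,0,0.117],[0,0,0.117]],"grip":[0,0,0,0,0]}') | grep -E "eef|ft"
python3 - <<'E'
from m import *
import pickle
go([.5557,.4164,.13],45)
c,im=shot('wrist','w47');pickle.dump(c,open('w47.pkl','wb'))
cv2.imwrite('pics/z22.png',cv2.resize(im,None,fx=1.5,fy=1.5,interpolation=cv2.INTER_CUBIC))
E
```

```text
eef_pos: [0.5852, 0.0223, 0.1233]
ft_force: [-0.2, 0.3, 0.0]
eef_pos: [0.5781, 0.121, 0.1232]
ft_force: [0.2, -0.1, -0.3]
eef_pos: [0.5713, 0.2202, 0.1231]
ft_force: [-0.1, -0.0, 0.1]
eef_pos: [0.5643, 0.319, 0.123]
ft_force: [0.4, -1.1, 0.6]
eef_pos: [0.5572, 0.4188, 0.1226]
ft_force: [0.1, 0.3, -0.5]
opt 0 travel [-0.028  0.006 -0.073] rot [-0.     0.002  0.001]
opt 180 travel [-0.028  0.006 -0.073] rot [-4.000e-03 -1.000e-03 -1.999e+00]
t 40.08 tcp [0.5572 0.4188 0.1226] j [ 0.53  0.59  0.28  1.27 -0.    1.31] w 0.497 yaw 45.1 F [ 0.1  0.3 -0.5]
```

View pics/z22.png

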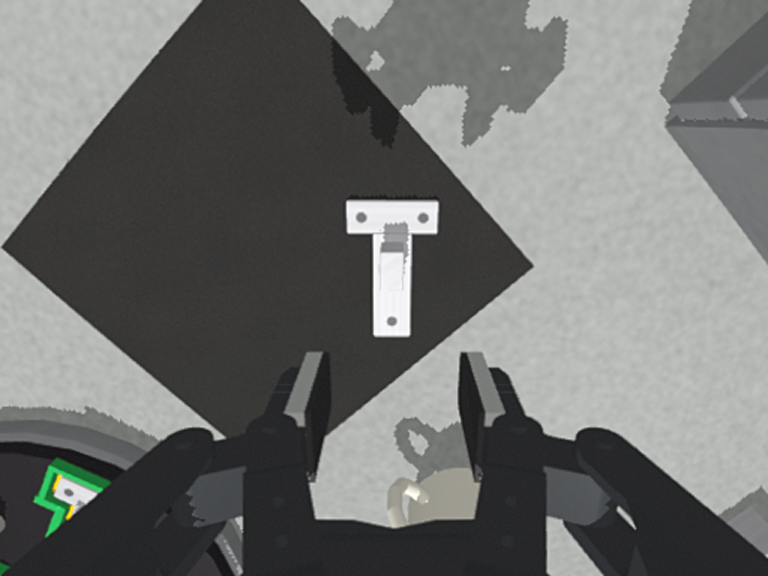

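```bash
python3 - <<'E'
from br import *
import pickle
c=pickle.load(open('w47.pkl','rb'))
f=lambda *a:[np.array(x)/1.5 for x in a]
o,a1,a2,L,w=pose(c,*f((391.5,321),(361.5,217),(423,217))); print('d',o,a1,a2,L,w)
th=np.radians(a1-90); y=np.array([np.sin(th),-np.cos(th)]); t=o-.003*y
print(t);go([t[0],t[1],-.0135],a1-90)
E
```

```text
d [0.55642804 0.41637928] 134.64412988790068 135.15430666583643 0.06916875497266897 0.0377077171940747
[0.55431994 0.41851373]
opt 0 travel [-0.013 -0.03   1.366] rot [-0.     0.002  0.004]
opt 180 travel [-0.013 -0.03   1.366] rot [-0.003 -0.    -1.996]
t 40.13 tcp [0.5578 0.4176 0.1231] j [ 0.53  0.59  0.28  1.27 -0.    1.31] w 0.501 yaw 45.0 F [ 0.1 -0.1  0.6]
```

```bash
python3 -m pendant '{"travel":[[-0.013,-0.03,0.3],[-0.013,-0.03,0.7],[-0.013,-0.03,1],[-0.013,-0.03,1],[-0.013,-0.03,1]],"rot":[[0,0,0],[0,0,0],[0,0,0],[0,0,0],[0,0,0]],"grip":[0,0,0,0,0]}'
python3 -m pendant '{"travel":[[0,0,0.2],[0,0,0.37],[0,0,0.37],[0,0,0.37]],"rot":[[0,0,0],[0,0,0],[0,0,0],[0,0,0]],"grip":[0,0,0,0]}'
python3 - <<'E'
from m import *
go([.5543,.4185,-.0135],45)
c,im=shot('wrist','w48')
E
```

```text
clock: 40.55
eef_pos: [0.5544, 0.4164, 0.023]
tcp_rot: [0.001, 0.924, 0.381, -0.003]
ft_force: [0.3, 1.0, 0.4]
gripper_width: 0.496
clock: 40.88
eef_pos: [0.5568, 0.4187, -0.0102]
tcp_rot: [0.0, 0.924, 0.382, 0.0]
ft_force: [-0.0, -0.6, 0.2]
gripper_width: 0.498
opt 0 travel [-0.019 -0.016  0.033] rot [ 0.    -0.001 -0.001]
opt 180 travel [-0.019 -0.016  0.033] rot [-1.000e-03 -0.000e+00  1.999e+00]
t 40.88 tcp [ 0.5568  0.4187 -0.0102] j [ 0.53  0.66  0.08  0.99 -0.    1.32] w 0.498 yaw 44.9 F [-0.  -0.6  0.2]
```

View pics/w48.png

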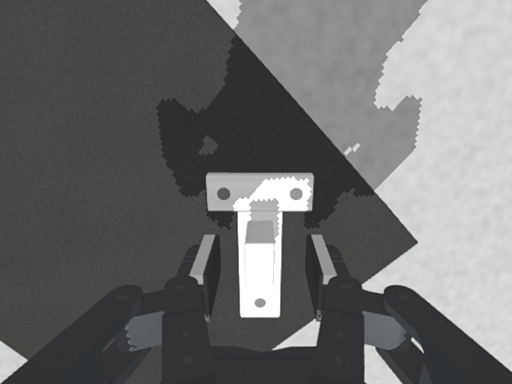

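```bash
python3 -m pendant '{"travel":[[-0.015,-0.01,0.03],[-0.015,-0.01,0.03],[-0.015,-0.01,0.03],[-0.015,-0.01,0.03],[-0.015,-0.01,0.03]],"rot":[[0,0,0],[0,0,0],[0,0,0],[0,0,0],[0,0,0]],"grip":[0.3,0.3,1,1,1]}'
python3 - <<'E'
from m import *
go([.5543,.4185,-.0135],45)
E
python3 -m pendant '{"travel":[[0,0,-0.1],[0,0,-0.4],[0,0,-0.8],[0,0,-1],[0,0,-1]],"rot":[[0,0,0],[0,0,0],[0,0,0],[0,0,0],[0,0,0]],"grip":[1,1,1,1,1]}'
python3 -m pendant '{"travel":[[0,0,0],[0,0,0]],"rot":[[0,0,0],[0,0,0]],"grip":[1,1]}'
python3 - <<'E'
from br import *
import pickle
go([.4608,-.0043,.09],105.5)
c,im=shot('wrist','w49');pickle.dump(c,open('w49.pkl','wb'))
E
```

```text
clock: 41.35
eef_pos: [0.5548, 0.4191, -0.0137]
tcp_rot: [-0.0, 0.924, 0.382, 0.001]
ft_force: [-0.3, 0.6, 5.0]
gripper_width: 0.143
opt 0 travel [-0.008  0.001 -0.002] rot [ 0.    -0.001 -0.001]
opt 180 travel [-0.008  0.001 -0.002] rot [-2.000e-03 -1.000e-03  1.999e+00]
t 41.35 tcp [ 0.5548  0.4191 -0.0137] j [ 0.53  0.66  0.07  0.98 -0.    1.32] w 0.143 yaw 44.9 F [-0.3  0.6  5. ]
clock: 41.77
eef_pos: [0.5574, 0.4207, 0.0922]
tcp_rot: [-0.001, 0.924, 0.382, 0.005]
ft_force: [1.5, -0.1, 0.4]
gripper_width: 0.144
clock: 41.93
eef_pos: [0.5535, 0.4183, 0.0843]
tcp_rot: [0.0, 0.924, 0.382, -0.001]
ft_force: [0.7, 0.2, -0.9]
gripper_width: 0.147
opt 0 travel [-3.641  2.337 -0.052] rot [-0.001  0.001 -0.673]
opt 180 travel [-3.641  2.337 -0.052] rot [1.000e-03 1.000e-03 1.327e+00]
t 41.93 tcp [0.5535 0.4183 0.0843] j [ 0.53  0.59  0.2   1.18 -0.    1.32] w 0.147 yaw 44.9 F [ 0.7  0.2 -0.9]
```

View pics/w49.png

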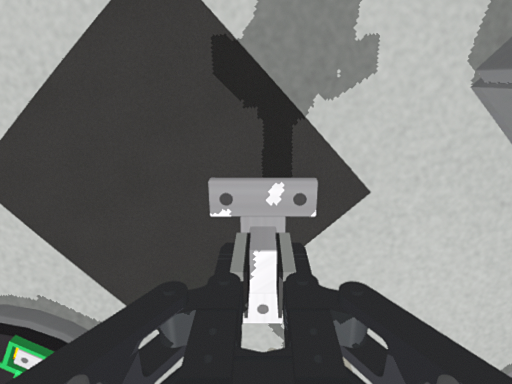

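```bash
python3 - <<'E'
from br import *
import pickle
c=pickle.load(open('w49.pkl','rb')); s,P,Q=tcp()
o=pose(c,(263,308),(226,199),(300,199),P[2]+.0213); print(o, Q.as_matrix()[:2,:2].T@(o[0]-P[:2]))
E
(python3 -m pendant '{"travel":[[-0.14,0.09,-0.05],[-0.29,0.19,-0.1],[-0.43,0.28,-0.15],[-0.58,0.38,-0.15],[-0.73,0.47,-0.15]],"rot":[[0,0,-0.078],[0,0,-0.156],[0,0,-0.234],[0,0,-0.312],[0,0,-0.389]],"grip":[1,1,1,1,1]}'
python3 -m pendant '{"travel":[[-0.2,0,0],[-0.4,-0.01,0],[-0.6,-0.02,0],[-0.86,-0.03,0]],"rot":[[0,0,-0.072],[0,0,-0.144],[0,0,-0.216],[0,0,-0.284]],"grip":[1,1,1,1]}'
python3 -m pendant '{"travel":[[-0.25,-0.13,0],[-0.5,-0.27,0],[-0.76,-0.4,0]],"rot":[[0,0,0],[0,0,0],[0,0,0]],"grip":[1,1,1]}'
python3 -m pendant '{"travel":[[-0.25,-0.13,0],[-0.5,-0.27,0],[-0.76,-0.4,0]],"rot":[[0,0,0],[0,0,0],[0,0,0]],"grip":[1,1,1]}'
python3 -m pendant '{"travel":[[-0.25,-0.13,0],[-0.5,-0.27,0],[-0.76,-0.4,0],[-0.76,-0.4,0],[-0.76,-0.4,0]],"rot":[[0,0,0],[0,0,0],[0,0,0],[0,0,0],[0,0,0]],"grip":[1,1,1,1,1]}')|grep -E "eef|ft"
python3 - <<'E'
from br import *
import pickle
go([.4608,-.0043,.05],105.5)
c,im=shot('wrist','w50');pickle.dump(c,open('w50.pkl','wb'))
E
```

```text
(array([0.55588665, 0.4155916 ]), np.float64(134.95742569546672), np.float64(134.97016181955834), np.float64(0.06874639225541788), np.float64(0.03837001220019215)) [0.00030226 0.00372134]
eef_pos: [0.5345, 0.3326, 0.0983]
ft_force: [0.2, -0.4, -1.9]
eef_pos: [0.5162, 0.249, 0.0981]
ft_force: [0.7, -0.1, -0.9]
eef_pos: [0.4973, 0.1645, 0.0982]
ft_force: [0.6, -0.1, -0.5]
eef_pos: [0.479, 0.0807, 0.0984]
ft_force: [1.3, -0.5, -0.8]
eef_pos: [0.4616, -0.003, 0.0988]
ft_force: [-0.1, 0.4, -1.0]
opt 0 travel [-0.011 -0.009  0.488] rot [-0.002 -0.001 -0.002]
opt 180 travel [-0.011 -0.009  0.488] rot [-1.000e-03  3.000e-03  1.998e+00]
t 43.65 tcp [ 0.4616 -0.003   0.0988] j [-0.18  0.16 -0.41  1.01  0.   -0.45] w 0.148 yaw 105.3 F [-0.1  0.4 -1. ]
```

View pics/w50.png

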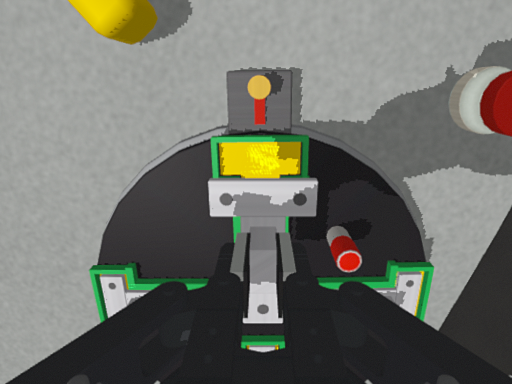

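```bash
python3 -m pendant '{"travel":[[-0.01,-0.01,0.1],[-0.01,-0.01,0.3],[-0.01,-0.01,0.5],[-0.01,-0.01,0.63],[-0.01,-0.01,0.63]],"rot":[[0,0,0],[0,0,0],[0,0,0],[0,0,0],[0,0,0]],"grip":[1,1,1,1,1]}'
python3 -m pendant '{"travel":[[0,0,0],[0,0,0]],"rot":[[0,0,0],[0,0,0]],"grip":[1,1]}'
python3 - <<'E'
from m import *
go([.4605,-.0044,.0187],105.5)
c,im=shot('wrist','w51')
cv2.imwrite('pics/z23.png',cv2.resize(im[80:330,140:390],None,fx=2.4,fy=2.4,interpolation=cv2.INTER_CUBIC))
E
```

```text
clock: 44.12
eef_pos: [0.4595, -0.0015, 0.034]
tcp_rot: [-0.003, 0.605, 0.797, -0.001]
ft_force: [-0.1, 0.3, -0.7]
gripper_width: 0.143
clock: 44.28
eef_pos: [0.4627, -0.0026, 0.0375]
tcp_rot: [0.0, 0.605, 0.796, 0.0]
ft_force: [0.1, 0.2, -0.2]
gripper_width: 0.142
opt 0 travel [-0.012 -0.026  0.188] rot [0.    0.    0.001]
opt 180 travel [-0.012 -0.026  0.188] rot [-0.     0.    -1.999]
t 44.28 tcp [ 0.4627 -0.0026  0.0375] j [-0.18  0.22 -0.5   0.85  0.   -0.45] w 0.142 yaw 105.6 F [ 0.1  0.2 -0.2]
```

View pics/z23.png

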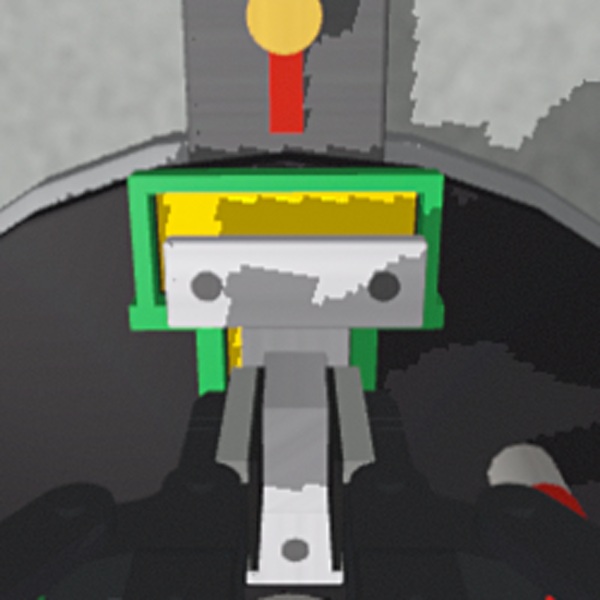

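```bash
python3 -m pendant '{"travel":[[-0.02,-0.028,0],[-0.02,-0.028,0.05],[-0.02,-0.028,0.1],[-0.02,-0.028,0.1],[-0.02,-0.028,0.1]],"rot":[[0,0,0],[0,0,0],[0,0,0],[0,0,0],[0,0,0]],"grip":[1,1,1,1,1]}'
python3 - <<'E'
from m import *
go([.4605,-.0044,.0187],105.5)
c,im=shot('wrist','w52')
cv2.imwrite('pics/z24.png',cv2.resize(im[80:330,140:390],None,fx=2.4,fy=2.4,interpolation=cv2.INTER_CUBIC))
E
```

```text
clock: 44.75
eef_pos: [0.4597, -0.006, 0.0268]
tcp_rot: [-0.0, 0.605, 0.796, -0.0]
ft_force: [0.1, 0.4, -0.6]
gripper_width: 0.14
opt 0 travel [0.013 0.012 0.081] rot [-0. -0. -0.]
opt 180 travel [0.013 0.012 0.081] rot [-0.e+00  1.e-03  2.e+00]
t 44.75 tcp [ 0.4597 -0.006   0.0268] j [-0.19  0.22 -0.53  0.82 -0.   -0.46] w 0.14 yaw 105.5 F [ 0.1  0.4 -0.6]
```

View pics/z24.png

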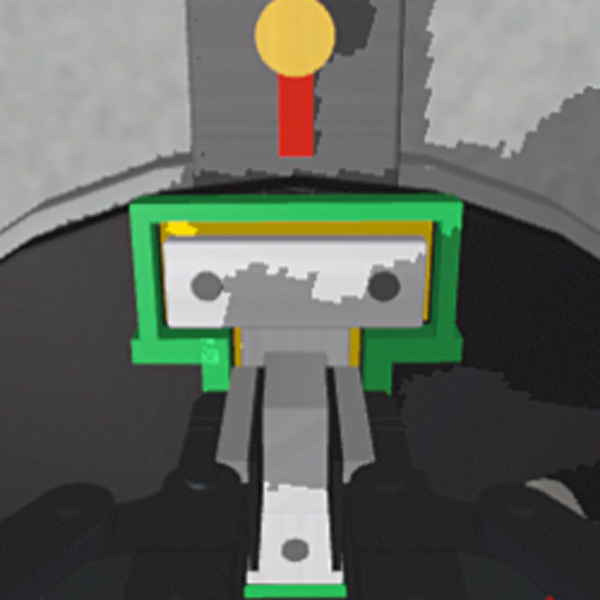

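```bash
python3 -m pendant '{"travel":[[0,0,0],[0,0,0.03],[0,0,0.06],[0,0,0.075],[0,0,0.075]],"rot":[[0,0,0],[0,0,0],[0,0,0],[0,0,0],[0,0,0]],"grip":[1,1,1,1,1]}'
python3 - <<'E'
from m import *
go([.4605,-.0044,.0187],105.5)
c,im=shot('wrist','w53')
cv2.imwrite('pics/z25.png',cv2.resize(im[80:330,140:390],None,fx=2.4,fy=2.4,interpolation=cv2.INTER_CUBIC))
E
```

```text
clock: 45.22
eef_pos: [0.4597, -0.0059, 0.0191]
tcp_rot: [-0.0, 0.605, 0.796, -0.0]
ft_force: [-0.2, -0.2, -0.8]
gripper_width: 0.142
opt 0 travel [0.012 0.011 0.004] rot [-0.001 -0.    -0.   ]
opt 180 travel [0.012 0.011 0.004] rot [-0.e+00  1.e-03  2.e+00]
t 45.22 tcp [ 0.4597 -0.0059  0.0191] j [-0.19  0.23 -0.54  0.8  -0.   -0.46] w 0.142 yaw 105.5 F [-0.2 -0.2 -0.8]
```

View pics/z25.png

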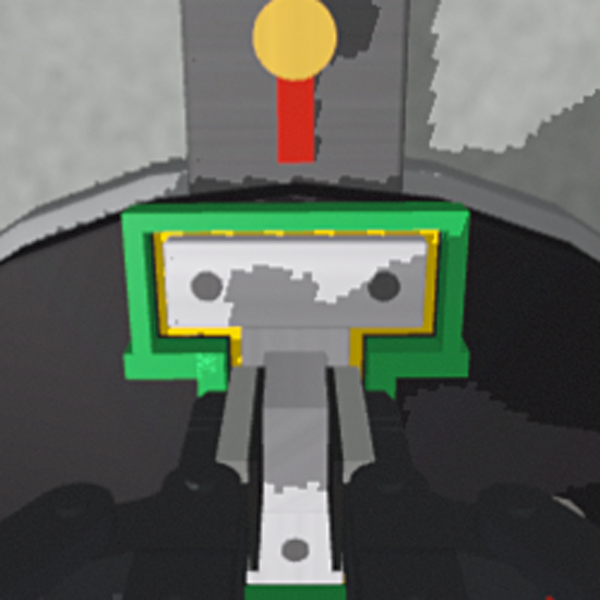

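Release and rise, then check all nests and the whole scene.

```bash
python3 -m pendant '{"travel":[[0,0.005,0.006],[0,0.005,0.006],[0,0,0.005],[0,0,0],[0,0,-0.05]],"rot":[[0,0,0],[0,0,0],[0,0,0],[0,0,0],[0,0,0]],"grip":[1,0.4,0.3,0.3,0.3]}'
python3 -m pendant '{"travel":[[0,0,-0.3],[0,0,-0.7],[0,0,-1],[0,0,-1],[0,0,-1]],"rot":[[0,0,0],[0,0,0],[0,0,0],[0,0,0],[0,0,0]],"grip":[0.3,0.3,0,0,0]}'
python3 - <<'E'
from m import *
import pickle
go([.4847,.0683,.13],105.5)
c,im=shot('wrist','w54');pickle.dump(c,open('w54.pkl','wb'))
c,im=shot('top','top2'); cv2.imwrite('pics/z26.png',cv2.resize(im[80:290,60:410],None,fx=2.2,fy=2.2,interpolation=cv2.INTER_CUBIC))
E
```

```text
clock: 45.68
eef_pos: [0.4595, -0.0059, 0.0243]
tcp_rot: [-0.001, 0.605, 0.796, -0.0]
ft_force: [-0.1, -0.4, 0.2]
gripper_width: 0.348
clock: 46.1
eef_pos: [0.4621, -0.0063, 0.1272]
tcp_rot: [0.002, 0.605, 0.796, 0.001]
ft_force: [1.0, 0.3, -0.4]
gripper_width: 0.501
opt 0 travel [ 0.659  0.417 -0.028] rot [ 0.003  0.002 -0.   ]
opt 180 travel [ 0.659  0.417 -0.028] rot [ 0.002 -0.005  2.   ]
t 46.1 tcp [ 0.4621 -0.0063  0.1272] j [-0.19  0.13 -0.37  1.07 -0.   -0.46] w 0.501 yaw 105.5 F [ 1.   0.3 -0.4]
```

View pics/w54.png

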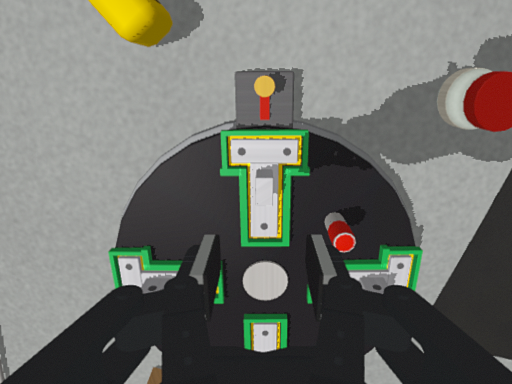

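View pics/z26.png

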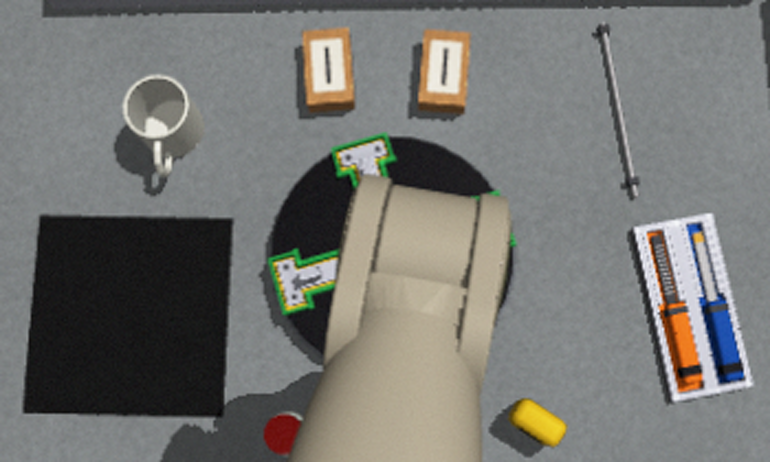

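```bash
python3 -m pendant '{"travel":[[0.14,0.08,0],[0.28,0.16,0],[0.42,0.24,0],[0.56,0.32,0],[0.68,0.4,0]],"rot":[[0,0,0.078],[0,0,0.156],[0,0,0.234],[0,0,0.312],[0,0,0.389]],"grip":[0,0,0,0,0]}'
python3 -m pendant '{"travel":[[0,0,0],[0,0,0],[0,0,0],[0,0,0]],"rot":[[0,0,0.07],[0,0,0.111],[0,0,0.111],[0,0,0.111]],"grip":[0,0,0,0]}'
python3 - <<'E'
from m import *
import pickle
go([.4804,.0708,.09],60.5)
c,im=shot('wrist','w55');pickle.dump(c,open('w55.pkl','wb'))
for ce,a,mm in blobs(inf(im)['red'],30): print(ce,a,onz(c,[ce],.076)[0])
E
```

```text
clock: 46.62
eef_pos: [0.4791, 0.0711, 0.1229]
tcp_rot: [-0.001, 0.818, 0.575, -0.001]
ft_force: [-0.2, -0.2, -0.7]
gripper_width: 0.501
clock: 46.95
eef_pos: [0.4794, 0.0703, 0.1233]
tcp_rot: [-0.001, 0.863, 0.505, -0.001]
ft_force: [-0.2, 0.1, -0.5]
gripper_width: 0.5
opt 0 travel [0.01  0.007 0.333] rot [-0.002  0.001  0.001]
opt 180 travel [0.01  0.007 0.333] rot [-1.000e-03 -2.000e-03 -1.999e+00]
t 46.95 tcp [0.4794 0.0703 0.1233] j [-0.02  0.18 -0.32  1.08 -0.    0.49] w 0.5 yaw 60.6 F [-0.2  0.1 -0.5]
[274.57142857   2.40659341] 182 [0.37017576 0.14005113 0.076     ]
[132.30803571 153.78571429] 224 [0.40496279 0.00450485 0.076     ]
[263.7        189.06842105] 190 [0.47449636 0.0736402  0.076     ]
[263.97069597 203.29304029] 273 [0.48440286 0.06830927 0.076     ]
```

View pics/w55.png

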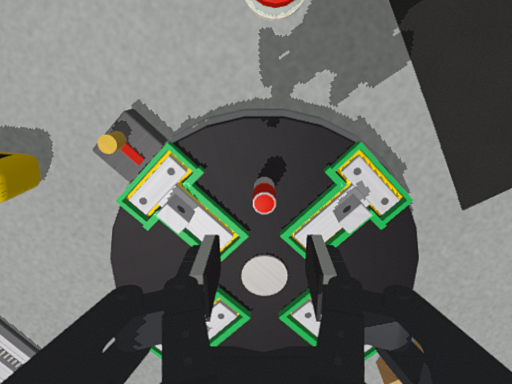

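```bash
python3 -m pendant '{"travel":[[0,0.005,0.1],[0,0.005,0.3],[0,0.005,0.6],[0,0.005,0.9],[0,0.005,0.9]],"rot":[[0,0,0],[0,0,0],[0,0,0],[0,0,0],[0,0,0]],"grip":[0.2,0.2,0.2,0.2,0.2]}'
python3 -m pendant '{"travel":[[0,0,0],[0,0,0]],"rot":[[0,0,0],[0,0,0]],"grip":[0.3,0.3]}'
python3 - <<'E'
from m import *
go([.4801,.0708,.03],60.5)
c,im=shot('wrist','w56')
E
```

```text
clock: 47.42
eef_pos: [0.476, 0.0698, 0.0291]
tcp_rot: [-0.002, 0.864, 0.504, -0.004]
ft_force: [-2.2, -0.5, 0.3]
gripper_width: 0.402
clock: 47.58
eef_pos: [0.4814, 0.0698, 0.0354]
tcp_rot: [0.0, 0.864, 0.504, 0.0]
ft_force: [0.0, 1.0, 0.5]
gripper_width: 0.352
opt 0 travel [ 0.002 -0.016  0.054] rot [ 0. -0.  0.]
opt 180 travel [ 0.002 -0.016  0.054] rot [ 0.  0. -2.]
t 47.58 tcp [0.4814 0.0698 0.0354] j [-0.02  0.26 -0.45  0.86 -0.    0.49] w 0.352 yaw 60.5 F [0.  1.  0.5]
```

View pics/w56.png

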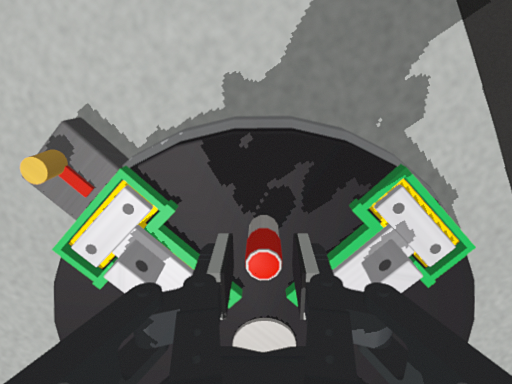

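```bash
python3 -m pendant '{"travel":[[0,-0.015,0.04],[0,-0.015,0.04]],"rot":[[0,0,0],[0,0,0]],"grip":[0.35,0.35]}'
python3 -m pendant '{"travel":[[-0.05,0.001,0],[-0.1,0.005,0],[-0.149,0.012,0],[-0.198,0.021,0],[-0.246,0.032,0]],"rot":[[0,0,-0.033],[0,0,-0.067],[0,0,-0.1],[0,0,-0.133],[0,0,-0.167]],"grip":[0.35,0.35,0.35,0.35,0.35]}'
python3 - <<'E'
from m import *
a=np.radians(165.5)
go([.563+.095*np.cos(a),.024+.095*np.sin(a),.032],75.5)
c,im=shot('wrist','w57')
E
```

```text
clock: 47.8
eef_pos: [0.4804, 0.0708, 0.0315]
tcp_rot: [0.001, 0.864, 0.504, 0.001]
ft_force: [-0.6, 0.8, -0.4]
gripper_width: 0.325
clock: 48.22
eef_pos: [0.4718, 0.0492, 0.0316]
tcp_rot: [-0.0, 0.789, 0.614, 0.002]
ft_force: [3.1, 6.5, -2.8]
gripper_width: 0.326
opt 0 travel [-0.015 -0.004 -0.004] rot [ 0.002 -0.003  0.003]
opt 180 travel [-0.015 -0.004 -0.004] rot [ 0.004  0.003 -1.997]
t 48.22 tcp [0.4718 0.0492 0.0316] j [-0.07  0.24 -0.49  0.84  0.    0.18] w 0.326 yaw 75.8 F [ 3.1  6.5 -2.8]
```

View pics/w57.png

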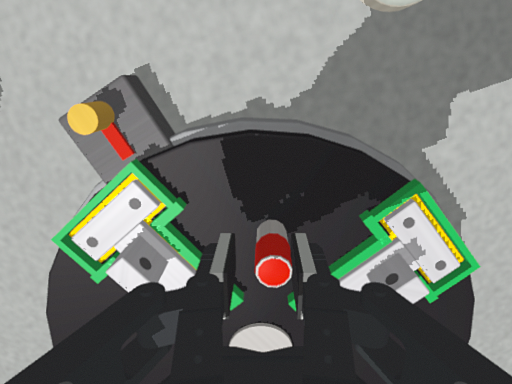

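```bash
(python3 -m pendant '{"travel":[[-0.05,0.001,0],[-0.1,0.005,0],[-0.149,0.012,0],[-0.198,0.021,0],[-0.246,0.032,0]],"rot":[[0,0,-0.033],[0,0,-0.067],[0,0,-0.1],[0,0,-0.133],[0,0,-0.167]],"grip":[0.35,0.35,0.35,0.35,0.35]}'
python3 -m pendant '{"travel":[[-0.05,0.001,0],[-0.1,0.005,0],[-0.149,0.012,0],[-0.198,0.021,0],[-0.246,0.032,0]],"rot":[[0,0,-0.033],[0,0,-0.067],[0,0,-0.1],[0,0,-0.133],[0,0,-0.167]],"grip":[0.35,0.35,0.35,0.35,0.35]}') | grep -E "eef|ft"
python3 - <<'E'
from m import *
a=np.radians(195.5)
go([.563+.095*np.cos(a),.024+.095*np.sin(a),.032],105.5)
c,im=shot('wrist','w58')
E
```

```text
eef_pos: [0.4684, 0.0245, 0.0315]
ft_force: [2.2, 5.6, -0.4]
eef_pos: [0.4715, -0.0006, 0.0315]
ft_force: [0.6, 4.1, 0.2]
opt 0 travel [-0.007 -0.003 -0.005] rot [ 0.002 -0.001  0.003]
opt 180 travel [-0.007 -0.003 -0.005] rot [ 1.000e-03  2.000e-03 -1.997e+00]
t 49.1 tcp [ 0.4715 -0.0006  0.0315] j [-0.17  0.24 -0.49  0.84  0.   -0.45] w 0.324 yaw 105.7 F [0.6 4.1 0.2]
```

View pics/w58.png

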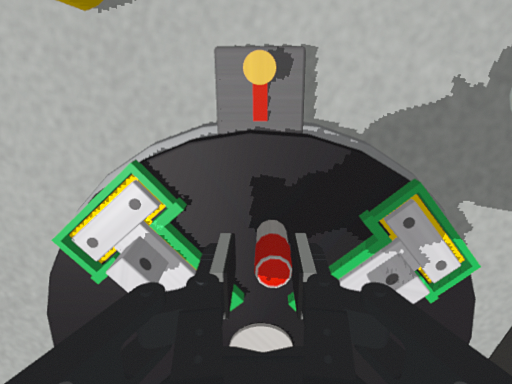

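```bash
(python3 -m pendant '{"travel":[[-0.05,0.001,0],[-0.1,0.005,0],[-0.149,0.012,0],[-0.198,0.021,0],[-0.246,0.032,0]],"rot":[[0,0,-0.033],[0,0,-0.067],[0,0,-0.1],[0,0,-0.133],[0,0,-0.167]],"grip":[0.35,0.35,0.35,0.35,0.35]}'
python3 -m pendant '{"travel":[[-0.05,0.001,0],[-0.1,0.005,0],[-0.149,0.012,0],[-0.198,0.021,0],[-0.246,0.032,0]],"rot":[[0,0,-0.033],[0,0,-0.067],[0,0,-0.1],[0,0,-0.133],[0,0,-0.167]],"grip":[0.35,0.35,0.35,0.35,0.35]}'
python3 -m pendant '{"travel":[[-0.05,0.001,0],[-0.1,0.005,0],[-0.149,0.012,0],[-0.198,0.021,0],[-0.246,0.032,0]],"rot":[[0,0,-0.033],[0,0,-0.067],[0,0,-0.1],[0,0,-0.133],[0,0,-0.167]],"grip":[0.35,0.35,0.35,0.35,0.35]}') | grep -E "eef|ft"
python3 - <<'E'
from m import *
a=np.radians(240.5)
go([.563+.095*np.cos(a),.024+.095*np.sin(a),.032],150.5)
c,im=shot('wrist','w59')
E
```

```text
eef_pos: [0.4807, -0.0243, 0.0313]
ft_force: [-0.2, 0.6, 0.4]
eef_pos: [0.496, -0.0442, 0.0312]
ft_force: [0.3, 0.4, -0.0]
eef_pos: [0.5159, -0.059, 0.0312]
ft_force: [0.1, 0.1, -1.0]
opt 0 travel [-0.001  0.004 -0.008] rot [-0.     0.001  0.002]
opt 180 travel [-0.001  0.004 -0.008] rot [-1.000e-03 -1.000e-03 -1.998e+00]
t 50.4 tcp [ 0.5159 -0.059   0.0312] j [-0.27  0.32 -0.38  0.87 -0.   -1.33] w 0.325 yaw 150.7 F [ 0.1  0.1 -1. ]
```

View pics/w59.png

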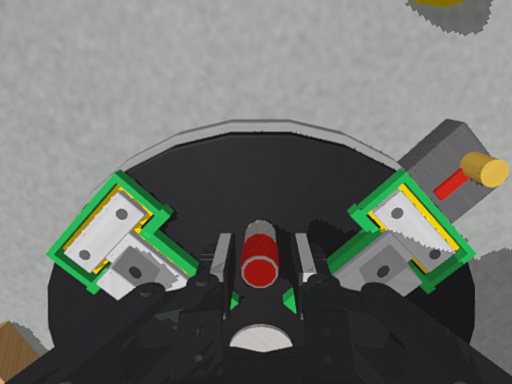

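```bash
python3 -m pendant '{"travel":[[0,0,-0.2],[0,0,-0.5],[0,0,-1],[0,0,-1],[0,0,-1]],"rot":[[0,0,0],[0,0,0],[0,0,0],[0,0,0],[0,0,0]],"grip":[0.35,0.35,0.35,0.35,0.35]}'
python3 -m pendant '{"travel":[[0,0,-0.4],[0,0,-0.8],[0,0,-1],[0,0,-1],[0,0,-1]],"rot":[[0,0,0],[0,0,0],[0,0,0],[0,0,0],[0,0,0]],"grip":[0.35,0.35,0.35,0.35,0.35]}'
python3 -m pendant '{"travel":[[0.3,0.2,0],[0.6,0.4,0],[0.9,0.5,-0.3],[0.9,0.5,-0.3],[0.9,0.5,-0.3]],"rot":[[0,0,0],[0,0,0],[0,0,0],[0,0,0],[0,0,0]],"grip":[0.35,0.35,0.35,0.35,0.35]}'
python3 - <<'E'
from m import *
import pickle
go([.5,0,.3],105.5)
c,im=shot('wrist','w60');pickle.dump(c,open('w60.pkl','wb'))
cv2.imwrite('pics/z27.png',cv2.resize(im,None,fx=1.5,fy=1.5,interpolation=cv2.INTER_CUBIC))
E
```

```text
clock: 50.87
eef_pos: [0.5184, -0.0594, 0.1349]
tcp_rot: [0.004, 0.254, 0.967, -0.0]
ft_force: [-0.1, 0.3, -0.4]
gripper_width: 0.322
clock: 51.28
eef_pos: [0.516, -0.0588, 0.231]
tcp_rot: [0.001, 0.254, 0.967, -0.0]
ft_force: [-0.2, 0.2, -0.1]
gripper_width: 0.327
clock: 51.7
eef_pos: [0.4606, 0.0301, 0.2602]
tcp_rot: [-0.0, 0.252, 0.968, -0.0]
ft_force: [-0.0, -0.4, 0.5]
gripper_width: 0.327
opt 0 travel [-0.49  -0.07  -0.398] rot [-0.     0.     0.503]
opt 180 travel [-0.49  -0.07  -0.398] rot [-0.    -0.    -1.497]
t 51.7 tcp [0.4606 0.0301 0.2602] j [-0.11  0.08 -0.09  1.4  -0.   -1.17] w 0.327 yaw 150.8 F [-0.  -0.4  0.5]
```

View pics/z27.png

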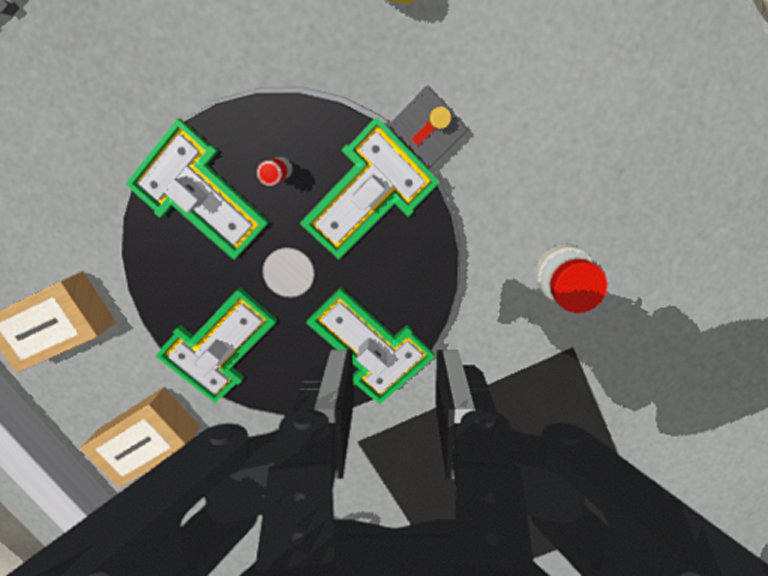

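```bash
python3 - <<'E'
from br import *
import pickle
c=pickle.load(open('w60.pkl','rb'))
f=lambda *a:[np.array(x)/1.5 for x in a]
A=np.array([.563,.024])
for v in [((338,235),(376,149),(416,183)),((232,226),(154,185),(182,151)),((243,321),(180,356),(212,381)),((340,320),(379,381),(408,355))]:
    o,a1,a2,L,w=pose(c,*f(*v),.040); d=o-A; print(o.round(4),'phi',round(a1,1),round(a2,1),'r',np.hypot(*d).round(4),'ang',np.degrees(np.arctan2(d[1],d[0])).round(1))
d=onz(c,f((270,172)),.076)[0][:2]-A; print('post ang',np.degrees(np.arctan2(d[1],d[0]))%360,np.hypot(*d), 'expect 240.5')
c,im=shot('top','top3'); cv2.imwrite('pics/z28.png',cv2.resize(im[80:290,60:410],None,fx=2.2,fy=2.2,interpolation=cv2.INTER_CUBIC))
E
```

```text
[4.608e-01 2.000e-04] phi -160.0 -159.0 r 0.105 ang -166.9
[ 0.5918 -0.0738] phi -74.3 -74.3 r 0.102 ang -73.6
[0.6634 0.0537] phi 15.3 16.6 r 0.1047 ang 16.5
[0.5343 0.1241] phi 105.4 106.0 r 0.1041 ang 106.0
post ang 239.80259283713985 0.09024904482812578 expect 240.5
```

View pics/z28.png

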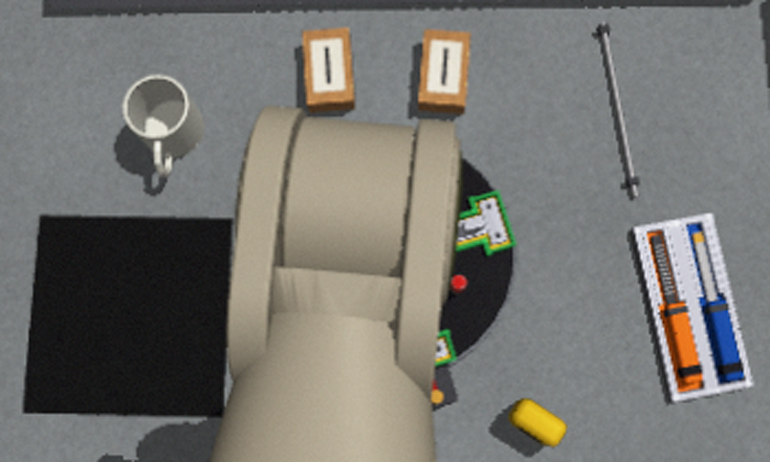

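```bash
python3 - <<'E'
from h import *
im=cv2.imread('pics/w60.png'); cv2.imwrite('pics/z29.png',cv2.resize(im[70:180,195:300],None,fx=5,fy=5,interpolation=cv2.INTER_CUBIC))
E
```

```text
(no output)
```

View pics/z29.png

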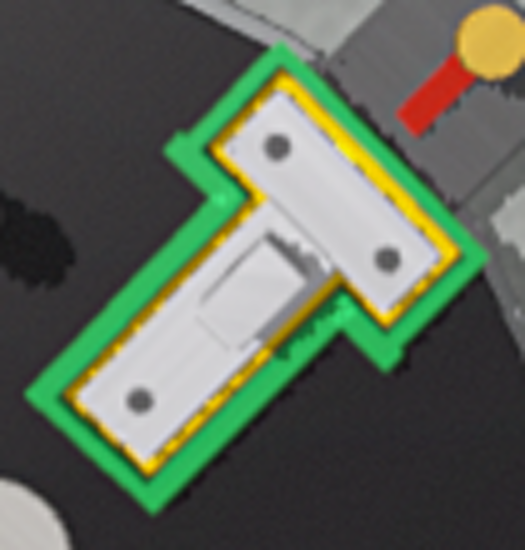

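```bash
python3 - <<'E'
from br import *
import pickle
c=pickle.load(open('w60.pkl','rb')); g=lambda x,y:(x/5+195,y/5+70)
print(pose(c,g(140,400),g(277,147),g(388,260),.040))
s=monitor.read_state(); print(s['clock'],s['joint_vel'].round(3),s['ft_force'])
print(manip.hand_in())
E
```

```text
(array([ 0.46410097, -0.0032067 ]), np.float64(-164.42368026439158), np.float64(-164.2469769165748), np.float64(0.06874167470345854), np.float64(0.038147613496600154))
51.8 [-0.018  0.016  0.006  0.003  0.001 -0.002] [-0.32227835 -0.13948195 -0.70223483]
the job is handed in; nothing more can be done
None
```

I put the scraper and file in their tray compartments and laid all four brackets in the nests. I then turned the table a quarter turn counter-clockwise by its post and handed in at 51.8 s of the 208 s. No verdict is reported.

**Last checks:**
- **Table:** the post read 239.8° about the axis, against 240.5° expected at the detent.
- **Brackets:** all four sat flat and measured within about 3 mm and 1° of their nests.
- **Tools:** both lay flat in their own colours. I measured the file about 3 mm and the scraper about 4 mm off along the slots, and both about 2 mm across.
- **Bystanders:** the ones visible in the last pictures looked unmoved. I did not measure them.

**What went wrong or disagreed:**
- **Missed first grasp:** the jaws closed empty above the scraper. Two cameras showed the visible fingertips about 25 mm above the reported TCP (the tool tip point). I used that offset from then on, and every later grasp held.
- **Moved bracket:** one bracket sat about 4 cm from where I first saw it on the mat, so I measured it again before picking it up.
- **Bad reading:** in the last check, nest1's bracket first read about 4.5° off. That came from a badly picked pixel. Re-picked on an enlarged picture, it read 195.6° against 195.5°.

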